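Pack the steel puzzles into their latched case

ROBOT

A 6-joint arm with a two-finger parallel gripper is mounted at the origin on the work surface. World frame = base frame: x ahead of the robot, y to its left, z up, the work surface at z = 0. Lengths are in m, angles in rad, forces in N, time in s.
With the tool pointing down it reaches from about 0.375 to 0.975 m from the base axis. Payload 3.8 kg.
Tool frame: the origin (TCP) lies on the centre line of the jaws, within the pads' length; the fingertips stand 22 mm ahead of it and the grasp point (between the pads) lies 3 mm ahead of it; z points along the fingers, x is the direction in which the jaws open and shut, and the axes are right-handed (so a half turn about z gives the same grasp; the last joint's range is limited). The gripper opens to 85 mm and grips with 20 to 120 N. Pads are 22 mm wide; open, the fingers measure 114 mm over their backs; the gripper's body (76 mm by 85 mm) begins 54 mm behind the grasp point. The pads swing forward as they close: fully open they stand 13 mm farther back than shut.
Start: joints at [1.227, 0.264, 1.604, -0, 1.274, -0.037], TCP at [0.204, 0.643, 0.253] pointing down, gripper open.
Joint ranges: [-2.63, 2.63], [-0.94, 2.18], [0.31, 2.57], [-1.31, 4.45], [0, 2.66], [-2.55, 2.55]. Speed limits (rad/s): [2.57, 2.57, 3.14, 3.14, 3.14, 3.14].

INTERFACE

Orientations are given as a rotation vector (axis times angle).
In Python, from workcell import bot, viewer gives the robot as it stands.
- The arm moves only by the tool move_arm, never from a script. Its argument "series" is text: rows parted by semicolons, each of 7 numbers parted by spaces: the turn, a rotation vector about the tool's x, y, z scaled (see below), then the shift along the tool's x, y, z scaled (see below), then the opening, from -1 (shut) to 1 (fully open). A call has exactly 8 rows; each row is the pose to reach, as a shift and turn from the pose commanded when the call began, along the tool's axes at that moment; what a row does not reach only later rows make up. The controller multiplies each number of a shift by 100 mm and each number of a turn by 120 degrees. A row lasts 1/10 s, in which the tool goes at most 50 mm and 8.59 degrees, less where a joint would pass 70% of its speed; a pose out of reach is approached as far as the arm can. A call with a number of a shift or a turn outside -1 to 1 is refused whole. A call with a gripper value outside its range is refused whole. The fingers move at their own pace and stop on an object; "squeeze" is the grip in N (left out, the last holds). Time passes only in rows, so rows that repeat a pose let the fingers close, or fill a call up. It gives the time, the measured TCP pose, the force and the opening at its end, in the units of the state.
- bot.read_state(): the state, without advancing time (a new reading comes with each control period).
- viewer.read_camera(name): name is "side" or "top" or "wrist"; returns a dict with "pixels" (420x560x3 uint8, red, green, blue), "K" (3x3 intrinsics, pixels), "dist" ([k1, k2, p1, p2, k3] as OpenCV has them; the pictures are not rectified), "world_to_cam" (4x4, takes a point from world to camera coordinates); the wrist camera has in their place "mount" (4x4, takes a point from camera to tool coordinates, whose origin is the TCP and whose axes are the tool frame's). Camera axes: x right, y up, looking along -z (the intrinsics and any distortion apply to the point x, -y, -z); pixel columns grow to the right and rows downward; lengths in m; the calibration is good to about 2 mm. A picture is of the moment at which its call begins: read the wrist's pose just before it. There is no depth.
- bot.finish_job(): hands the job in, once; it reports no verdict.
The state is a dict: "time": time; "q": joint angles; "joint_vel": joint speeds; "joint_torque": joint torques, N m; "tool_pos": TCP position; "tcp_rot": TCP orientation; "wrist_force": force on the tool from outside, world axes, zero at the start; "torque": the same for the moment, N m; "width": opening from 0.0 (shut) to 1.0 (fully open).
Only numpy, scipy, OpenCV 4.12 (cv2) and the standard library are available. Lean on these libraries where they do the work, as an engineer would, in place of code of your own. Each camera call takes 0.05 s, during which the arm holds its last target.

TASK

Pack the steel puzzles away: swing both hasps off their catches, raise the lid fully upright, lift every puzzle off the stand's hooks and take the one on the desk, and lay each of them flat on the bottom of a compartment, none on top of another or of those already packed. Then shut the lid and swing both hasps back down over their catches. Leave everything else on the desk where it is.

Things in the scene. Friction and masses are not known exactly. Their poses are not given: they have to be found in the camera images.
- case: Grey hard case with aluminium edges, fixed on the desk: 200 (x) by 320 mm (y), shut 72 mm high: walls to 60 mm, lid 12 mm. Origin: centre of underside at desk level; x points to the lid's hinge side, the front with the hasps faces -x (the robot), y left. Walls 6 mm. A rigid 14 mm staple for each hasp stands out of the front, 39 mm up.
- tray_floor (a point): Centre of the case's black inner floor, 12 mm above the desk, axes as the case. Two rows of three compartments (92 by 100 mm), centres at x = -48, +48 and y = -104, 0, +104 mm; dividers 4 mm thick, 30 mm high, at x = 0 and y = -52, +52 mm.
- lid (a joint): The case's lid, a solid plate 200 x 320 x 12 mm hinged along its far edge. Rad: 0 shut, grows as it opens, 1.57 upright, stops at 1.75. Stiff hinge: stays where it is left; takes 3 to 6 N at the handle.
- lid_grip (a point): In the carrying handle: a bow of dark 10 mm bar on the lid's front edge, between the hasps, 52 mm wide (y) over its two legs, standing 42 mm out in the lid's plane. The point: between the legs, 27 mm out, at mid thickness of the lid. Pinched across its 52 mm width it pivots between the pads as the lid swings. Axes turn with the lid: x to the hinge, z out of its top.
- lid_hinge (a point): On the lid's hinge axis (the case's y), middle of the far top edge of the walls; lid_grip is 227 mm in front of it and 6 mm above it when shut.
- hasp_r (a joint): Hasp at the case's front, robot's right (y = -100 mm): steel strap 30 mm wide, 3 mm thick, hinged on the lid's front edge; its slot drops over a staple (catch) on the front wall and holds the lid shut. Rad: 0 hanging on the wall over the catch, grows swinging out and up, 1.57 straight out, stops at 2.7 folded back. Stiff: stays where left, some 0.5 N at the tab. Engaged below 0.15.
- hasp_l (a joint): Hasp at the case's front, robot's left (y = +100 mm): steel strap 30 mm wide, 3 mm thick, hinged on the lid's front edge; its slot drops over a staple (catch) on the front wall and holds the lid shut. Rad: 0 hanging on the wall over the catch, grows swinging out and up, 1.57 straight out, stops at 2.7 folded back. Stiff: stays where left, some 0.5 N at the tab. Engaged below 0.15.
- hasp_r_tab (a point): Middle of the right hasp's finger tab at the strap's free end: 30 mm wide (y), 4 mm thick, standing 18 mm out from the strap. Axes turn with the strap (x to the wall, z up as it hangs); the hinge axis, parallel to y, is 11 mm along x and 38 mm along z from it. Pinched across its 30 mm width it pivots between the pads.
- hasp_l_tab (a point): Middle of the left hasp's finger tab at the strap's free end: 30 mm wide (y), 4 mm thick, standing 18 mm out from the strap. Axes turn with the strap (x to the wall, z up as it hangs); the hinge axis, parallel to y, is 11 mm along x and 38 mm along z from it. Pinched across its 30 mm width it pivots between the pads.
- stand: Display stand fixed on the desk: black base 120 x 300 x 12 mm, posts and a 12 mm rail along y, 160 mm up at x = +45 mm. Three hooks of 6 mm bar point from the rail to -x (the robot) at y = -100, 0, +100 mm: arms level, 160 mm up (bar centre), to x = -20 mm, then turned up 8 mm. Puzzles hang at about x = -5 mm. Origin: desk level under the hooks.
- puzzle_a: Bright steel puzzle, one rigid piece 68 mm long, 70 g: a 12 mm thick disc 38 mm across, with a closed loop of 8 mm bar above it (bar centres: legs at y = +-14, z = -2 to 30 mm, top bar at z = 30; opening 20 x 24 mm). Origin: mid length; z along it to the loop's top, y across the width, x through the thickness. Hangs by its loop on one of the hooks; may be absent (pose None).
- puzzle_b: Bright steel puzzle, one rigid piece 68 mm long, 70 g: a 36 mm wide, 12 mm thick slab, with a closed loop of 8 mm bar above it (bar centres: legs at y = +-14, z = -2 to 30 mm, top bar at z = 30; opening 20 x 24 mm). Origin: mid length; z along it to the loop's top, y across the width, x through the thickness. Hangs by its loop on one of the hooks; may be absent (pose None).
- puzzle_c: Bright steel puzzle, one rigid piece 68 mm long, 70 g: a 36 mm wide, 10 mm thick I-shape, with a closed loop of 8 mm bar above it (bar centres: legs at y = +-14, z = -2 to 30 mm, top bar at z = 30; opening 20 x 24 mm). Origin: mid length; z along it to the loop's top, y across the width, x through the thickness. Hangs by its loop on one of the hooks; may be absent (pose None).
- puzzle_d: Bright steel puzzle, one rigid piece 68 mm long, 70 g: a wedge frame of 8 mm bar, 44 mm wide at the foot, with a closed loop of 8 mm bar above it (bar centres: legs at y = +-14, z = -2 to 30 mm, top bar at z = 30; opening 20 x 24 mm). Origin: mid length; z along it to the loop's top, y across the width, x through the thickness. Lies flat on the desk in front of the stand.
- packed_a: Bright steel puzzle, one rigid piece 68 mm long, 70 g: a block 30 mm wide and 12 mm thick, with a closed loop of 8 mm bar above it (bar centres: legs at y = +-14, z = -2 to 30 mm, top bar at z = 30; opening 20 x 24 mm). Origin: mid length; z along it to the loop's top, y across the width, x through the thickness. Lies in a compartment from the start; may be absent (pose None).
- packed_b: Bright steel puzzle, one rigid piece 68 mm long, 70 g: a square frame of 8 mm bar, 36 mm wide, with a closed loop of 8 mm bar above it (bar centres: legs at y = +-14, z = -2 to 30 mm, top bar at z = 30; opening 20 x 24 mm). Origin: mid length; z along it to the loop's top, y across the width, x through the thickness. Lies in a compartment from the start; may be absent (pose None).
- mouse: White computer mouse, 100 x 60 x 30 mm, between case and stand; not to be moved.
- mug: White mug, 85 mm high, standing on the saucer behind the mouse; not to be moved.
- saucer: Green saucer, 136 mm across; not to be moved.
- stapler: Grey stapler, 130 mm long and 51 mm high, at the left side; not to be moved.
- tape: Black tape dispenser, 130 mm long and 77 mm high, at the right side; not to be moved.

How it is judged:
By the outcome, as a careful person would: the job done as asked, in the order asked, and still so for the second after the job is handed in, with the robot touching nothing.
Of puzzle_a, puzzle_b, puzzle_c only 1 to 3 are there at a start; the rules pass over those that are not, and their reading is None.
Of packed_a, packed_b only 1 to 2 are there at a start; the rules pass over those that are not, and their reading is None.
At some moment in a run one of puzzle_d may be knocked a few centimetres aside while the robot is not near it.
Once in a run the grip may slacken for a moment while it holds something.
It also fails if it takes over 210 s, if anything falls off the work surface, if the arm or the gripper's body presses on something with over 40 N, if the wrist force passes 120 N, or if a joint passes its speed limit or range.

## Working session

There is one attempt and no reset: what is moved stays moved. The work goes in short steps, Python scripts to look and compute and a tool call to move; the robot and the scene stay as the last step left them, time stands still between calls to the robot, and variables do not carry over. Pictures are saved under pics/ and viewed, and the job is handed in when it is done.

Besides the shell and the picture viewer there is one more tool, called after ">>>" as name(argument=value, ...) on one line, values as JSON. move_arm: Moves the arm, as the interface text tells. Its arguments: {"type":"object","properties":{"series":{"type":"string"},"squeeze":{"type":"number"}},"required":["series"]}

```bash
ls; mkdir -p pics
python3 - <<'E'
from workcell import bot, viewer
import cv2,numpy as np
print(bot.read_state())
for n in ["side","top","wrist"]:
    c=viewer.read_camera(n)
    cv2.imwrite(f"pics/{n}0.png",c["pixels"][:,:,::-1])
    print(n,c["K"],c["dist"],c.get("world_to_cam"),c.get("mount"))
E
```

```text
pics
{'time': 0.0, 'q': array([ 1.22708816e+00,  2.64747457e-01,  1.60541261e+00,  2.54673136e-06,
        1.27368584e+00, -3.68937736e-02]), 'joint_vel': array([-9.89643955e-05,  5.26013181e-04, -3.55215380e-05, -5.80874691e-04,
        5.39535423e-04, -5.53332534e-04]), 'joint_torque': array([-1.15246443e-03, -5.15097606e+01, -3.67322409e+01, -8.06748153e-05,
        1.24601190e-02,  2.49008178e-05]), 'tool_pos': array([0.20362798, 0.64282287, 0.25194495]), 'tcp_rot': array([ 2.53378531,  1.85515645, -0.00293193]), 'wrist_force': array([0.30806644, 0.05209392, 0.48365123]), 'torque': array([-0.03897218, -0.0144037 ,  0.01066244]), 'width': 0.9971556331554592}
side [[452.52696606   0.         279.48925482]
 [  0.         452.52696606 213.23923487]
 [  0.           0.           1.        ]] [-0.00932287  0.          0.          0.          0.        ] [[ 0.86300763 -0.50483426  0.01897914 -0.50644125]
 [ 0.33532627  0.60052581  0.72589603 -0.27771901]
 [-0.37785465 -0.62008961  0.68754254 -1.14440414]
 [ 0.          0.          0.          1.        ]] None
top [[511.18716087   0.         270.23687653]
 [  0.         511.18716087 202.66030198]
 [  0.           0.           1.        ]] [-0.08254315  0.          0.          0.          0.        ] [[-0.00413705 -0.99993965  0.01017779 -0.0393512 ]
 [ 0.99876147 -0.0036271   0.04962224 -0.58091232]
 [-0.04958233  0.01037047  0.9987162  -1.94886852]
 [ 0.          0.          0.          1.        ]] None
wrist [[304.62774053   0.         273.81047976]
 [  0.         304.62774053 209.28744429]
 [  0.           0.           1.        ]] [-0.06742671  0.          0.          0.          0.        ] None [[ 9.99998131e-01 -1.86141751e-03 -5.21757624e-04 -6.58317668e-04]
 [-1.93026668e-03 -9.46685776e-01 -3.22152629e-01 -8.29781396e-02]
 [ 1.05720023e-04  3.22153034e-01 -9.46687600e-01 -1.21108480e-01]
 [ 0.00000000e+00  0.00000000e+00  0.00000000e+00  1.00000000e+00]]
```

View pics/side0.png

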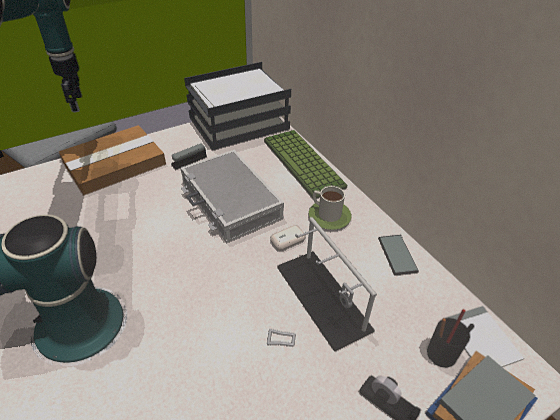

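View pics/top0.png

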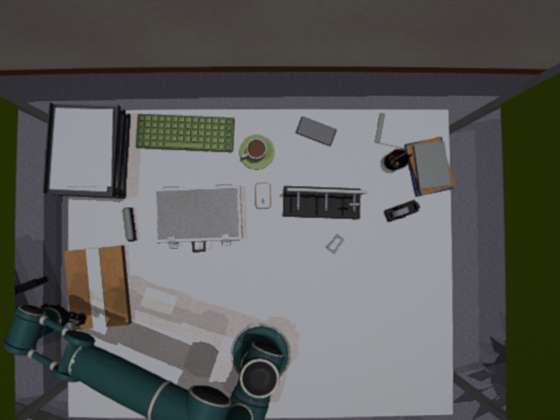

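View pics/wrist0.png

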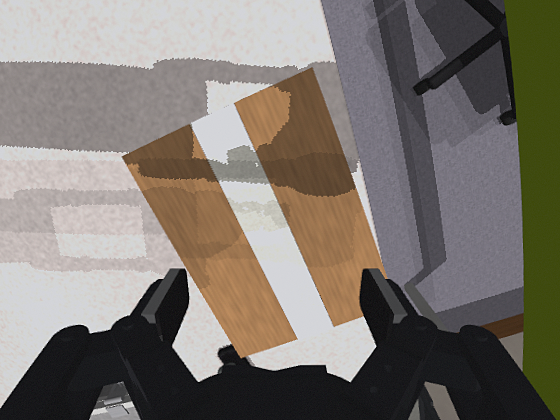

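```bash
cat > h.py <<'E'
from workcell import bot, viewer
import cv2,numpy as np
from scipy.spatial.transform import Rotation as R
def snap(n,name=None):
    s=bot.read_state(); c=viewer.read_camera(n)
    if n=="wrist":
        T=np.eye(4);T[:3,:3]=R.from_rotvec(s["tcp_rot"]).as_matrix();T[:3,3]=s["tool_pos"]
        c["c2w"]=T@c["mount"]
    else: c["c2w"]=np.linalg.inv(c["world_to_cam"])
    if name: cv2.imwrite(f"pics/{name}.png",c["pixels"][:,:,::-1])
    return c
def rays(c,uv):
    uv=np.array(uv,float).reshape(-1,1,2)
    n=cv2.undistortPoints(uv,c["K"],np.array(c["dist"],float)).reshape(-1,2)
    d=np.c_[n[:,0],-n[:,1],-np.ones(len(n))]@c["c2w"][:3,:3].T
    return c["c2w"][:3,3],d
def onz(c,uv,z):
    o,d=rays(c,uv); return o+d*((z-o[2])/d[:,2])[:,None]
def proj(c,P):
    w=np.linalg.inv(c["c2w"]);P=np.array(P,float).reshape(-1,3)
    p=P@w[:3,:3].T+w[:3,3]; p=p*[1,-1,-1]
    return cv2.projectPoints(p.reshape(-1,1,3),np.zeros(3),np.zeros(3),c["K"],np.array(c["dist"],float))[0].reshape(-1,2)
def crop(c,x0,y0,x1,y1,k,name):
    cv2.imwrite(f"pics/{name}.png",cv2.resize(c["pixels"][y0:y1,x0:x1,::-1],None,fx=k,fy=k,interpolation=cv2.INTER_CUBIC))
def tri(c1,uv1,c2,uv2):
    o1,d1=rays(c1,[uv1]);o2,d2=rays(c2,[uv2]);d1=d1[0];d2=d2[0]
    A=np.c_[d1,-d2];s=np.linalg.lstsq(A,o2-o1,rcond=None)[0]
    a=o1+d1*s[0];b=o2+d2*s[1];return (a+b)/2,np.linalg.norm(a-b)
E
python3 - <<'E'
from h import *
t=snap("top");s=snap("side")
crop(t,145,170,275,265,6,"t1");crop(t,270,170,400,265,6,"t2")
crop(s,170,140,300,240,6,"s1");crop(s,260,210,390,355,4,"s2")
E
```

```text
(no output)
```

View pics/t1.png

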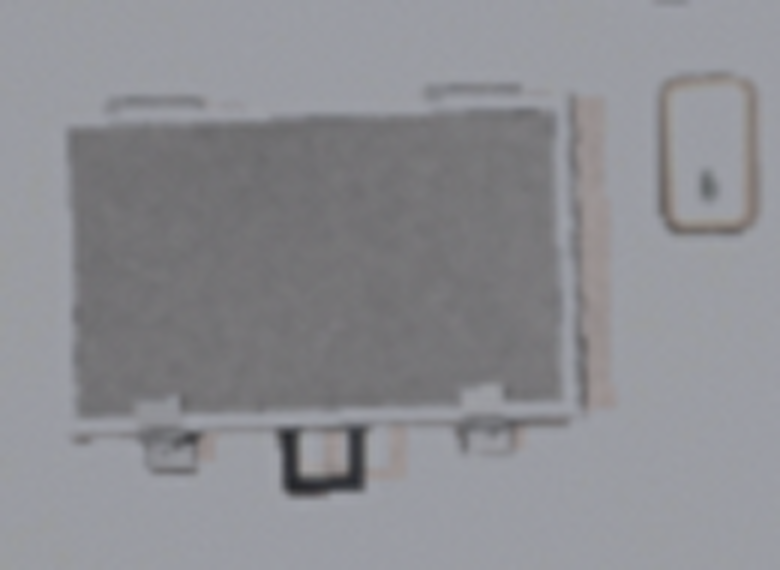

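View pics/t2.png

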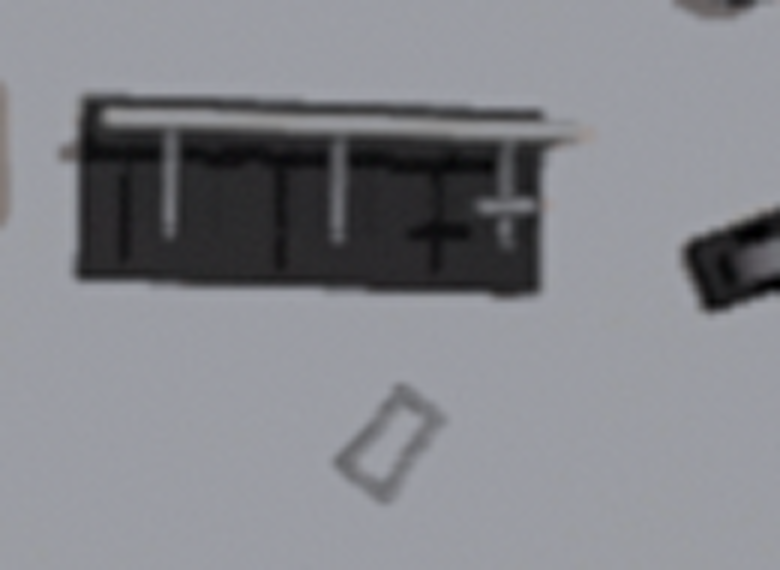

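View pics/s1.png

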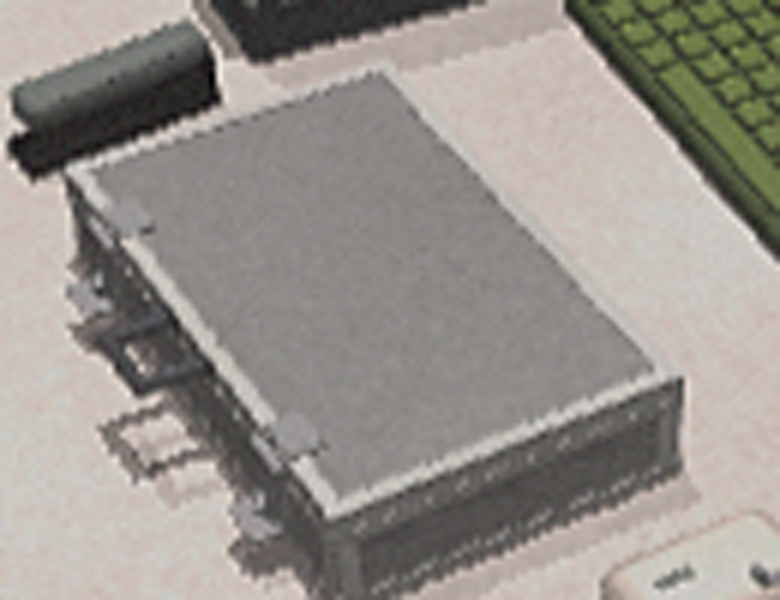

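View pics/s2.png

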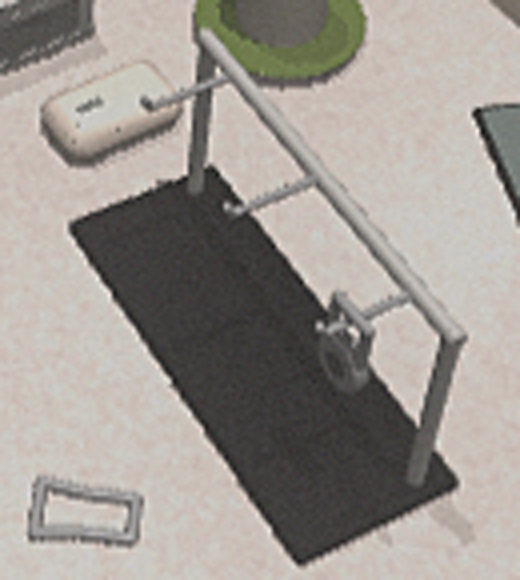

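Run:
```python
from h import *
t=snap("top");s=snap("side")
k=lambda pts,x0,y0,f:[(x0+a/f,y0+b/f) for a,b in pts]
c=onz(s,k([(66,172),(385,66),(683,376),(330,516)],170,140,6),.072);print(c.round(4))
print([np.linalg.norm(c[i]-c[(i+1)%4]).round(4) for i in range(4)])
g=onz(t,k([(68,128),(556,110),(564,402),(76,416)],145,170,6),.072);print(g.round(4),g.mean(0),c.mean(0))
print("handle",onz(t,k([(280,432),(366,430),(286,493),(363,490)],145,170,6),.066).round(4))
print("tabs",onz(t,k([(150,470),(196,472),(467,452),(516,450)],145,170,6),.03).round(4))
b=onz(t,k([(83,97),(543,112),(540,292),(78,277)],270,170,6),.012);print("base",b.round(4),b.mean(0))
b=onz(s,k([(208,165),(458,480),(302,563),(70,226)],260,210,4),.012);print("base side",b.round(4),b.mean(0))
for a,bb in [((169,240),(148,104)),((338,243),(231,210)),((506,247),(322,328))]:
    print("tip",tri(t,k([a],270,170,6)[0],s,k([bb],260,210,4)[0]))
print("rail hooks z.16",onz(t,k([(171,130),(339,135),(506,140),(105,117),(588,133)],270,170,6),.16).round(4))
print("pa loop",onz(t,k([(478,206),(536,206)],270,170,6),.16).round(4))
print("d",onz(t,k([(402,385),(444,417),(386,502),(335,462)],270,170,6),.005).round(4))
print("d side",onz(s,k([(37,476),(142,492),(136,546),(29,538)],260,210,4),.004).round(4))
```

```text
[[0.4307 0.38   0.072 ]
 [0.6279 0.3846 0.072 ]
 [0.642  0.0707 0.072 ]
 [0.4426 0.0671 0.072 ]]
[np.float64(0.1972), np.float64(0.3142), np.float64(0.1994), np.float64(0.3131)]
[[0.6219 0.3848 0.072 ]
 [0.6319 0.0804 0.072 ]
 [0.4505 0.0756 0.072 ]
 [0.4427 0.3787 0.072 ]] [0.5367538  0.22988305 0.072     ] [0.53579519 0.22559445 0.072     ]
handle [[0.4324 0.2526 0.066 ]
 [0.4335 0.199  0.066 ]
 [0.3945 0.2488 0.066 ]
 [0.3963 0.2009 0.066 ]]
tabs [[0.4076 0.3403 0.03  ]
 [0.4062 0.311  0.03  ]
 [0.4184 0.1392 0.03  ]
 [0.4196 0.1082 0.03  ]]
base [[ 0.6443 -0.0943  0.012 ]
 [ 0.6338 -0.3911  0.012 ]
 [ 0.5178 -0.3876  0.012 ]
 [ 0.5287 -0.0905  0.012 ]] [ 0.58117873 -0.24086787  0.012     ]
base side [[ 0.6411 -0.0946  0.012 ]
 [ 0.6328 -0.3923  0.012 ]
 [ 0.5144 -0.3905  0.012 ]
 [ 0.5245 -0.0949  0.012 ]] [ 0.57819348 -0.24309474  0.012     ]
tip (array([ 0.54932332, -0.14047591,  0.16517297]), np.float64(0.005739233427278909))
tip (array([ 0.54657623, -0.24032529,  0.16567844]), np.float64(0.004541889739635473))
tip (array([ 0.54297277, -0.33957531,  0.16701009]), np.float64(0.0027694738689230817))
rail hooks z.16 [[ 0.6124 -0.141   0.16  ]
 [ 0.6091 -0.241   0.16  ]
 [ 0.6058 -0.3408  0.16  ]
 [ 0.6203 -0.1018  0.16  ]
 [ 0.6099 -0.3901  0.16  ]]
pa loop [[ 0.5665 -0.3235  0.16  ]
 [ 0.5664 -0.3583  0.16  ]]
d [[ 0.4585 -0.2989  0.005 ]
 [ 0.4378 -0.3259  0.005 ]
 [ 0.3835 -0.2879  0.005 ]
 [ 0.4094 -0.2553  0.005 ]]
d side [[ 0.4078 -0.255   0.004 ]
 [ 0.4592 -0.2974  0.004 ]
 [ 0.4362 -0.3275  0.004 ]
 [ 0.3822 -0.2904  0.004 ]]
```

```bash
cat >> h.py <<'E'
def rot(yaw,pitch=0.,roll=0.):
    # yaw: world angle of tool x; pitch: tool z turned from down toward tool y (forward) about tool x ; 
    x=np.array([np.cos(yaw),np.sin(yaw),0]);z=np.array([0,0,-1.]);y=np.cross(z,x)
    M=np.c_[x,y,z]
    return M@R.from_rotvec([-pitch,0,0]).as_matrix()@R.from_rotvec([0,0,roll]).as_matrix()
def rows(wps,grip=True):
    """wps: list of (pos,Rmat)"""
    s=bot.read_state();M=R.from_rotvec(s["tcp_rot"]).as_matrix()
    print("at",s["tool_pos"].round(4),"t",round(s["time"],2))
    for p,Q in wps:
        d=M.T@(np.array(p)-s["tool_pos"])/.1
        r=R.from_matrix(M.T@Q).as_rotvec()/np.deg2rad(120)
        print((r.round(3)+0).tolist(),(d.round(3)+0).tolist())
CY=0.031
CO=np.array([.536,.228,0])
def C(x,y,z):
    c,s=np.cos(CY),np.sin(CY); return CO+np.array([c*x-s*y,s*x+c*y,z])
E
python3 - <<'E'
from h import *
rows([((.37,.225,.25),rot(np.pi/2+CY))])
E
```

```text
at [0.2038 0.6433 0.2529] t 0.35
[0.0, 0.0, -0.161] [-3.486, 2.848, 0.031]
```

>>> move_arm(series="0 0 0 -.11 .09 0 1; 0 0 0 -.25 .2 0 1; 0 0 0 -.42 .34 0 1; 0 0 0 -.58 .47 0 1; 0 0 0 -.75 .61 0 1; 0 0 0 -.87 .71 0 1; 0 0 0 -.93 .76 0 1; 0 0 0 -1 .82 0 1")

```text
time: 1.15
tool_pos: [0.2521, 0.5229, 0.2535]
tcp_rot: [-2.535, -1.855, -0.001]
wrist_force: [0.4, -0.3, -0.3]
width: 1.004
```

>>> move_arm(series="0 0 0 -.2 .16 0 1; 0 0 0 -.4 .32 0 1; 0 0 0 -.6 .48 0 1; 0 0 0 -.8 .64 0 1; 0 0 0 -1 .82 0 1; 0 0 0 -1 .82 0 1; 0 0 0 -1 .82 0 1; 0 0 0 -1 .82 0 1")

```text
time: 1.95
tool_pos: [0.2997, 0.4041, 0.2535]
tcp_rot: [-2.534, -1.856, -0.001]
wrist_force: [-0.7, 0.2, -0.8]
width: 1.0
```

>>> move_arm(series="0 0 -.04 -.2 .16 0 1; 0 0 -.08 -.4 .32 0 1; 0 0 -.12 -.6 .48 0 1; 0 0 -.16 -.8 .64 0 1; 0 0 -.16 -1 .82 0 1; 0 0 -.16 -1 .82 0 1; 0 0 -.16 -1 .82 0 1; 0 0 -.16 -1 .82 0 1")

```text
time: 2.75
tool_pos: [0.3476, 0.2843, 0.2534]
tcp_rot: [-2.188, -2.253, -0.001]
wrist_force: [0.2, -0.1, -0.1]
width: 1.0
```

Run:
```python
from h import *
rows([((.36,.225,.22),rot(np.pi/2+CY))]);print(bot.read_state()["q"])
c=snap("wrist","w1")
```

```text
at [0.3476 0.2843 0.2534] t 2.75
[0.0, 0.0, -0.001] [-0.596, 0.107, 0.333]
[ 6.29671198e-01 -1.76006589e-01  2.06193263e+00  5.99599090e-04
  1.25541810e+00 -9.70518135e-01]
```

View pics/w1.png

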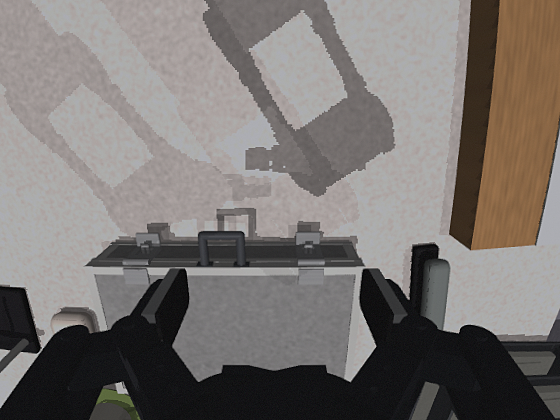

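Run:
```python
from h import *
c=snap("wrist");crop(c,85,200,245,290,5,"w1a");crop(c,220,200,380,290,5,"w1b")
P=[C(-100,y,72) for y in (-160,160)]
for x,y,z in [(-.1,-.16,.072),(-.1,.16,.072),(-.1,-.16,0),(-.1,.16,0),(-.127,0,.066),(-.1,-.1,.066),(-.1,.1,.066),(-.111,-.1,.028),(-.111,.1,.028)]:
    print((x,y,z),proj(c,C(x,y,z)).round(1))
```

```text
(-0.1, -0.16, 0.072) [[ 81.8 264.2]]
(-0.1, 0.16, 0.072) [[360.9 265.5]]
(-0.1, -0.16, 0) [[112.  238.6]]
(-0.1, 0.16, 0) [[346.6 239.1]]
(-0.127, 0, 0.066) [[218.4 241.6]]
(-0.1, -0.1, 0.066) [[134.1 262.4]]
(-0.1, 0.1, 0.066) [[307.3 263.2]]
(-0.111, -0.1, 0.028) [[145.5 240.1]]
(-0.111, 0.1, 0.028) [[304.5 240.5]]
```

View pics/w1a.png

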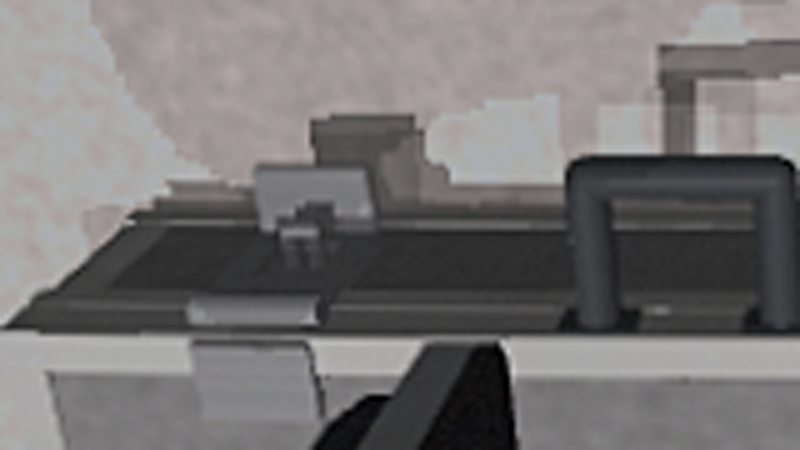

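View pics/w1b.png

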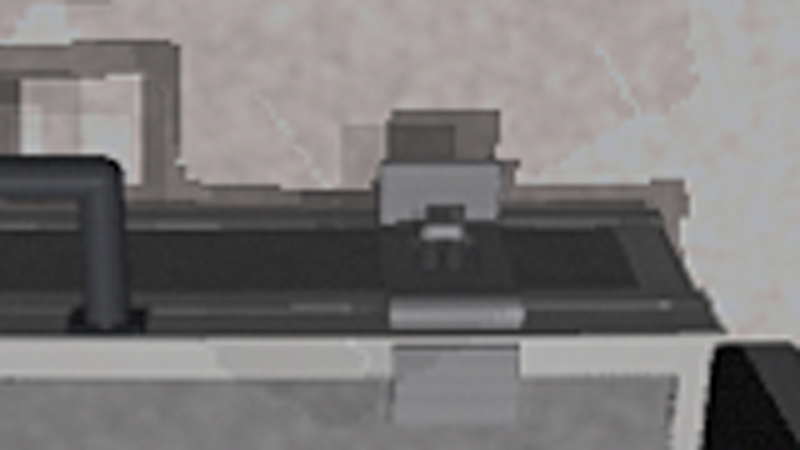

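```bash
sed -i 's/CO=np.array.*/CO=np.array([.537,.231,0])/' h.py
python3 - <<'E'
from h import *
Q=rot(np.pi/2+CY)
rows([(C(-.117,-.1,.15),Q),(C(-.117,-.1,.037),Q)])
E
```

```text
at [0.3474 0.2842 0.2533] t 2.85
[0.0, 0.0, -0.001] [-1.59, 0.711, 1.032]
[0.0, 0.0, -0.001] [-1.59, 0.711, 2.162]
```

>>> move_arm(series="0 0 0 -.2 .09 .15 1; 0 0 0 -.4 .18 .3 1; 0 0 0 -.6 .27 .45 1; 0 0 0 -.8 .36 .6 1; 0 0 0 -1 .45 .75 1; 0 0 0 -1 .45 .75 1; 0 0 0 -1 .45 .75 1; 0 0 0 -1 .45 .75 1")

```text
time: 3.65
tool_pos: [0.3959, 0.1856, 0.1791]
tcp_rot: [2.189, 2.253, 0.002]
wrist_force: [0.2, -0.2, -0.5]
width: 1.0
```

>>> move_arm(series="0 0 0 -.2 .09 .15 1; 0 0 0 -.4 .18 .3 1; 0 0 0 -.59 .26 .5 1; 0 0 0 -.59 .26 .7 1; 0 0 0 -.59 .26 .8 1; 0 0 0 -.59 .26 .8 1; 0 0 0 -.59 .26 .8 1; 0 0 0 -.59 .26 .8 1")

```text
time: 4.45
tool_pos: [0.4242, 0.1271, 0.0995]
tcp_rot: [2.188, 2.253, 0.003]
wrist_force: [-0.3, 0.8, 0.1]
width: 0.997
```

Run:
```python
from h import *
Q=rot(np.pi/2+CY)
rows([(C(-.117,-.1,.037),Q)]);print(bot.read_state()["q"])
snap("wrist","w2")
```

```text
at [0.4242 0.1271 0.0995] t 4.45
[0.001, 0.0, -0.001] [0.004, -0.011, 0.625]
[ 2.34746333e-01 -2.46600172e-02  2.23356439e+00  7.97765161e-05
  9.30373018e-01 -1.36543728e+00]
```

View pics/w2.png

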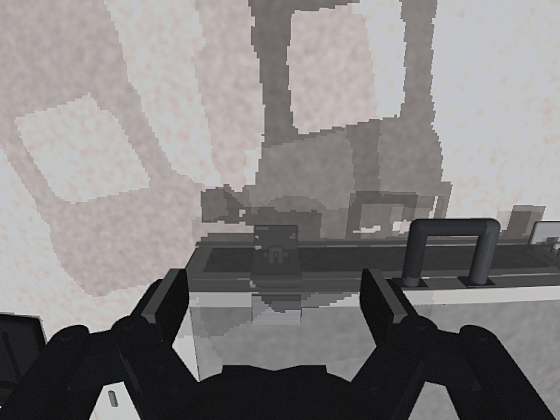

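>>> move_arm(series="0 0 0 0 -.01 .15 1; 0 0 0 0 -.01 .3 1; 0 0 0 0 -.01 .45 1; 0 0 0 0 -.01 .6 1; 0 0 0 0 -.01 .62 .3; 0 0 0 0 -.01 .62 0; 0 0 0 0 -.01 .62 -.5; 0 0 0 0 -.01 .62 -.5", squeeze=25)

```text
time: 5.3
tool_pos: [0.4234, 0.1273, 0.0375]
tcp_rot: [2.191, 2.251, 0.005]
wrist_force: [-0.1, 16.1, 1.1]
width: 0.341
```

Run:
```python
from h import *
Q=rot(np.pi/2+CY)
s=bot.read_state();print(s["tool_pos"],s["wrist_force"],s["width"]*85)
snap("wrist","w3")
```

```text
[0.42339606 0.12729547 0.03746795] [-0.07526233 16.07904734  1.09088008] 28.97146005100518
```

View pics/w3.png

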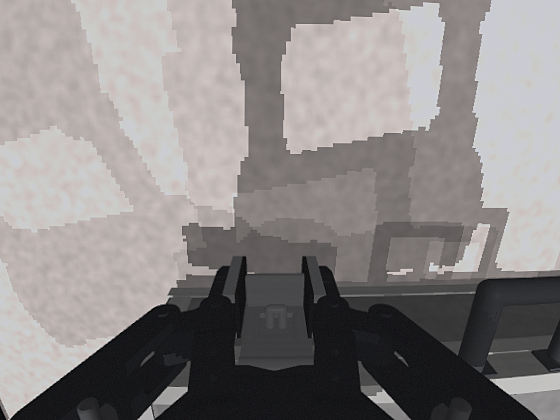

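Run:
```python
import numpy as np
for t in np.linspace(.25,2.0,8):
    x=-38*np.sin(t)-11*np.cos(t)+11; z=-38*np.cos(t)+38+11*np.sin(t)
    print(round(t,2),"tool y",round(x/100,3),"tool z",round(-z/100,3))
```

```text
0.25 tool y -0.091 tool z -0.039
0.5 tool y -0.169 tool z -0.099
0.75 tool y -0.23 tool z -0.177
1.0 tool y -0.269 tool z -0.267
1.25 tool y -0.285 tool z -0.365
1.5 tool y -0.277 tool z -0.463
1.75 tool y -0.244 tool z -0.556
2.0 tool y -0.19 tool z -0.638
```

>>> move_arm(series="0 0 0 .02 -.09 -.04 -.5; 0 0 0 .02 -.17 -.1 -.5; 0 0 0 .02 -.23 -.18 -.5; 0 0 0 .02 -.27 -.27 -.5; 0 0 0 .02 -.285 -.365 -.5; 0 0 0 .02 -.277 -.46 -.5; 0 0 0 .02 -.245 -.555 -.5; 0 0 0 .02 -.19 -.64 -.5")

```text
time: 6.15
tool_pos: [0.4009, 0.1274, 0.1001]
tcp_rot: [-2.188, -2.25, 0.007]
wrist_force: [-4.9, -0.1, -3.0]
width: 0.336
```

Run:
```python
from h import *
s=bot.read_state();print(s["tool_pos"],s["wrist_force"],s["width"]*85,s["q"])
snap("wrist","w4")
```

```text
[0.40093487 0.12739343 0.1000812 ] [-4.92959617 -0.09375478 -2.98744956] 28.523072345032634 [ 2.47930006e-01 -6.51705575e-02  2.27086247e+00  7.95851184e-04
  9.41290186e-01 -1.35145887e+00]
```

View pics/w4.png

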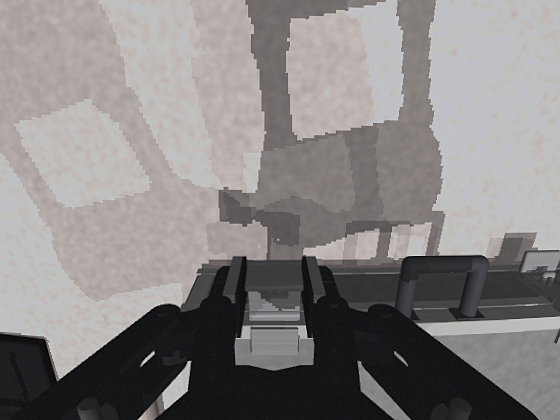

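>>> move_arm(series="0 0 0 0 0 0 1; 0 0 0 0 0 0 1; 0 0 0 0 0 0 1; 0 0 0 0 -.1 -.3 1; 0 0 0 0 -.1 -.7 1; 0 0 0 .2 -.05 -.8 1; 0 0 0 .6 0 -.8 1; 0 0 0 1 0 -.8 1")

```text
time: 7.0
tool_pos: [0.4021, 0.229, 0.1819]
tcp_rot: [2.191, 2.249, 0.006]
wrist_force: [0.3, -0.5, -0.5]
width: 0.996
```

>>> move_arm(series="0 0 0 .3 0 0 1; 0 0 0 .6 0 0 1; 0 0 0 .8 0 0 1; 0 0 0 .98 0 0 1; 0 0 0 1 .1 0 1; 0 0 0 1 .2 .3 1; 0 0 0 1 .2 .6 1; 0 0 0 1 .2 .8 1")

```text
time: 7.8
tool_pos: [0.4178, 0.327, 0.0984]
tcp_rot: [2.191, 2.252, -0.003]
wrist_force: [0.1, -0.4, -0.3]
width: 0.999
```

Run:
```python
from h import *
Q=rot(np.pi/2+CY)
rows([(C(-.117,.1,.037),Q)])
snap("wrist","w5")
```

```text
at [0.4178 0.327  0.0984] t 7.8
[-0.001, 0.001, -0.002] [0.004, -0.007, 0.614]
```

View pics/w5.png

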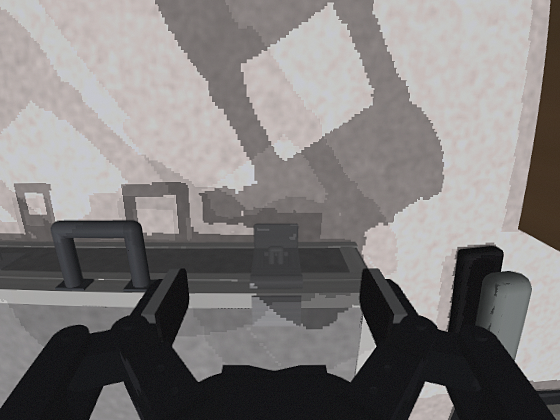

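>>> move_arm(series="0 0 0 .01 -.01 .15 1; 0 0 0 .01 -.01 .3 1; 0 0 0 .01 -.01 .45 1; 0 0 0 .01 -.01 .58 1; 0 0 0 .01 -.01 .61 .3; 0 0 0 .01 -.01 .61 0; 0 0 0 .01 -.01 .61 -.5; 0 0 0 .01 -.01 .61 -.5")

```text
time: 8.65
tool_pos: [0.417, 0.3288, 0.04]
tcp_rot: [2.188, 2.253, -0.0]
wrist_force: [2.3, -13.7, 10.8]
width: 0.343
```

>>> move_arm(series="0 0 0 0 -.09 -.04 -.5; 0 0 0 0 -.17 -.1 -.5; 0 0 0 0 -.23 -.18 -.5; 0 0 0 0 -.27 -.27 -.5; 0 0 0 0 -.285 -.365 -.5; 0 0 0 0 -.277 -.46 -.5; 0 0 0 0 -.245 -.555 -.5; 0 0 0 0 -.19 -.64 -.5")

```text
time: 9.45
tool_pos: [0.3962, 0.3277, 0.1034]
tcp_rot: [-2.189, -2.252, 0.006]
wrist_force: [-1.0, -4.4, -4.7]
width: 0.336
```

>>> move_arm(series="0 0 0 0 0 0 1; 0 0 0 0 0 0 1; 0 0 0 0 0 0 1; 0 0 0 0 -.1 -.3 1; 0 0 0 0 -.1 -.7 1; 0 0 0 -.2 -.05 -.8 1; 0 0 0 -.6 0 -.8 1; 0 0 0 -1 .1 -.8 1")

```text
time: 10.25
tool_pos: [0.4107, 0.2291, 0.1845]
tcp_rot: [2.187, 2.255, 0.004]
wrist_force: [0.7, -0.9, -0.6]
width: 1.004
```

Run:
```python
from h import *
Q=rot(np.pi/2+CY)
print(bot.read_state()["q"])
rows([(C(-.127,0,.069),Q)])
snap("wrist","w6")
```

```text
[ 4.55515552e-01 -7.47260481e-02  2.10464514e+00  5.76149619e-04
  1.10898197e+00 -1.14644421e+00]
at [0.4107 0.2291 0.1845] t 10.25
[0.001, -0.001, 0.0] [-0.022, -0.009, 1.155]
```

View pics/w6.png

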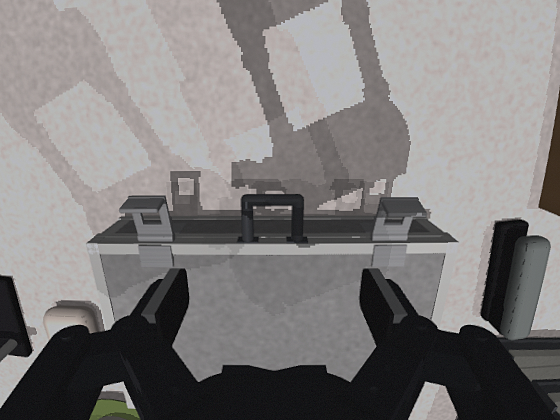

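>>> move_arm(series="0 0 0 -.02 0 .2 1; 0 0 0 -.02 -.01 .4 1; 0 0 0 -.02 -.01 .6 1; 0 0 0 -.02 -.01 .75 1; 0 0 0 -.02 -.01 .9 1; 0 0 0 -.02 -.01 1 1; 0 0 0 -.02 -.01 1 1; 0 0 0 -.02 -.01 1 1")

```text
time: 11.1
tool_pos: [0.4096, 0.2272, 0.0835]
tcp_rot: [-2.19, -2.253, -0.0]
wrist_force: [-0.0, 1.5, -0.3]
width: 0.998
```

>>> move_arm(series="0 0 0 0 0 .08 1; 0 0 0 0 0 .15 1; 0 0 0 0 0 .15 .5; 0 0 0 0 0 .15 0; 0 0 0 0 0 .15 0; 0 0 0 0 0 .15 0; 0 0 0 0 0 .15 0; 0 0 0 0 0 .15 0", squeeze=40)

```text
time: 11.9
tool_pos: [0.4094, 0.2277, 0.0688]
tcp_rot: [-2.189, -2.252, -0.002]
wrist_force: [-3.9, 3.8, 3.0]
width: 0.592
```

Run:
```python
from h import *
s=bot.read_state();print(s["tool_pos"],s["wrist_force"],s["width"]*85)
# relative to hinge
p0=np.array([-227,6])
for t in np.arange(.1,1.66,.07):
    c,s=np.cos(t),np.sin(t)
    p=np.array([c*p0[0]+s*p0[1],-s*p0[0]+c*p0[1]])-p0
    print(round(t,2),"tool y",round(p[0]/100,3),"z",round(-p[1]/100,3))
snap("wrist","w7")
```

```text
[0.40935032 0.22771017 0.06879929] [-3.93650425  3.75284228  2.95311013] 50.2988075579616
0.1 tool y 0.017 z -0.226
0.17 tool y 0.043 z -0.383
0.24 tool y 0.079 z -0.538
0.31 tool y 0.127 z -0.69
0.38 tool y 0.184 z -0.838
0.45 tool y 0.252 z -0.981
0.52 tool y 0.33 z -1.12
0.59 tool y 0.417 z -1.253
0.66 tool y 0.514 z -1.379
0.73 tool y 0.618 z -1.499
0.8 tool y 0.732 z -1.61
0.87 tool y 0.852 z -1.714
0.94 tool y 0.98 z -1.809
1.01 tool y 1.113 z -1.894
1.08 tool y 1.253 z -1.97
1.15 tool y 1.397 z -2.036
1.22 tool y 1.546 z -2.092
1.29 tool y 1.699 z -2.138
1.36 tool y 1.854 z -2.172
1.43 tool y 2.011 z -2.196
1.5 tool y 2.169 z -2.209
1.57 tool y 2.328 z -2.21
1.64 tool y 2.487 z -2.2
```

View pics/w7.png

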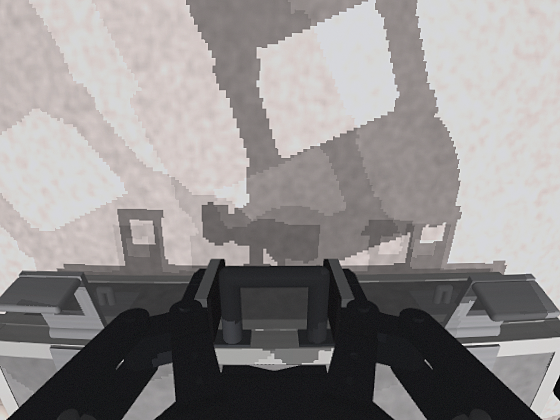

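>>> move_arm(series="0 0 0 0 .005 -.11 0; 0 0 0 0 .017 -.226 0; 0 0 0 0 .043 -.383 0; 0 0 0 0 .079 -.538 0; 0 0 0 0 .127 -.69 0; 0 0 0 0 .184 -.838 0; 0 0 0 0 .252 -.98 0; 0 0 0 0 .252 -.98 0")

```text
time: 12.75
tool_pos: [0.4349, 0.2285, 0.1673]
tcp_rot: [-2.189, -2.252, -0.002]
wrist_force: [-2.4, 4.8, 0.3]
width: 0.587
```

Run:
```python
from h import *
s=bot.read_state();print(s["tool_pos"],s["wrist_force"],s["width"]*85,s["tcp_rot"])
H=C(.1,0,.06)
d=s["tool_pos"]-[0,0,.003]-H; print(np.hypot(np.hypot(d[0],d[1]),d[2]),np.arctan2(d[2],-d[0])-.0264)
```

```text
[0.4349186  0.22850834 0.16728895] [-2.39984257  4.8407127   0.25673399] 49.85599071872364 [-2.18913793e+00 -2.25181845e+00 -2.25116479e-03]
0.2274311376446467 0.4501208320579743
```

>>> move_arm(series="0 0 0 0 .078 -.14 0; 0 0 0 0 .165 -.272 0; 0 0 0 0 .262 -.398 0; 0 0 0 0 .366 -.518 0; 0 0 0 0 .48 -.63 0; 0 0 0 0 .6 -.733 0; 0 0 0 0 .728 -.828 0; 0 0 0 0 .861 -.913 0")

```text
time: 13.55
tool_pos: [0.5185, 0.2312, 0.2552]
tcp_rot: [-2.185, -2.249, 0.006]
wrist_force: [-5.4, 7.8, -4.8]
width: 0.588
```

Run:
```python
from h import *
s=bot.read_state();print(s["tool_pos"],s["wrist_force"],s["width"]*85,s["tcp_rot"],s["q"])
H=C(.1,0,.06)
d=s["tool_pos"]-[0,0,.003]-H; print(np.hypot(np.hypot(d[0],d[1]),d[2]),np.arctan2(d[2],-d[0])-.0264)
snap("side","s3")
```

```text
[0.51848539 0.23122231 0.25517252] [-5.41010277  7.77323069 -4.75731791] 49.97822041212057 [-2.18539413 -2.24911839  0.0055151 ] [ 0.37352413  0.06393377  1.83143206  0.00382901  1.25174288 -1.22722142]
0.22577174888588342 0.9919621345434848
```

View pics/s3.png

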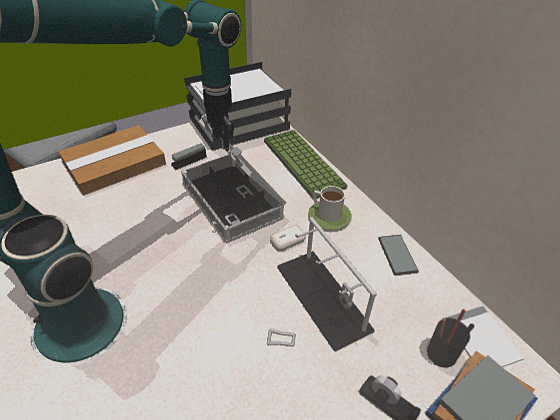

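>>> move_arm(series="0 0 0 .01 .14 -.076 0; 0 0 0 .01 .284 -.142 0; 0 0 0 .01 .433 -.198 0; 0 0 0 .01 .586 -.244 0; 0 0 0 .02 .741 -.278 0; 0 0 0 .02 .898 -.302 0; 0 0 0 .02 .99 -.31 0; 0 0 0 .02 .99 -.31 0")

```text
time: 14.4
tool_pos: [0.6205, 0.2343, 0.2881]
tcp_rot: [2.19, 2.251, -0.001]
wrist_force: [0.4, 0.6, -0.5]
width: 0.502
```

Run:
```python
from h import *
s=bot.read_state();print(s["tool_pos"],s["wrist_force"],s["width"]*85,s["tcp_rot"],s["q"])
H=C(.1,0,.06)
d=s["tool_pos"]-[0,0,.003]-H; print(np.hypot(np.hypot(d[0],d[1]),d[2]),np.arctan2(d[2],-d[0])-.0264)
for th in (1.53,1.57,1.6,1.65):
  c_,s_=np.cos(th),np.sin(th);rows([(C(.1-.227*c_+.006*s_,0,.06+.227*s_+.006*c_+.003),rot(np.pi/2+CY))])
```

```text
[0.62046807 0.2342964  0.28808927] [ 0.36421811  0.59957449 -0.45153772] 42.68360265180055 [ 2.19009749e+00  2.25131770e+00 -7.91288177e-04] [ 3.23943066e-01  2.23537902e-01  1.58966951e+00 -9.14746033e-04
  1.32849505e+00 -1.27419987e+00]
0.22569212584653947 1.4712941885490345
at [0.6205 0.2343 0.2881] t 14.4
[0.0, 0.0, -0.002] [-0.007, 0.132, -0.02]
at [0.6205 0.2343 0.2881] t 14.4
[0.0, 0.0, -0.002] [-0.006, 0.223, -0.019]
at [0.6205 0.2343 0.2881] t 14.4
[0.0, 0.0, -0.002] [-0.006, 0.291, -0.016]
at [0.6205 0.2343 0.2881] t 14.4
[0.0, 0.0, -0.002] [-0.006, 0.404, -0.007]
```

Run:
```python
from h import *
snap("side","s4");snap("wrist","w8")
```

```text
(no output)
```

View pics/s4.png

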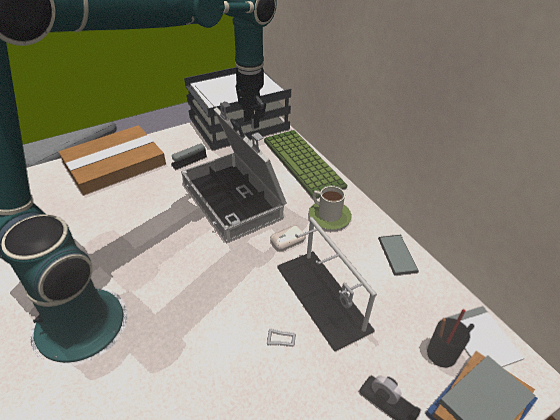

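View pics/w8.png

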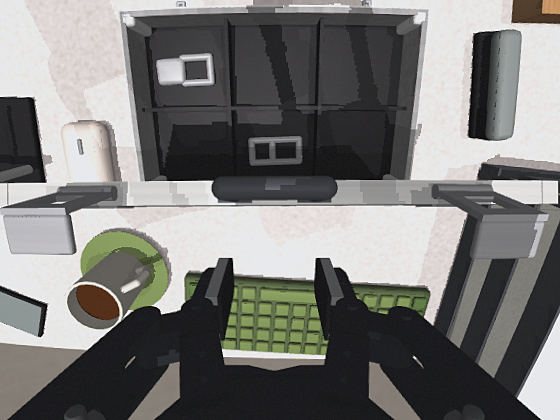

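Run:
```python
from h import *
c=snap("wrist")
for th in np.arange(1.1,1.5,.05):
    cc,ss=np.cos(th),np.sin(th)
    f=lambda r,h:C(.1-r*cc+h*ss,0,.06+r*ss+h*cc)
    print(th.round(2),proj(c,f(.237,.006)).round(1),proj(c,f(.2,.0)).round(1),f(.227,.006).round(3))
```

```text
1.1 [[272.7 103.5]] [[273.  126.1]] [0.539 0.231 0.265]
1.15 [[272.7 130.4]] [[273.  143.7]] [0.55  0.231 0.27 ]
1.2 [[272.7 158.5]] [[273.  161.9]] [0.56  0.232 0.274]
1.25 [[272.7 187. ]] [[273.  180.4]] [0.571 0.232 0.277]
1.3 [[272.8 215.6]] [[273.  199.1]] [0.582 0.232 0.28 ]
1.35 [[272.8 243.5]] [[273.1 217.7]] [0.593 0.233 0.283]
1.4 [[272.8 270.3]] [[273.1 235.8]] [0.604 0.233 0.285]
1.45 [[272.9 295.6]] [[273.1 253.4]] [0.616 0.233 0.286]
```

Run:
```python
from h import *
th=1.255;cc,ss=np.cos(th),np.sin(th)
rows([(C(.1-.225*cc+.006*ss,0,.06+.225*ss+.006*cc+.003),rot(np.pi/2+CY))])
p0=np.array([-227,6])
def P(t):
    c,s=np.cos(t),np.sin(t);return np.array([c*p0[0]+s*p0[1],-s*p0[0]+c*p0[1]])
for t in np.arange(1.30,1.64,.04):
    p=P(t)-P(1.255);print(round(t,2),"tool y",round(p[0]/100,3),"z",round(-p[1]/100,3))
```

```text
at [0.6189 0.2346 0.2882] t 14.55
[0.0, 0.0, -0.001] [-0.012, -0.462, 0.095]
1.3 tool y 0.099 z -0.027
1.34 tool y 0.187 z -0.047
1.38 tool y 0.276 z -0.064
1.42 tool y 0.366 z -0.077
1.46 tool y 0.457 z -0.086
1.5 tool y 0.547 z -0.092
1.54 tool y 0.638 z -0.094
1.58 tool y 0.729 z -0.093
1.62 tool y 0.82 z -0.088
```

>>> move_arm(series="0 0 0 0 0 0 1; 0 0 0 0 0 0 1; 0 0 0 0 0 0 1; 0 0 0 -.01 -.2 .04 1; 0 0 0 -.01 -.4 .09 1; 0 0 0 -.01 -.46 .1 1; 0 0 0 -.01 -.46 .1 0; 0 0 0 -.01 -.46 .1 0", squeeze=80)

```text
time: 15.35
tool_pos: [0.5743, 0.2327, 0.2792]
tcp_rot: [2.189, 2.252, 0.002]
wrist_force: [0.1, 0.4, 0.0]
width: 0.693
```

>>> move_arm(series="0 0 0 0 0 0 0; 0 0 0 0 0 0 0; 0 0 0 0 .03 -.01 0; 0 0 0 0 .06 -.02 0; 0 0 0 0 .1 -.03 0; 0 0 0 0 .1 -.03 0; 0 0 0 0 .1 -.03 0; 0 0 0 0 .1 -.03 0")

```text
time: 16.15
tool_pos: [0.5822, 0.2334, 0.2819]
tcp_rot: [-2.187, -2.25, 0.004]
wrist_force: [-6.3, 2.2, 5.8]
width: 0.583
```

Run:
```python
from h import *
c=snap("wrist","w9");print(bot.read_state()["width"]*85)
```

```text
49.4956131095763
```

View pics/w9.png

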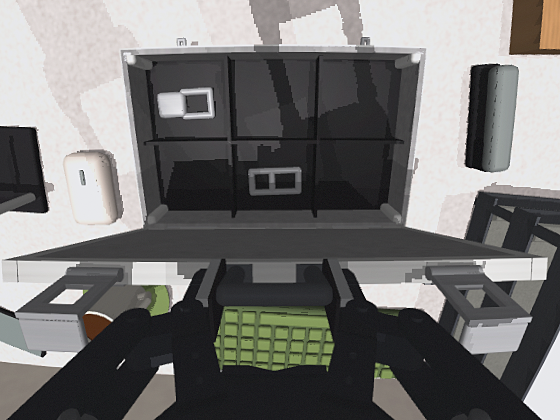

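>>> move_arm(series="0 0 0 0 .09 -.02 0; 0 0 0 0 .18 -.037 0; 0 0 0 0 .27 -.05 0; 0 0 0 0 .36 -.06 0; 0 0 0 0 .45 -.065 0; 0 0 0 0 .54 -.067 0; 0 0 0 0 .63 -.066 0; 0 0 0 0 .72 -.06 0")

```text
time: 17.0
tool_pos: [0.6567, 0.2343, 0.2874]
tcp_rot: [2.19, 2.251, -0.0]
wrist_force: [0.0, 0.1, 0.3]
width: 0.504
```

Run:
```python
from h import *
s=bot.read_state();print(s["tool_pos"],s["wrist_force"],s["width"]*85)
c=snap("wrist","w10");snap("side","s5")
```

```text
[0.65671324 0.23434422 0.28736106] [0.04835109 0.07699876 0.27691389] 42.797509457864884
```

View pics/w10.png

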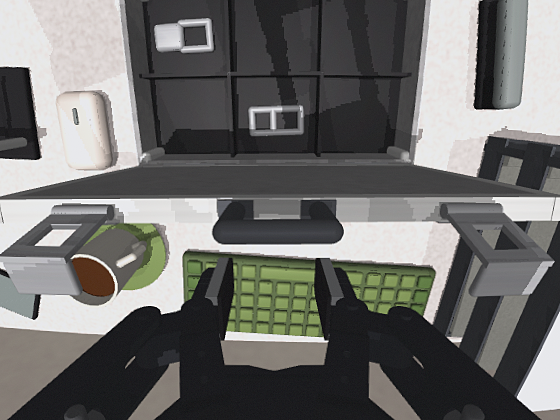

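View pics/s5.png

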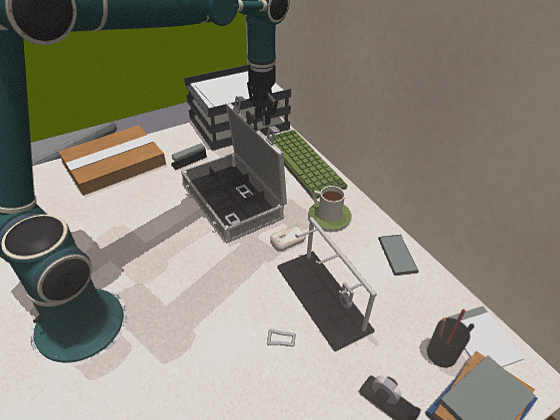

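Run:
```python
from h import *
c=snap("wrist")
for th in np.arange(1.3,1.6,.03):
    cc,ss=np.cos(th),np.sin(th)
    f=lambda r,h:C(.1-r*cc+h*ss,0,.06+r*ss+h*cc)
    print(th.round(2),proj(c,f(.237,.006)).round(1),proj(c,f(.2,.0)).round(1),f(.227,.006).round(3))
    if abs(th-1.39)<.02:rows([(f(.224,.006)+[0,0,.003],rot(np.pi/2+CY))])
```

```text
1.3 [[276. 122.]] [[275.5 126.8]] [0.582 0.232 0.28 ]
1.33 [[276.  141.1]] [[275.6 139. ]] [0.589 0.233 0.282]
1.36 [[276.  160.1]] [[275.6 151.2]] [0.595 0.233 0.283]
1.39 [[276.1 178.9]] [[275.6 163.3]] [0.602 0.233 0.284]
at [0.6562 0.2344 0.2871] t 17.15
[0.0, 0.0, -0.002] [0.001, -0.537, 0.027]
1.42 [[276.1 197.3]] [[275.6 175.3]] [0.609 0.233 0.285]
1.45 [[276.1 215.2]] [[275.6 187.2]] [0.616 0.233 0.286]
1.48 [[276.1 232.4]] [[275.6 198.8]] [0.622 0.234 0.287]
1.51 [[276.1 249. ]] [[275.6 210.2]] [0.629 0.234 0.287]
1.54 [[276.  264.7]] [[275.6 221.3]] [0.636 0.234 0.287]
1.57 [[276.  279.6]] [[275.6 231.9]] [0.643 0.234 0.287]
1.6 [[276.  293.6]] [[275.6 242.2]] [0.65  0.234 0.287]
```

>>> move_arm(series="0 0 0 0 0 0 1; 0 0 0 0 0 0 1; 0 0 0 0 0 0 1; 0 0 0 0 -.17 .02 1; 0 0 0 0 -.34 .05 1; 0 0 0 0 -.34 .05 1; 0 0 0 0 -.34 .05 -.2; 0 0 0 0 -.34 .05 -.7", squeeze=60)

```text
time: 17.95
tool_pos: [0.6222, 0.234, 0.2831]
tcp_rot: [2.189, 2.252, 0.002]
wrist_force: [0.4, -0.9, 0.5]
width: 0.691
```

>>> move_arm(series="0 0 0 0 0 0 -.7; 0 0 0 0 0 0 -.7; 0 0 0 0 .05 0 -.7; 0 0 0 0 .1 0 -.7; 0 0 0 0 .15 0 -.7; 0 0 0 0 .2 0 -.7; 0 0 0 0 .28 0 -.7; 0 0 0 0 .35 0 -.7")

```text
time: 18.75
tool_pos: [0.6557, 0.2359, 0.2832]
tcp_rot: [-2.189, -2.249, 0.002]
wrist_force: [-6.6, 3.7, 4.6]
width: 0.589
```

Run:
```python
from h import *
s=bot.read_state();print(s["tool_pos"],s["wrist_force"],s["width"]*85)
c=snap("wrist","w11");snap("side","s6")
```

```text
[0.65572217 0.23586399 0.28324755] [-6.62501022  3.73024885  4.59428238] 50.07215224612365
```

View pics/w11.png

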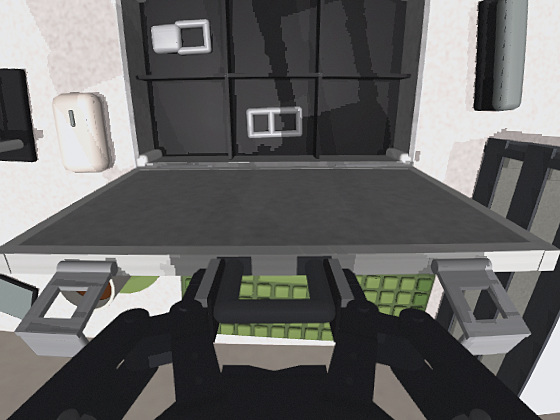

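>>> move_arm(series="0 0 0 0 0 0 1; 0 0 0 0 0 0 1; 0 0 0 0 0 0 1; 0 0 0 0 0 -.3 1; 0 0 0 0 0 -.6 1; 0 0 0 -.3 -.2 -.8 1; 0 0 0 -.6 -.5 -.8 1; 0 0 0 -1 -.8 -.8 1")

```text
time: 19.65
tool_pos: [0.5792, 0.1322, 0.3635]
tcp_rot: [2.187, 2.253, 0.002]
wrist_force: [0.0, -1.8, 0.0]
width: 0.997
```

Run:
```python
from h import *
s=bot.read_state();print(s["tool_pos"],s["wrist_force"],s["width"]*85,s["q"])
c=snap("wrist","w12");c=snap("side");crop(c,160,90,320,250,4,"s7")
# FK fit
D=[([1.22708816e+00,2.64747457e-01,1.60541261e+00,0,1.27368584e+00],[.20362798,.64282287,.25194495]),
([.62967,-.176006589,2.06193263,0,1.2554181],[.3476,.2843,.2534]),
([.2347,-.02466,2.23356,0,.93037],[.4242,.1271,.0995]),
([.24793,-.0651706,2.270862,0,.94129],[.400935,.127393,.10008]),
([.4555,-.074726,2.104645,0,1.108982],[.4107,.2291,.1845]),
([.3735,.0639338,1.831432,0,1.251743],[.51849,.23122,.25517]),
([.32394,.2235379,1.58967,0,1.328495],[.620468,.234296,.288089]),
(s["q"][:5],s["tool_pos"])]
A=[];b=[]
for q,p in D:
    a1=q[1];a2=a1+q[2];a3=a2+q[4]
    # r0, a, b(fore), b perp, t
    A.append([1,0,np.sin(a1),np.sin(a2),np.cos(a2),np.sin(a3)]);b.append(np.hypot(p[0],p[1]))
    A.append([0,1,np.cos(a1),np.cos(a2),-np.sin(a2),np.cos(a3)]);b.append(p[2])
A=np.array(A);b=np.array(b)
x,res,rk,sv=np.linalg.lstsq(A,b,rcond=None);print(x.round(4),rk,sv.round(3),np.abs(A@x-b).max())
```

```text
[0.57916599 0.13222854 0.36354744] [ 0.02342771 -1.7711183   0.02322   ] 84.71288473676202 [ 1.82778938e-01  6.14254633e-02  1.63723438e+00 -4.48898391e-04
  1.44071211e+00 -1.41763401e+00]
[0.0006 0.2502 0.5114 0.5661 0.0011 0.3238] 6 [5.627 3.986 0.535 0.341 0.224 0.006] 2.6237363707243277e-05
```

View pics/s7.png

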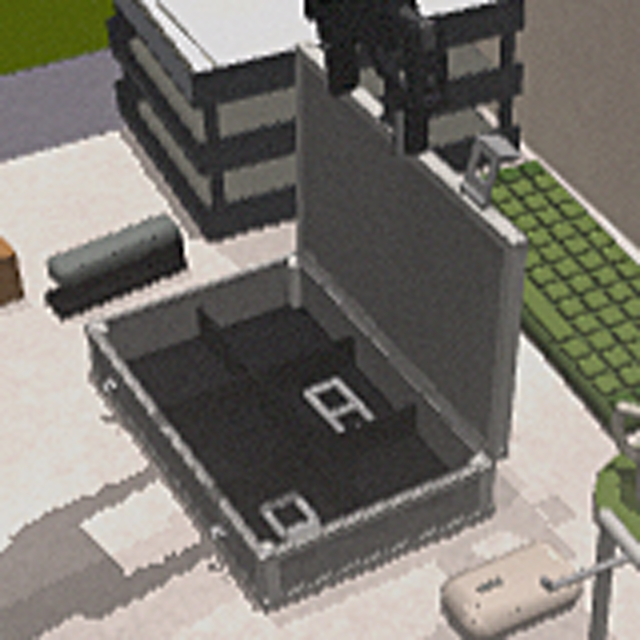

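View pics/w12.png

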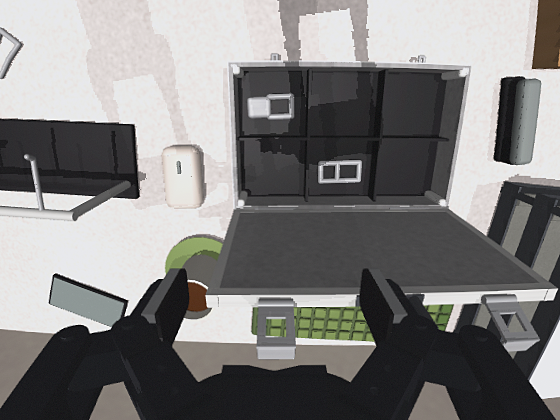

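```bash
cat >> h.py <<'E'
from scipy.optimize import least_squares
LO=np.array([-2.63,-.94,.31,-1.31,0,-2.55]);HI=np.array([2.63,2.18,2.57,4.45,2.66,2.55])
def fk(q):
    r=lambda ax,a:R.from_euler(ax,a).as_matrix()
    A=r('z',q[0]);B=A@r('y',q[1]);F=B@r('y',q[2]);W=F@r('z',q[3])@r('y',q[4])
    p=np.array([0,0,.2502])+.5114*B[:,2]+.5661*F[:,2]+.3238*W[:,2]
    return p,W@r('z',q[5]+np.pi)
def ik(p,Q,q0,flip=False):
    if flip: Q=Q@np.diag([-1,-1,1.])
    f=lambda q:np.r_[(fk(q)[0]-p)*5,R.from_matrix(Q.T@fk(q)[1]).as_rotvec()]
    o=least_squares(f,np.clip(q0,LO+1e-3,HI-1e-3),bounds=(LO,HI));return o.x,np.abs(o.fun).max()
E
python3 - <<'E'
from h import *
s=bot.read_state();p,Q=fk(s["q"]);print(p-s["tool_pos"],R.from_matrix(Q).as_rotvec(),s["tcp_rot"],s["q"])
SY=-.032
p=np.array([.548,-.341,.150])
# horizontal tool: z=(1,SY,0), x=+y dir
for flip in (0,1):
  for q4 in (2.2,4.1):
    Qh=rot(np.pi/2+SY,np.pi/2); 
    q,e=ik(p,Qh,[-.97,.51,2.36,q4,1.4,0],flip);print(flip,q.round(3),e, Qh[:,2].round(2))
E
```

```text
[ 0.00447603 -0.02448943  0.00110211] [ 2.19311643  2.24854934 -0.00567971] [ 2.19311643  2.24854934 -0.00567971] [ 0.17864806  0.05737984  1.64355699 -0.00261783  1.44324669 -1.41677102]
0 [-0.975  0.512  2.363  2.182  1.415  1.788] 5.06761252042309e-15 [ 1.   -0.03 -0.  ]
0 [-0.975  0.512  2.363  2.182  1.415  1.788] 6.3426333887676104e-15 [ 1.   -0.03 -0.  ]
1 [-0.975  0.512  2.363  2.182  1.415 -1.353] 3.802877060647219e-12 [ 1.   -0.03 -0.  ]
1 [-0.975  0.512  2.363  2.182  1.415 -1.353] 3.332521354506541e-14 [ 1.   -0.03 -0.  ]
```

Run:
```python
from h import *
s=bot.read_state()
D=[([1.22708816e+00,2.64747457e-01,1.60541261e+00,0,1.27368584e+00],[.20362798,.64282287,.25194495]),
([.62967,-.176006589,2.06193263,0,1.2554181],[.3476,.2843,.2534]),
([.2347,-.02466,2.23356,0,.93037],[.4242,.1271,.0995]),
([.24793,-.0651706,2.270862,0,.94129],[.400935,.127393,.10008]),
([.4555,-.074726,2.104645,0,1.108982],[.4107,.2291,.1845]),
([.3735,.0639338,1.831432,0,1.251743],[.51849,.23122,.25517]),
([.32394,.2235379,1.58967,0,1.328495],[.620468,.234296,.288089]),
(s["q"][:5],s["tool_pos"])]
A=[];b=[]
for q,p in D:
    a1=q[1];a2=a1+q[2];a3=a2+q[4];c_,s_=np.cos(q[0]),np.sin(q[0])
    A.append([1,0,np.sin(a1),np.sin(a2),np.sin(a3)]);b.append(p[0]*c_+p[1]*s_)
    A.append([0,1,np.cos(a1),np.cos(a2),np.cos(a3)]);b.append(p[2]); print(-p[0]*s_+p[1]*c_)
A=np.array(A);b=np.array(b)
x,res,rk,sv=np.linalg.lstsq(A,b,rcond=None);print(x.round(4),np.abs(A@x-b).max())
```

```text
0.024900792398042854
0.025083461583457145
0.024967217687581686
0.02510907724113172
0.02506962781219113
0.02609402266157093
0.02461244499436188
0.024054298437894958
[-5.000e-04  2.491e-01  5.127e-01  5.662e-01  3.250e-01] 0.00030404174620102253
```

```bash
sed -i 's/p=np.array(\[0,0,.2502\]).*/p=np.array([0,0,.2496])+.025*A[:,1]+.5123*B[:,2]+.5662*F[:,2]+.3243*W[:,2]/' h.py
python3 - <<'E'
from h import *
s=bot.read_state();p,Q=fk(s["q"]);print(p-s["tool_pos"])
rows([((.46,-.30,.34),rot(np.pi/2-.032))])
E
```

```text
[0.00018087 0.00013797 0.00088766]
at [0.5761 0.1285 0.3624] t 19.75
[-0.001, 0.001, 0.027] [-4.254, -1.267, 0.239]
```

>>> move_arm(series="0 0 0 -.2 -.06 0 1; 0 0 0 -.5 -.15 0 1; 0 0 0 -.8 -.24 .04 1; 0 0 0 -1 -.3 .06 1; 0 0 0 -1 -.3 .06 1; 0 0 0 -1 -.3 .06 1; 0 0 0 -1 -.3 .06 1; 0 0 0 -1 -.3 .06 1")

```text
time: 20.55
tool_pos: [0.5526, 0.0328, 0.3567]
tcp_rot: [-2.189, -2.254, -0.0]
wrist_force: [-0.9, -0.1, 0.7]
width: 1.003
```

>>> move_arm(series="0 0 0 -.2 -.06 0 1; 0 0 0 -.5 -.15 0 1; 0 0 0 -.8 -.24 .04 1; 0 0 0 -1 -.3 .06 1; 0 0 0 -1 -.3 .06 1; 0 0 0 -1 -.3 .06 1; 0 0 0 -1 -.3 .06 1; 0 0 0 -1 -.3 .06 1")

```text
time: 21.35
tool_pos: [0.5255, -0.0679, 0.3508]
tcp_rot: [2.188, 2.254, 0.001]
wrist_force: [-0.2, 0.8, 0.5]
width: 0.999
```

>>> move_arm(series="0 0 0 -.2 -.06 0 1; 0 0 0 -.5 -.15 0 1; 0 0 0 -.8 -.24 .04 1; 0 0 0 -1 -.3 .06 1; 0 0 0 -1 -.3 .06 1; 0 0 0 -1 -.3 .06 1; 0 0 0 -1 -.3 .06 1; 0 0 0 -1 -.3 .06 1")

```text
time: 22.15
tool_pos: [0.4984, -0.1687, 0.3447]
tcp_rot: [2.188, 2.254, 0.001]
wrist_force: [0.0, 0.4, -0.8]
width: 1.004
```

>>> move_arm(series="0 0 0 -.2 -.06 0 1; 0 0 .02 -.5 -.15 0 1; 0 0 .03 -.8 -.24 .04 1; 0 0 .03 -1 -.3 .06 1; 0 0 .03 -1 -.3 .06 1; 0 0 .03 -1 -.3 .06 1; 0 0 .03 -1 -.3 .06 1; 0 0 .03 -1 -.3 .06 1")

```text
time: 22.95
tool_pos: [0.4712, -0.2695, 0.3388]
tcp_rot: [2.258, 2.184, 0.001]
wrist_force: [0.3, 0.2, -0.4]
width: 0.995
```

Run:
```python
from h import *
rows([((.46,-.30,.34),rot(np.pi/2-.032))])
c=snap("wrist","w13");print(bot.read_state()["q"])
```

```text
at [ 0.4712 -0.2695  0.3388] t 22.95
[0.0, 0.0, 0.0] [-0.308, -0.102, -0.012]
[-5.65722330e-01 -2.98067940e-02  1.77395369e+00  1.85538881e-04
  1.39711691e+00 -2.10347010e+00]
```

View pics/w13.png

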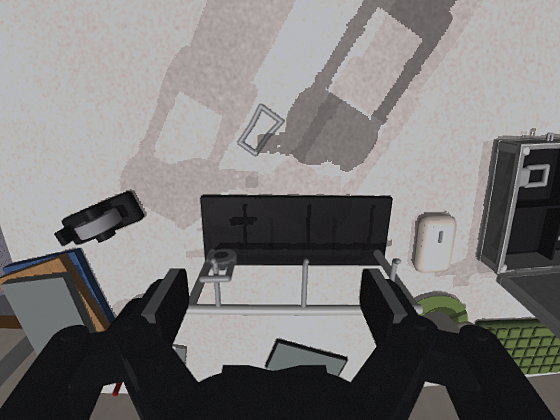

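Run:
```python
from h import *
c=snap("wrist");crop(c,180,190,400,320,3.6,"w13a");crop(c,225,90,305,170,7,"w13b")
t=snap("top");print("base near corners",onz(c,[(203,196),(390,196)],.012).round(4))
crop(t,270,170,400,265,6,"t3")
```

```text
base near corners [[ 0.5156 -0.3803  0.012 ]
 [ 0.5245 -0.0921  0.012 ]]
```

View pics/w13a.png

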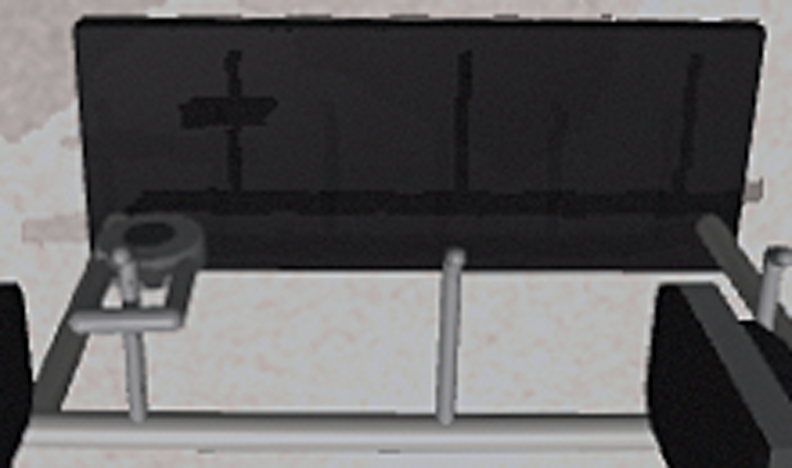

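View pics/w13b.png

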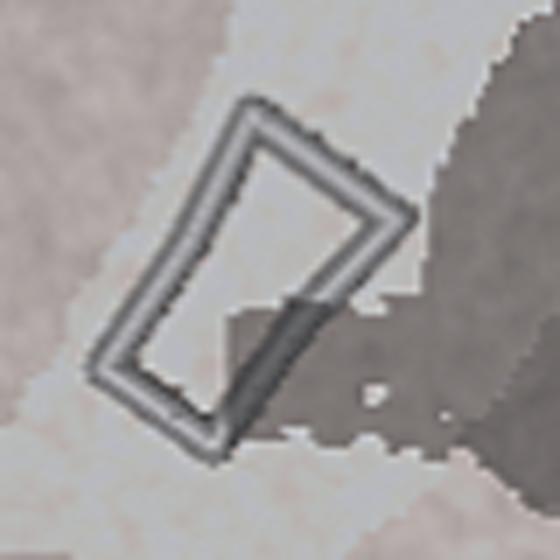

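View pics/t3.png

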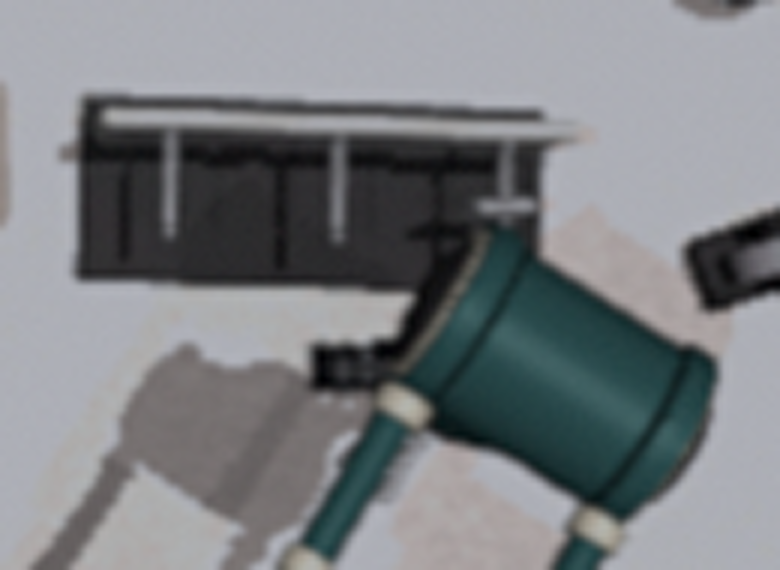

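Run:
```python
from h import *
c=snap("wrist")
k=lambda pts,x0,y0,f:[(x0+a/f,y0+b/f) for a,b in pts]
print("loop bar ends z.167",onz(c,k([(68,320),(187,320)],180,190,3.6),.167).round(4))
print("tip R, M z.168",onz(c,k([(122,257),(455,257)],180,190,3.6),.17).round(4))
print("junction .16",onz(c,k([(139,415),(445,418)],180,190,3.6),.16).round(4))
print("rail front/back .16/.166",onz(c,k([(450,413),(450,450)],180,190,3.6),.16).round(4))
print("d corners",onz(c,k([(252,95),(418,215),(218,465),(88,372)],225,90,7),.004).round(4))
```

```text
loop bar ends z.167 [[ 0.5666 -0.3566  0.167 ]
 [ 0.5675 -0.3198  0.167 ]]
tip R, M z.168 [[ 0.5436 -0.337   0.17  ]
 [ 0.5466 -0.2379  0.17  ]]
junction .16 [[ 0.6072 -0.3396  0.16  ]
 [ 0.6113 -0.2397  0.16  ]]
rail front/back .16/.166 [[ 0.6094 -0.2381  0.16  ]
 [ 0.6242 -0.238   0.16  ]]
d corners [[ 0.3835 -0.2859  0.004 ]
 [ 0.4084 -0.2526  0.004 ]
 [ 0.4588 -0.2964  0.004 ]
 [ 0.4382 -0.3229  0.004 ]]
```

Run:
```python
from h import *
s=bot.read_state();q0=s["q"]
Qh=rot(np.pi/2-.032,np.pi/2)
for x in (.471,.551):
  qg,e=ik(np.array([x,-.339,.151]),Qh,[-.97,.51,2.36,2.18,1.4,-1.35],True);print(qg.round(3),e)
qg,e=ik(np.array([.47,-.339,.20]),Qh,[-.97,.51,2.36,2.18,1.4,-1.35],True);print(qg.round(3),e)
N=20
for i in range(N+1):
    q=q0+(qg-q0)*i/N;p,Q=fk(q)
    w=p-.3243*Q[:,2]
    pp,Qp=fk(q0+(qg-q0)*max(i-1,0)/N)
    print(i,p.round(3),"z",Q[:,2].round(2),"wrist",w.round(3),round(np.linalg.norm(p-pp)*1000),np.rad2deg(np.linalg.norm(R.from_matrix(Qp.T@Q).as_rotvec())).round(1))
```

```text
[-1.22   0.481  2.443  1.945  1.49  -1.369] 1.1102230246251565e-15
[-1.029  0.508  2.367  2.128  1.427 -1.345] 2.7755575615628914e-15
[-1.223  0.335  2.464  1.931  1.446 -1.251] 7.769554060429896e-16
0 [ 0.471 -0.27   0.34 ] z [ 0. -0. -1.] wrist [ 0.471 -0.27   0.664] 0 0.0
1 [ 0.468 -0.252  0.312] z [ 0.01  0.11 -0.99] wrist [ 0.465 -0.287  0.635] 33 8.3
2 [ 0.466 -0.234  0.289] z [ 0.03  0.21 -0.98] wrist [ 0.457 -0.303  0.606] 29 8.4
3 [ 0.465 -0.216  0.27 ] z [ 0.05  0.31 -0.95] wrist [ 0.447 -0.319  0.577] 26 8.5
4 [ 0.465 -0.2    0.254] z [ 0.09  0.41 -0.91] wrist [ 0.435 -0.332  0.549] 23 8.7
5 [ 0.467 -0.185  0.242] z [ 0.14  0.49 -0.86] wrist [ 0.422 -0.345  0.521] 19 8.8
6 [ 0.471 -0.173  0.233] z [ 0.19  0.56 -0.8 ] wrist [ 0.408 -0.356  0.494] 16 8.9
7 [ 0.475 -0.163  0.227] z [ 0.26  0.62 -0.74] wrist [ 0.392 -0.365  0.467] 12 8.9
8 [ 0.481 -0.157  0.223] z [ 0.33  0.66 -0.67] wrist [ 0.375 -0.373  0.441] 10 9.0
9 [ 0.487 -0.154  0.221] z [ 0.4   0.69 -0.6 ] wrist [ 0.358 -0.378  0.415] 7 9.1
10 [ 0.494 -0.155  0.22 ] z [ 0.48  0.7  -0.53] wrist [ 0.339 -0.383  0.391] 7 9.1
11 [ 0.501 -0.159  0.22 ] z [ 0.56  0.7  -0.45] wrist [ 0.32  -0.385  0.367] 8 9.2
12 [ 0.507 -0.168  0.221] z [ 0.64  0.67 -0.38] wrist [ 0.3   -0.386  0.344] 10 9.2
13 [ 0.511 -0.18   0.222] z [ 0.71  0.63 -0.31] wrist [ 0.281 -0.385  0.322] 13 9.2
14 [ 0.514 -0.195  0.223] z [ 0.78  0.57 -0.24] wrist [ 0.261 -0.382  0.301] 16 9.3
15 [ 0.515 -0.214  0.223] z [ 0.85  0.5  -0.18] wrist [ 0.241 -0.377  0.281] 19 9.3
16 [ 0.513 -0.236  0.221] z [ 0.9   0.41 -0.13] wrist [ 0.221 -0.37   0.263] 22 9.3
17 [ 0.508 -0.26   0.218] z [ 0.95  0.31 -0.08] wrist [ 0.201 -0.362  0.245] 25 9.3
18 [ 0.499 -0.286  0.214] z [ 0.98  0.21 -0.05] wrist [ 0.182 -0.353  0.229] 27 9.3
19 [ 0.487 -0.312  0.208] z [ 1.    0.09 -0.02] wrist [ 0.164 -0.341  0.214] 30 9.3
20 [ 0.47  -0.339  0.2  ] z [ 1.   -0.03 -0.  ] wrist [ 0.146 -0.329  0.2  ] 32 9.3
```

```bash
cat > flip.py <<'E'
from h import *
import sys,json
def emit(qs,M,p0,g):
    out=[]
    for q in qs:
        p,Q=fk(q);d=M.T@(p-p0)/.1;r=R.from_matrix(M.T@Q).as_rotvec()/np.deg2rad(120)
        out.append(" ".join(f"{v:.3g}" for v in np.r_[r.round(3)+0,d.round(3)+0])+f" {g}")
    print("; ".join(out))
E
python3 - <<'E'
from flip import *
s=bot.read_state();q0=s["q"]
Qh=rot(np.pi/2-.032,np.pi/2)
qg,e=ik(np.array([.47,-.33,.28]),Qh,[-1.2,.3,2.36,2.0,1.4,-1.35],True);print(qg.round(3),e)
np.save("qflip.npy",np.array([q0,qg]))
N=24;qs=[q0+(qg-q0)*i/N for i in range(N+1)]
for i in range(0,N+1,2): print(i,fk(qs[i])[0].round(3),fk(qs[i])[1][:,2].round(2))
for j in range(3):
    p0,M=fk(qs[8*j]) if j else (fk(q0)[0],fk(q0)[1])
    emit(qs[8*j+1:8*j+9],M,p0,.4)
E
```

```text
[-1.214  0.097  2.484  1.905  1.368 -1.044] 1.1102230246251565e-15
0 [ 0.471 -0.27   0.34 ] [ 0. -0. -1.]
2 [ 0.466 -0.24   0.306] [ 0.04  0.16 -0.99]
4 [ 0.465 -0.212  0.281] [ 0.1   0.31 -0.94]
6 [ 0.468 -0.188  0.266] [ 0.18  0.44 -0.88]
8 [ 0.475 -0.17   0.258] [ 0.28  0.54 -0.79]
10 [ 0.484 -0.16   0.256] [ 0.4   0.61 -0.69]
12 [ 0.495 -0.159  0.259] [ 0.52  0.63 -0.58]
14 [ 0.504 -0.167  0.264] [ 0.64  0.61 -0.46]
16 [ 0.511 -0.185  0.271] [ 0.76  0.55 -0.34]
18 [ 0.513 -0.213  0.278] [ 0.86  0.45 -0.24]
20 [ 0.508 -0.247  0.282] [ 0.94  0.31 -0.14]
22 [ 0.494 -0.287  0.283] [ 0.99  0.15 -0.06]
24 [ 0.47 -0.33  0.28] [ 1.   -0.03 -0.  ]
-0.005 0.04 0.041 0.148 -0.035 0.181 0.4; -0.009 0.08 0.084 0.296 -0.061 0.339 0.4; -0.012 0.12 0.127 0.439 -0.077 0.472 0.4; -0.014 0.16 0.171 0.576 -0.082 0.583 0.4; -0.016 0.201 0.217 0.704 -0.076 0.671 0.4; -0.018 0.241 0.263 0.819 -0.059 0.739 0.4; -0.018 0.281 0.309 0.919 -0.033 0.788 0.4; -0.019 0.321 0.357 1 0.002 0.82 0.4
-0.001 0.04 0.048 0.051 -0.006 0.059 0.4; -0.002 0.08 0.097 0.101 0.003 0.096 0.4; -0.002 0.12 0.145 0.148 0.026 0.113 0.4; -0.002 0.16 0.194 0.189 0.064 0.11 0.4; -0.002 0.201 0.243 0.221 0.116 0.087 0.4; -0.001 0.243 0.291 0.239 0.179 0.045 0.4; 0 0.285 0.34 0.243 0.253 -0.014 0.4; 0.002 0.328 0.388 0.228 0.336 -0.089 0.4
0.003 0.042 0.048 0.093 0.062 -0.068 0.4; 0.007 0.085 0.096 0.185 0.139 -0.158 0.4; 0.011 0.129 0.143 0.272 0.228 -0.27 0.4; 0.017 0.173 0.19 0.351 0.331 -0.404 0.4; 0.023 0.218 0.236 0.418 0.445 -0.558 0.4; 0.031 0.264 0.281 0.47 0.569 -0.733 0.4; 0.039 0.31 0.325 0.503 0.702 -0.927 0.4; 0.049 0.357 0.368 0.514 0.84 -1.14 0.4
```

>>> move_arm(series="-.005 .04 .041 .15 -.035 .18 .4; -.01 .08 .084 .3 -.06 .34 .4; -.012 .12 .127 .44 -.077 .47 .4; -.014 .16 .17 .576 -.08 .58 .4; -.016 .2 .217 .7 -.076 .67 .4; -.018 .24 .263 .82 -.06 .74 .4; -.018 .28 .31 .92 -.03 .79 .4; -.019 .32 .357 1 0 .82 .4")

```text
time: 23.95
tool_pos: [0.4744, -0.1702, 0.2564]
tcp_rot: [-2.445, -0.971, -0.681]
wrist_force: [0.1, -0.3, -0.8]
width: 0.699
```

Run:
```python
from flip import *
s=bot.read_state();q0,qg=np.load("qflip.npy");print(s["q"].round(3),(q0+(qg-q0)/3).round(3))
print(fk(s["q"])[0]-s["tool_pos"],s["tool_pos"])
qs=[s["q"]+(qg-s["q"])*i/16 for i in range(17)]
p0,M=fk(qs[0]);emit(qs[1:9],M,p0,.4)
```

```text
[-0.785  0.013  2.012  0.636  1.386 -1.749] [-0.782  0.012  2.011  0.635  1.387 -1.751]
[ 0.0001101  -0.00112448  0.00046572] [ 0.47444737 -0.17017059  0.25637993]
-0.001 0.04 0.048 0.051 -0.007 0.059 0.4; -0.002 0.08 0.096 0.102 0.001 0.096 0.4; -0.002 0.12 0.145 0.151 0.024 0.113 0.4; -0.002 0.16 0.194 0.192 0.062 0.11 0.4; -0.001 0.201 0.242 0.224 0.113 0.087 0.4; 0 0.242 0.291 0.244 0.176 0.045 0.4; 0.001 0.284 0.339 0.248 0.249 -0.013 0.4; 0.003 0.327 0.387 0.235 0.331 -0.089 0.4
```

Model tracks perfectly and the controller follows the branch.

>>> move_arm(series="0 .04 .048 .05 -.007 .06 .4; -.002 .08 .096 .1 0 .096 .4; -.002 .12 .145 .15 .024 .113 .4; -.002 .16 .194 .19 .06 .11 .4; 0 .2 .242 .224 .113 .087 .4; 0 .242 .29 .244 .176 .045 .4; .001 .284 .339 .248 .25 -.013 .4; .003 .327 .387 .235 .33 -.09 .4")

```text
time: 24.75
tool_pos: [0.5105, -0.1857, 0.2709]
tcp_rot: [-2.063, 0.271, -1.057]
wrist_force: [0.3, 0.3, -0.1]
width: 0.702
```

Run:
```python
from flip import *
s=bot.read_state();q0,qg=np.load("qflip.npy");print(s["q"].round(3))
print(fk(s["q"])[0]-s["tool_pos"],s["tool_pos"])
Qh=rot(np.pi/2-.032,np.pi/2)
qg,e=ik(np.array([.475,-.339,.225]),Qh,qg,True);print(qg.round(3),e)
qs=[s["q"]+(qg-s["q"])*i/8 for i in range(9)]
for q in qs: print(fk(q)[0].round(3))
p0,M=fk(qs[0]);emit(qs[1:9],M,p0,.4)
```

```text
[-1.002  0.057  2.247  1.269  1.379 -1.398]
[-0.00046723 -0.00151979 -0.00037773] [ 0.51054343 -0.18571386  0.27092826]
[-1.21   0.265  2.465  1.934  1.417 -1.188] 1.0481188028017376e-11
[ 0.51  -0.187  0.271]
[ 0.513 -0.2    0.268]
[ 0.514 -0.215  0.265]
[ 0.514 -0.232  0.261]
[ 0.511 -0.251  0.256]
[ 0.506 -0.272  0.251]
[ 0.499 -0.294  0.244]
[ 0.488 -0.316  0.235]
[ 0.475 -0.339  0.225]
0.008 0.042 0.048 0.066 0.108 -0.038 0.4; 0.015 0.084 0.096 0.131 0.232 -0.1 0.4; 0.022 0.127 0.143 0.193 0.374 -0.186 0.4; 0.029 0.171 0.189 0.244 0.532 -0.295 0.4; 0.035 0.216 0.235 0.282 0.705 -0.427 0.4; 0.04 0.262 0.28 0.302 0.891 -0.58 0.4; 0.045 0.308 0.324 0.298 1.09 -0.753 0.4; 0.049 0.356 0.367 0.269 1.29 -0.945 0.4
```

>>> move_arm(series=".008 .042 .048 .066 .108 -.038 .4; .015 .084 .096 .13 .23 -.1 .4; .022 .127 .143 .193 .374 -.186 .4; .03 .17 .19 .244 .53 -.295 .4; .035 .216 .235 .28 .7 -.427 .4; .04 .262 .28 .3 .89 -.58 .4; .042 .28 .3 .3 .98 -.66 .4; .042 .28 .3 .3 .98 -.66 .4")

```text
time: 25.55
tool_pos: [0.4941, -0.3023, 0.2395]
tcp_rot: [-1.391, 1.063, -1.199]
wrist_force: [0.3, 0.4, -0.2]
width: 0.697
```

Run:
```python
from flip import *
s=bot.read_state()
print(s["q"].round(3),s["tool_pos"])
Qh=rot(np.pi/2-.032,np.pi/2)@np.diag([-1,-1,1.])
c=snap("wrist","w14")
rows([((.49,-.339,.21),Qh),((.48,-.339,.151),Qh)])
c=snap("wrist","w14")
```

```text
[-1.173  0.228  2.419  1.792  1.411 -1.227] [ 0.49413634 -0.30231292  0.23946064]
at [ 0.4945 -0.3022  0.2403] t 25.6
[0.012, 0.078, 0.068] [0.312, 0.354, -0.081]
[0.012, 0.078, 0.068] [0.216, 0.939, -0.159]
```

View pics/w14.png

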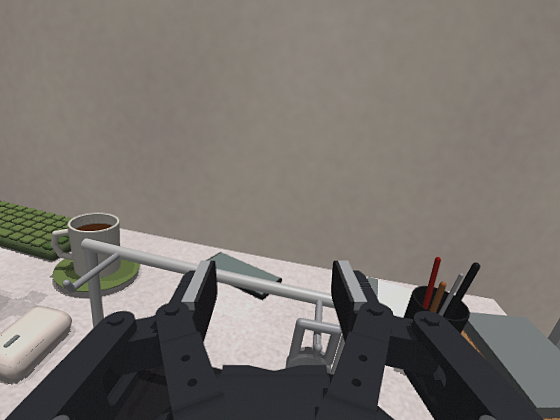

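>>> move_arm(series=".006 .04 .034 .1 .15 -.03 .4; .012 .078 .068 .22 .35 -.07 .4; .012 .078 .068 .22 .5 -.1 .4; .012 .078 .068 .22 .7 -.13 .4; .012 .078 .068 .22 .85 -.15 .4; .012 .078 .068 .216 .94 -.16 .4; .012 .078 .068 .216 .94 -.16 .4; .012 .078 .068 .216 .94 -.16 .4")

```text
time: 26.45
tool_pos: [0.4802, -0.3391, 0.1516]
tcp_rot: [-1.193, 1.232, -1.234]
wrist_force: [0.3, 0.5, -1.0]
width: 0.701
```

Run:
```python
from flip import *
s=bot.read_state()
print(s["q"].round(3),s["tool_pos"])
Qh=rot(np.pi/2-.032,np.pi/2)@np.diag([-1,-1,1.])
rows([((.551,-.339,.151),Qh)])
c=snap("wrist","w15");print(proj(c,[[.567,-.339,.167],[.543,-.338,.17],[.567,-.339+.018,.15],[.567,-.357,.15]]))
```

```text
[-1.199  0.488  2.434  1.966  1.486 -1.369] [ 0.48024065 -0.33906022  0.15162949]
at [ 0.4802 -0.3391  0.1516] t 26.45
[-0.001, 0.0, 0.0] [-0.024, 0.007, 0.707]
[[269.42369512 206.08489881]
 [268.47729652 213.35839902]
 [244.97637643 228.31832095]
 [293.94131621 227.79727301]]
```

View pics/w15.png

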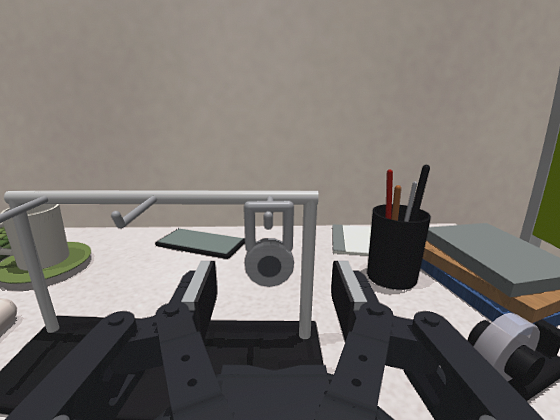

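>>> move_arm(series="0 0 0 0 0 .1 .4; 0 0 0 -.01 0 .25 .4; 0 0 0 -.02 0 .4 .4; 0 0 0 -.024 .007 .55 .4; 0 0 0 -.024 .007 .65 .4; 0 0 0 -.024 .007 .7 .4; 0 0 0 -.024 .007 .7 .4; 0 0 0 -.024 .007 .7 .4")

```text
time: 27.3
tool_pos: [0.5498, -0.3387, 0.1504]
tcp_rot: [-1.193, 1.233, -1.234]
wrist_force: [-0.1, 0.2, -0.5]
width: 0.698
```

Run:
```python
from flip import *
s=bot.read_state()
print(s["q"].round(3),s["tool_pos"],s["wrist_force"])
c=snap("wrist","w16")
```

```text
[-1.034  0.514  2.367  2.126  1.432 -1.35 ] [ 0.54981625 -0.33868588  0.15035031] [-0.06970143  0.20986499 -0.45870856]
```

View pics/w16.png

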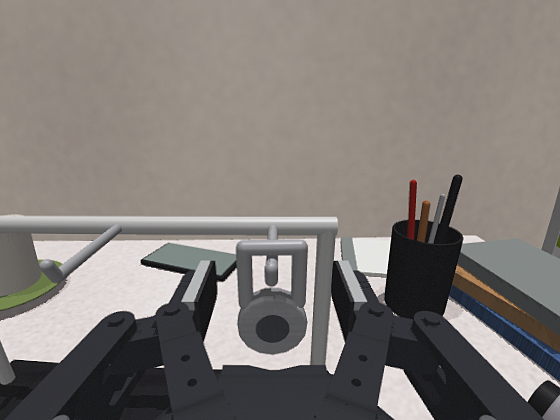

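>>> move_arm(series="0 0 0 0 0 0 0; 0 0 0 0 0 0 -.4; 0 0 0 0 0 0 -.6; 0 0 0 0 0 0 -.6; 0 0 0 0 0 0 -.6; 0 0 0 0 0 0 -.6; 0 0 0 0 0 0 -.6; 0 0 0 0 0 0 -.6", squeeze=50)

```text
time: 28.15
tool_pos: [0.5499, -0.3389, 0.1502]
tcp_rot: [-1.193, 1.234, -1.234]
wrist_force: [-0.7, -1.0, -0.7]
width: 0.393
```

Run:
```python
from flip import *
s=bot.read_state()
print(s["width"]*85,s["tool_pos"],s["wrist_force"])
c=snap("wrist","w17")
```

```text
33.40699480602071 [ 0.54989482 -0.33890925  0.15018062] [-0.72418984 -1.01352081 -0.72670907]
```

View pics/w17.png

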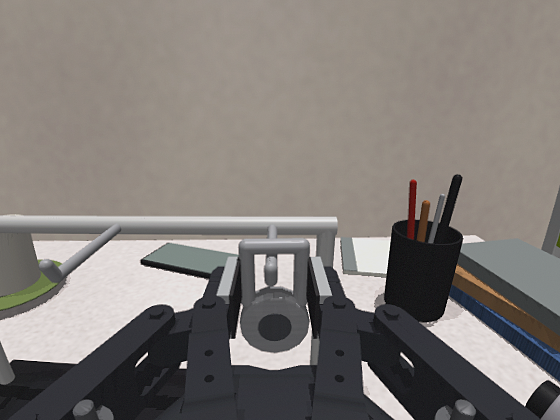

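>>> move_arm(series="0 0 0 0 -.07 0 -.6; 0 0 0 0 -.14 0 -.6; 0 0 0 0 -.14 0 -.6; 0 0 0 0 -.14 -.1 -.6; 0 0 0 0 -.14 -.25 -.6; 0 0 0 0 -.14 -.4 -.6; 0 0 0 0 -.14 -.55 -.6; 0 0 0 0 -.14 -.7 -.6")

```text
time: 29.0
tool_pos: [0.4788, -0.3362, 0.1641]
tcp_rot: [-1.193, 1.234, -1.233]
wrist_force: [0.5, -0.2, -1.3]
width: 0.392
```

Run:
```python
from flip import *
s=bot.read_state()
print(s["width"]*85,s["tool_pos"],s["wrist_force"])
c=snap("wrist","w18")
```

```text
33.28017205519478 [ 0.47884963 -0.33621511  0.1640812 ] [ 0.45893693 -0.22620317 -1.32242746]
```

View pics/w18.png

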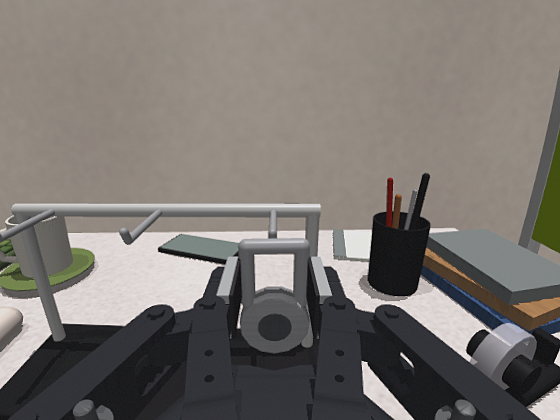

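Run:
```python
from flip import *
s=bot.read_state();q0=s["q"];print(q0.round(3))
qd,e=ik(np.array([.46,-.08,.32]),rot(np.pi/2+CY),[-.2,0,1.8,0,1.4,-1.8]);print(qd.round(3),e)
Qh=rot(np.pi/2-.032,np.pi/2)@np.diag([-1,-1,1.])
qm,e=ik(np.array([.47,-.33,.245]),Qh,q0);print(qm.round(3),e)
N=26
qs=[qm+(qd-qm)*i/N for i in range(N+1)]
for i in range(0,N+1):
    p,Q=fk(qs[i]);p2,Q2=fk(qs[max(i-1,0)]);print(i,p.round(3),Q[:,2].round(2),(p-.3243*Q[:,2]).round(2),np.rad2deg(np.linalg.norm(R.from_matrix(Q2.T@Q).as_rotvec())).round(1))
np.save("qback.npy",np.array([qm,qd]))
rows([((.47,-.33,.245),Qh)])
```

```text
[-1.202  0.447  2.449  1.963  1.475 -1.342]
[-0.226 -0.175  1.941 -0.     1.376 -1.828] 1.5769996211384385e-09
[-1.214  0.194  2.487  1.923  1.402 -1.141] 1.4377388168895777e-13
0 [ 0.47  -0.33   0.245] [ 1.   -0.03 -0.  ] [ 0.15 -0.32  0.24] 0.0
1 [ 0.485 -0.301  0.249] [ 1.    0.07 -0.02] [ 0.16 -0.32  0.26] 7.3
2 [ 0.498 -0.271  0.252] [ 0.98  0.17 -0.05] [ 0.18 -0.33  0.27] 7.3
3 [ 0.507 -0.242  0.253] [ 0.96  0.27 -0.08] [ 0.2  -0.33  0.28] 7.3
4 [ 0.513 -0.214  0.254] [ 0.93  0.35 -0.11] [ 0.21 -0.33  0.29] 7.3
5 [ 0.517 -0.187  0.254] [ 0.89  0.44 -0.15] [ 0.23 -0.33  0.3 ] 7.3
6 [ 0.518 -0.161  0.253] [ 0.84  0.51 -0.19] [ 0.25 -0.33  0.32] 7.3
7 [ 0.517 -0.137  0.252] [ 0.78  0.57 -0.24] [ 0.26 -0.32  0.33] 7.3
8 [ 0.514 -0.115  0.25 ] [ 0.72  0.63 -0.29] [ 0.28 -0.32  0.34] 7.3
9 [ 0.51  -0.096  0.247] [ 0.66  0.67 -0.34] [ 0.3  -0.31  0.36] 7.2
10 [ 0.504 -0.078  0.244] [ 0.59  0.71 -0.39] [ 0.31 -0.31  0.37] 7.2
11 [ 0.497 -0.064  0.242] [ 0.52  0.73 -0.45] [ 0.33 -0.3   0.39] 7.2
12 [ 0.49  -0.052  0.239] [ 0.45  0.74 -0.5 ] [ 0.34 -0.29  0.4 ] 7.2
13 [ 0.483 -0.042  0.2
[... 332 characters left out ...]
 0.451 -0.029  0.238] [ 0.1   0.58 -0.81] [ 0.42 -0.22  0.5 ] 7.0
19 [ 0.447 -0.032  0.242] [ 0.06  0.52 -0.85] [ 0.43 -0.2   0.52] 7.0
20 [ 0.445 -0.037  0.248] [ 0.02  0.46 -0.89] [ 0.44 -0.19  0.54] 6.9
21 [ 0.444 -0.043  0.255] [ 0.    0.39 -0.92] [ 0.44 -0.17  0.55] 6.9
22 [ 0.445 -0.05   0.264] [-0.02  0.31 -0.95] [ 0.45 -0.15  0.57] 6.8
23 [ 0.447 -0.057  0.275] [-0.02  0.24 -0.97] [ 0.45 -0.13  0.59] 6.7
24 [ 0.45  -0.065  0.288] [-0.02  0.16 -0.99] [ 0.46 -0.12  0.61] 6.7
25 [ 0.454 -0.072  0.303] [-0.02  0.08 -1.  ] [ 0.46 -0.1   0.63] 6.6
26 [ 0.46 -0.08  0.32] [-0.  0. -1.] [ 0.46 -0.08  0.64] 6.5
at [ 0.4777 -0.336   0.1637] t 29.05
[0.0, -0.001, -0.001] [-0.059, -0.813, -0.079]
```

>>> move_arm(series="0 0 0 0 -.12 -.01 -.6; 0 0 0 -.01 -.25 -.02 -.6; 0 0 0 -.02 -.4 -.04 -.6; 0 0 0 -.04 -.55 -.06 -.6; 0 0 0 -.06 -.7 -.08 -.6; 0 0 0 -.06 -.81 -.08 -.6; 0 0 0 -.06 -.81 -.08 -.6; 0 0 0 -.06 -.81 -.08 -.6")

```text
time: 29.85
tool_pos: [0.4719, -0.3301, 0.2451]
tcp_rot: [-1.194, 1.233, -1.234]
wrist_force: [0.6, 0.3, -1.5]
width: 0.395
```

```bash
cat >> flip.py <<'E'
def step(goal,g,n,lim=.98,maxdeg=7.5):
    """rows along joint line from present q to goal q, 8 rows, up to n steps remaining"""
    s=bot.read_state();q0=s["q"];p0,M=fk(q0);qs=[];
    for i in range(1,9):
        q=q0+(goal-q0)*min(i/n,1);p,Q=fk(q)
        if np.abs(M.T@(p-p0)/.1).max()>lim: break
        qs.append(q)
    done=len(qs)
    while len(qs)<8: qs.append(qs[-1])
    print(q0.round(3),s["tool_pos"].round(3),"width",round(s["width"]*85,1),"steps",done,"left",n-done)
    emit(qs,M,p0,g)
E
python3 - <<'E'
from flip import *
step(np.load("qback.npy")[1],-.6,26)
E
```

```text
[-1.212  0.2    2.485  1.926  1.401 -1.144] [ 0.472 -0.33   0.245] width 33.6 steps 3 left 23
-0.008 -0.049 -0.034 -0.299 -0.04 0.145 -0.6; -0.015 -0.099 -0.07 -0.599 -0.07 0.258 -0.6; -0.02 -0.147 -0.106 -0.893 -0.088 0.34 -0.6; -0.02 -0.147 -0.106 -0.893 -0.088 0.34 -0.6; -0.02 -0.147 -0.106 -0.893 -0.088 0.34 -0.6; -0.02 -0.147 -0.106 -0.893 -0.088 0.34 -0.6; -0.02 -0.147 -0.106 -0.893 -0.088 0.34 -0.6; -0.02 -0.147 -0.106 -0.893 -0.088 0.34 -0.6
```

>>> move_arm(series="-.004 -.025 -.017 -.15 -.02 .07 -.6; -.008 -.05 -.034 -.3 -.04 .145 -.6; -.012 -.075 -.052 -.45 -.055 .2 -.6; -.015 -.1 -.07 -.6 -.07 .26 -.6; -.018 -.123 -.088 -.75 -.08 .3 -.6; -.02 -.147 -.106 -.89 -.09 .34 -.6; -.02 -.147 -.106 -.89 -.09 .34 -.6; -.02 -.147 -.106 -.89 -.09 .34 -.6")

```text
time: 30.65
tool_pos: [0.509, -0.2425, 0.2535]
tcp_rot: [-1.518, 0.923, -1.133]
wrist_force: [-1.8, -0.1, -0.8]
width: 0.394
```

Run:
```python
from flip import *
step(np.load("qback.npy")[1],-.6,30)
```

```text
[-1.098  0.158  2.421  1.705  1.399 -1.223] [ 0.509 -0.243  0.253] width 33.5 steps 5 left 25
-0.004 -0.037 -0.028 -0.19 -0.057 0.107 -0.6; -0.007 -0.074 -0.057 -0.38 -0.107 0.197 -0.6; -0.01 -0.11 -0.086 -0.568 -0.15 0.27 -0.6; -0.013 -0.146 -0.115 -0.752 -0.186 0.328 -0.6; -0.015 -0.181 -0.145 -0.93 -0.216 0.372 -0.6; -0.015 -0.181 -0.145 -0.93 -0.216 0.372 -0.6; -0.015 -0.181 -0.145 -0.93 -0.216 0.372 -0.6; -0.015 -0.181 -0.145 -0.93 -0.216 0.372 -0.6
```

>>> move_arm(series="-.004 -.037 -.028 -.19 -.057 .107 -.6; -.007 -.074 -.057 -.38 -.107 .197 -.6; -.01 -.11 -.086 -.57 -.15 .27 -.6; -.013 -.146 -.115 -.75 -.186 .33 -.6; -.015 -.18 -.145 -.93 -.216 .37 -.6; -.015 -.18 -.145 -.93 -.216 .37 -.6; -.015 -.18 -.145 -.93 -.216 .37 -.6; -.015 -.18 -.145 -.93 -.216 .37 -.6")

```text
time: 31.45
tool_pos: [0.5192, -0.1411, 0.2525]
tcp_rot: [-1.861, 0.468, -0.993]
wrist_force: [0.7, 0.4, -1.2]
width: 0.394
```

Run:
```python
from flip import *
step(np.load("qback.npy")[1],-.6,20)
```

```text
[-0.954  0.1    2.343  1.424  1.393 -1.323] [ 0.519 -0.141  0.252] width 33.5 steps 6 left 14
-0.002 -0.044 -0.038 -0.167 -0.091 0.106 -0.6; -0.004 -0.087 -0.077 -0.332 -0.17 0.189 -0.6; -0.006 -0.13 -0.116 -0.491 -0.237 0.251 -0.6; -0.007 -0.172 -0.156 -0.64 -0.294 0.292 -0.6; -0.008 -0.213 -0.196 -0.777 -0.34 0.315 -0.6; -0.009 -0.253 -0.236 -0.9 -0.378 0.32 -0.6; -0.009 -0.253 -0.236 -0.9 -0.378 0.32 -0.6; -0.009 -0.253 -0.236 -0.9 -0.378 0.32 -0.6
```

>>> move_arm(series="-.002 -.044 -.038 -.167 -.09 .106 -.6; -.004 -.087 -.077 -.33 -.17 .19 -.6; -.006 -.13 -.116 -.49 -.237 .25 -.6; -.007 -.172 -.156 -.64 -.294 .29 -.6; -.008 -.213 -.196 -.777 -.34 .315 -.6; -.009 -.253 -.236 -.9 -.378 .32 -.6; -.009 -.253 -.236 -.9 -.378 .32 -.6; -.009 -.253 -.236 -.9 -.378 .32 -.6")

```text
time: 32.25
tool_pos: [0.4876, -0.0442, 0.239]
tcp_rot: [-2.207, -0.314, -0.75]
wrist_force: [0.1, -0.8, -0.5]
width: 0.392
```

Run:
```python
from flip import *
step(np.load("qback.npy")[1],-.6,15)
```

```text
[-0.735  0.017  2.222  0.998  1.388 -1.473] [ 0.488 -0.044  0.239] width 33.3 steps 8 left 7
-0.002 -0.037 -0.038 -0.066 -0.071 0.037 -0.6; -0.003 -0.074 -0.077 -0.128 -0.131 0.056 -0.6; -0.005 -0.11 -0.115 -0.183 -0.18 0.06 -0.6; -0.007 -0.146 -0.154 -0.229 -0.219 0.048 -0.6; -0.01 -0.182 -0.193 -0.264 -0.249 0.022 -0.6; -0.012 -0.217 -0.232 -0.286 -0.271 -0.017 -0.6; -0.016 -0.251 -0.271 -0.293 -0.286 -0.069 -0.6; -0.019 -0.285 -0.31 -0.285 -0.296 -0.133 -0.6
```

>>> move_arm(series="-.002 -.037 -.038 -.066 -.07 .037 -.6; -.003 -.074 -.077 -.128 -.13 .056 -.6; -.005 -.11 -.115 -.183 -.18 .06 -.6; -.007 -.146 -.154 -.23 -.22 .048 -.6; -.01 -.182 -.193 -.264 -.25 .022 -.6; -.012 -.217 -.232 -.286 -.27 -.017 -.6; -.016 -.25 -.27 -.293 -.286 -.07 -.6; -.019 -.285 -.31 -.285 -.296 -.133 -.6")

```text
time: 33.05
tool_pos: [0.4453, -0.0339, 0.2455]
tcp_rot: [-2.335, -1.367, -0.385]
wrist_force: [0.1, 0.4, -0.2]
width: 0.388
```

Run:
```python
from flip import *
step(np.load("qback.npy")[1],-.6,7.5)
```

```text
[-0.462 -0.086  2.073  0.464  1.382 -1.662] [ 0.445 -0.034  0.245] width 33.0 steps 8 left -0.5
-0.004 -0.032 -0.035 -0.018 0 -0.071 -0.6; -0.009 -0.064 -0.07 -0.032 0.008 -0.156 -0.6; -0.014 -0.095 -0.105 -0.039 0.025 -0.254 -0.6; -0.019 -0.127 -0.139 -0.038 0.049 -0.367 -0.6; -0.025 -0.158 -0.172 -0.029 0.079 -0.492 -0.6; -0.031 -0.189 -0.205 -0.01 0.114 -0.63 -0.6; -0.038 -0.221 -0.238 0.021 0.152 -0.781 -0.6; -0.041 -0.236 -0.254 0.04 0.171 -0.861 -0.6
```

>>> move_arm(series="-.004 -.032 -.035 -.018 0 -.07 -.6; -.009 -.064 -.07 -.032 .008 -.156 -.6; -.014 -.095 -.105 -.039 .025 -.254 -.6; -.019 -.127 -.139 -.038 .05 -.367 -.6; -.025 -.158 -.172 -.03 .08 -.49 -.6; -.031 -.189 -.205 -.01 .114 -.63 -.6; -.038 -.22 -.238 .02 .152 -.78 -.6; -.041 -.236 -.254 .04 .17 -.86 -.6")

```text
time: 33.85
tool_pos: [0.46, -0.0789, 0.3203]
tcp_rot: [2.186, 2.256, 0.002]
wrist_force: [-0.5, -0.6, -0.6]
width: 0.392
```

Run:
```python
from flip import *
Q=rot(np.pi/2+CY)
rows([(C(-.061,0,.25),Q),(C(-.061,0,.05),Q)]);print(bot.read_state()["q"])
snap("wrist","w19")
```

```text
at [ 0.46   -0.0789  0.3203] t 33.85
[0.001, 0.0, 0.0] [3.073, 0.257, 0.705]
[0.001, 0.0, 0.0] [3.072, 0.254, 2.705]
[-2.23797903e-01 -1.76464664e-01  1.93996203e+00  8.95266727e-04
  1.37679144e+00 -1.82642324e+00]
```

View pics/w19.png

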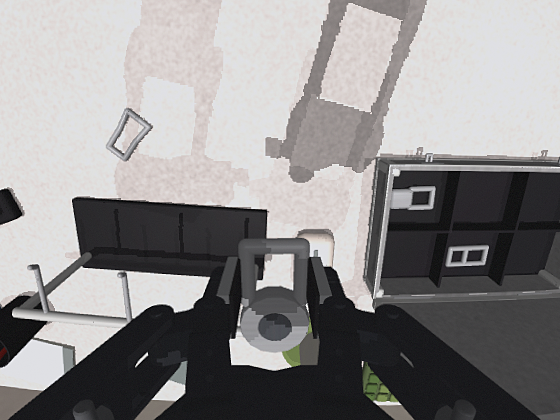

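>>> move_arm(series="0 0 0 .15 .01 0 -.6; 0 0 0 .35 .03 0 -.6; 0 0 0 .6 .05 0 -.6; 0 0 0 .8 .07 0 -.6; 0 0 0 1 .085 0 -.6; 0 0 0 1 .085 0 -.6; 0 0 0 1 .085 0 -.6; 0 0 0 1 .085 0 -.6")

```text
time: 34.7
tool_pos: [0.465, 0.0206, 0.3197]
tcp_rot: [-2.187, -2.255, -0.001]
wrist_force: [1.0, 0.5, -1.8]
width: 0.396
```

>>> move_arm(series="0 0 0 .15 .01 0 -.6; 0 0 0 .35 .03 0 -.6; 0 0 0 .6 .05 0 -.6; 0 0 0 .8 .07 0 -.6; 0 0 0 1 .085 0 -.6; 0 0 0 1 .085 0 -.6; 0 0 0 1 .085 0 -.6; 0 0 0 1 .085 0 -.6")

```text
time: 35.5
tool_pos: [0.4707, 0.1206, 0.3203]
tcp_rot: [2.186, 2.255, 0.001]
wrist_force: [0.7, -0.5, -0.8]
width: 0.393
```

>>> move_arm(series="0 0 0 .15 .01 .1 -.6; 0 0 0 .35 .03 .2 -.6; 0 0 0 .6 .05 .35 -.6; 0 0 0 .8 .07 .5 -.6; 0 0 0 1 .085 .6 -.6; 0 0 0 1 .085 .8 -.6; 0 0 0 1 .085 .95 -.6; 0 0 0 1 .085 1 -.6")

```text
time: 36.3
tool_pos: [0.4746, 0.2213, 0.2176]
tcp_rot: [-2.185, -2.256, 0.005]
wrist_force: [-0.7, -0.4, -1.3]
width: 0.391
```

Run:
```python
from flip import *
Q=rot(np.pi/2+CY)
rows([(C(-.061,0,.11),Q),(C(-.061,0,.036),Q)])
snap("wrist","w20");c=snap("side");crop(c,160,90,320,250,4,"s8")
```

```text
at [0.4746 0.2213 0.2176] t 36.3
[-0.001, 0.001, 0.0] [0.08, 0.02, 1.076]
[-0.001, 0.001, 0.0] [0.081, 0.021, 1.816]
```

View pics/w20.png

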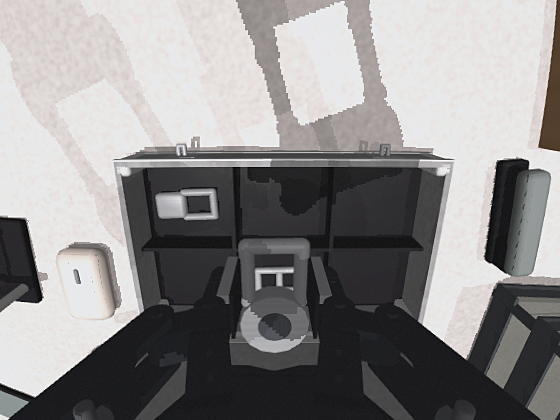

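View pics/s8.png

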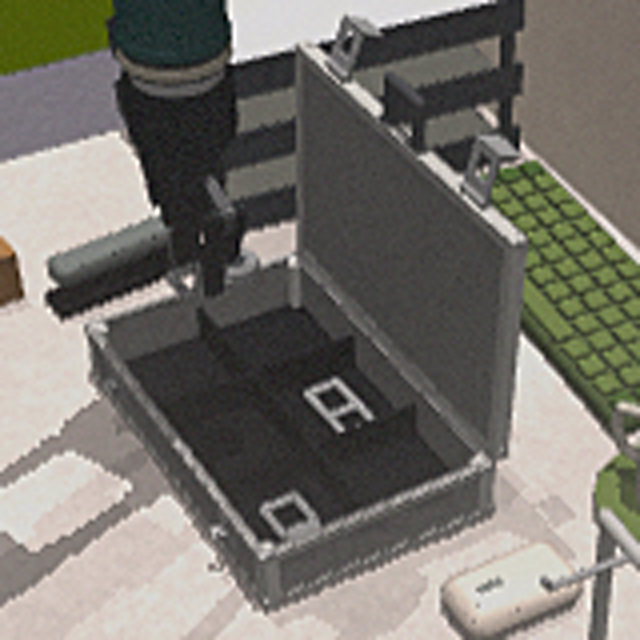

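Run:
```python
from flip import *
c=snap("wrist");print(proj(c,[C(-.1,-.16,.06),C(-.1,.16,.06),C(0,-.154,.042),C(0,.154,.042),C(-.094,-.052,.042),C(-.094,.052,.042)]).round(1))
```

```text
[[112.6 158.3]
 [452.5 159.4]
 [140.9 246.8]
 [421.5 247.4]
 [229.7 160.8]
 [335.3 161.2]]
```

>>> move_arm(series="0 0 0 .03 .01 .15 -.6; 0 0 0 .06 .02 .3 -.6; 0 0 0 .08 .02 .45 -.6; 0 0 0 .08 .02 .6 -.6; 0 0 0 .08 .02 .75 -.6; 0 0 0 .08 .02 .9 -.6; 0 0 0 .08 .02 1 -.6; 0 0 0 .08 .02 1 -.6")

```text
time: 37.25
tool_pos: [0.4766, 0.2293, 0.1181]
tcp_rot: [-2.185, -2.257, 0.004]
wrist_force: [-0.2, 0.6, 0.0]
width: 0.398
```

>>> move_arm(series="0 0 0 0 0 .15 -.6; 0 0 0 0 0 .3 -.6; 0 0 0 0 0 .45 -.6; 0 0 0 0 0 .55 -.6; 0 0 0 0 0 .65 -.6; 0 0 0 0 0 .72 -.6; 0 0 0 0 0 .76 -.6; 0 0 0 0 0 .77 -.6")

```text
time: 38.05
tool_pos: [0.478, 0.2298, 0.043]
tcp_rot: [2.185, 2.256, 0.001]
wrist_force: [-0.2, 0.1, -1.0]
width: 0.39
```

Run:
```python
from flip import *
s=bot.read_state();print(s["tool_pos"],s["wrist_force"],s["width"]*85)
snap("wrist","w21")
```

```text
[0.47801655 0.22983469 0.04297574] [-0.17433796  0.08234556 -1.00799889] 33.139807407414345
```

View pics/w21.png

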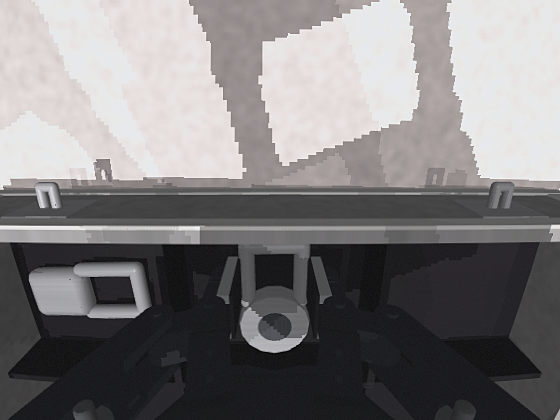

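>>> move_arm(series="0 0 0 0 0 .03 -.6; 0 0 0 0 0 .06 -.6; 0 0 0 0 0 .07 -.6; 0 0 0 0 0 .07 -.1; 0 0 0 0 0 .07 .15; 0 0 0 0 0 .07 .15; 0 0 0 0 0 .07 .15; 0 0 0 0 0 .07 .15")

```text
time: 38.9
tool_pos: [0.4783, 0.23, 0.0366]
tcp_rot: [2.184, 2.256, 0.002]
wrist_force: [0.5, 0.2, -0.4]
width: 0.572
```

>>> move_arm(series="0 0 0 0 0 -.1 .15; 0 0 0 0 0 -.3 .15; 0 0 0 0 0 -.5 .15; 0 0 0 0 0 -.7 .15; 0 0 0 0 0 -.9 .15; 0 0 0 -.2 0 -1 .4; 0 0 0 -.4 0 -1 .4; 0 0 0 -.6 0 -1 .4")

```text
time: 39.7
tool_pos: [0.4806, 0.1697, 0.1381]
tcp_rot: [2.183, 2.256, 0.005]
wrist_force: [-0.8, -0.3, 0.2]
width: 0.699
```

Run:
```python
from flip import *
s=bot.read_state();print(s["tool_pos"],s["wrist_force"],s["width"]*85)
snap("wrist","w22");c=snap("side");crop(c,160,90,320,250,4,"s9")
t=snap("top");crop(t,270,170,400,265,6,"t4")
```

```text
[0.48055728 0.16967679 0.13813176] [-0.79958204 -0.28428887  0.21498649] 59.39166099891423
```

View pics/w22.png

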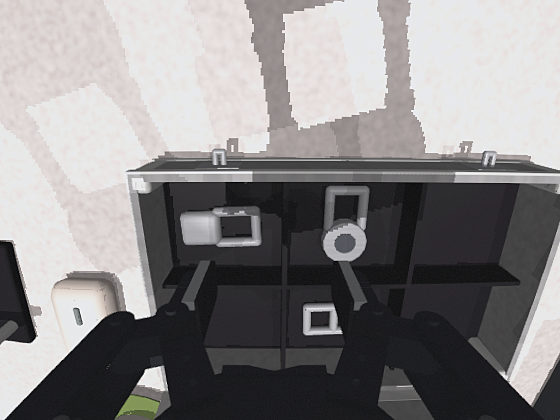

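View pics/s9.png

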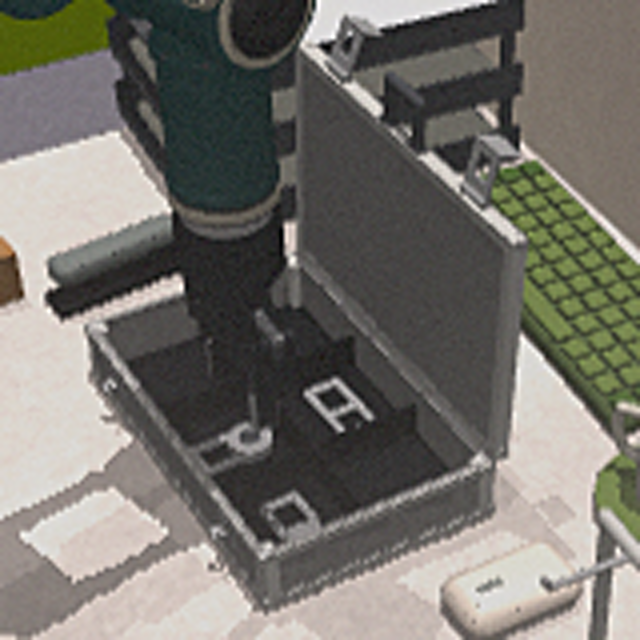

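View pics/t4.png

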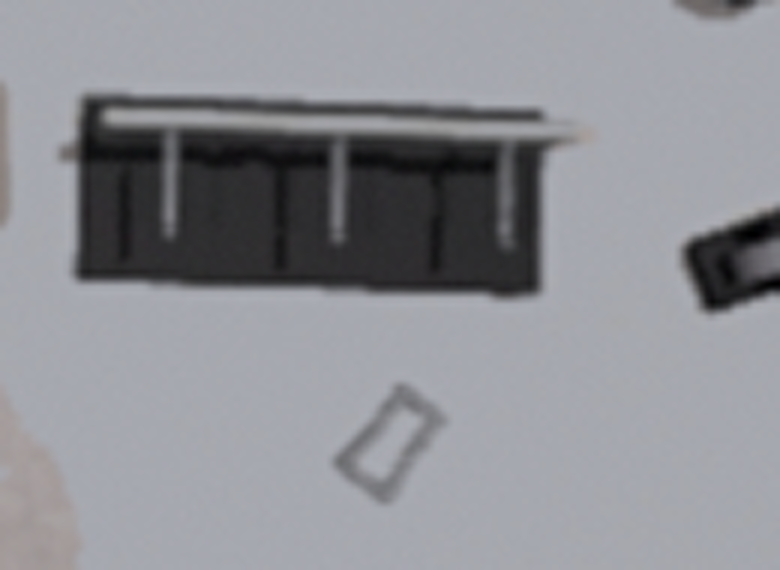

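Run:
```python
from flip import *
Q=rot(.915)
rows([((.425,-.05,.2),rot(np.pi/2+CY)),((.43,-.2956,.18),Q)])
```

```text
at [0.4801 0.1693 0.1372] t 39.85
[0.001, 0.0, 0.0] [-2.176, -0.615, -0.63]
[0.001, -0.001, 0.328] [-4.632, -0.64, -0.431]
```

>>> move_arm(series="0 0 0 -.15 -.05 -.15 .4; 0 0 0 -.35 -.15 -.35 .4; 0 0 0 -.6 -.3 -.5 .4; 0 0 0 -.8 -.45 -.63 .4; 0 0 0 -1 -.6 -.63 .4; 0 0 0 -1 -.62 -.63 .4; 0 0 0 -1 -.62 -.63 .4; 0 0 0 -1 -.62 -.63 .4")

```text
time: 40.65
tool_pos: [0.4216, 0.0689, 0.1994]
tcp_rot: [2.184, 2.257, 0.003]
wrist_force: [-0.4, 0.1, 0.2]
width: 0.697
```

>>> move_arm(series="0 0 0 -.15 0 0 .4; 0 0 0 -.35 0 0 .4; 0 0 0 -.6 0 0 .4; 0 0 0 -.8 0 0 .4; 0 0 0 -1 0 0 .4; 0 0 0 -1 0 0 .4; 0 0 0 -1 0 0 .4; 0 0 0 -1 0 0 .4")

```text
time: 41.45
tool_pos: [0.4245, -0.031, 0.1991]
tcp_rot: [2.184, 2.257, 0.002]
wrist_force: [-0.7, -0.1, 0.1]
width: 0.701
```

>>> move_arm(series="0 0 0 -.15 0 0 .4; 0 0 0 -.35 0 0 .4; 0 0 0 -.6 0 0 .4; 0 0 0 -.8 0 0 .4; 0 0 0 -1 0 0 .4; 0 0 0 -1 0 0 .4; 0 0 0 -1 0 0 .4; 0 0 0 -1 0 0 .4")

```text
time: 42.25
tool_pos: [0.4275, -0.1308, 0.1993]
tcp_rot: [2.184, 2.257, 0.002]
wrist_force: [1.1, 0.4, -0.3]
width: 0.7
```

>>> move_arm(series="0 0 .05 -.15 0 0 .4; 0 0 .1 -.35 0 0 .4; 0 0 .15 -.6 0 0 .4; 0 0 .2 -.8 0 0 .4; 0 0 .25 -.9 0 0 .4; 0 0 .3 -.9 0 0 .4; 0 0 .328 -.9 0 0 .4; 0 0 .328 -.9 0 0 .4")

```text
time: 43.05
tool_pos: [0.4306, -0.2209, 0.1993]
tcp_rot: [2.817, 1.39, 0.003]
wrist_force: [0.5, -0.4, -0.2]
width: 0.7
```

Run:
```python
from flip import *
rows([((.43,-.2956,.18),rot(.915))])
c=snap("wrist","w23");print(proj(c,[[.3835,-.2859,.004],[.4084,-.2526,.004],[.4588,-.2964,.004],[.4382,-.3229,.004]]))
```

```text
at [ 0.4306 -0.2209  0.1993] t 43.05
[0.001, -0.001, 0.001] [-0.597, 0.449, 0.193]
[[199.53227285 188.93829079]
 [238.01185008 188.49676665]
 [236.54500895 244.8678597 ]
 [207.35648343 244.56511833]]
```

View pics/w23.png

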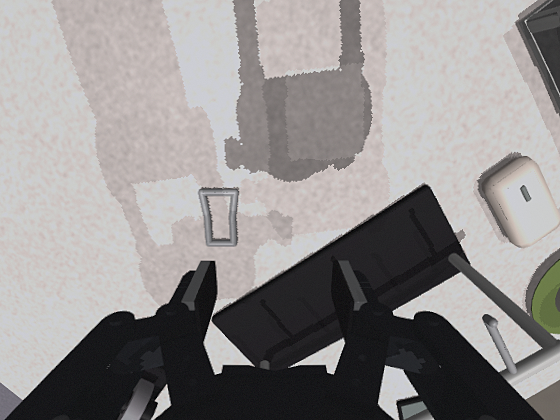

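>>> move_arm(series="0 0 0 -.15 .11 .05 .3; 0 0 0 -.3 .22 .15 .3; 0 0 0 -.45 .34 .3 .3; 0 0 0 -.6 .45 .45 .3; 0 0 0 -.6 .45 .6 .3; 0 0 0 -.6 .45 .75 .3; 0 0 0 -.6 .45 .9 .3; 0 0 0 -.6 .45 .95 .3")

```text
time: 43.9
tool_pos: [0.4286, -0.295, 0.1021]
tcp_rot: [-2.815, -1.39, -0.0]
wrist_force: [0.0, -0.1, -0.1]
width: 0.645
```

Run:
```python
from flip import *
rows([((.43,-.2956,.024),rot(.915))])
c=snap("wrist","w24");print(proj(c,[[.3835,-.2859,.004],[.4084,-.2526,.004],[.4588,-.2964,.004],[.4382,-.3229,.004]]))
```

```text
at [ 0.4286 -0.295   0.1021] t 43.9
[-0.001, -0.001, 0.001] [0.003, 0.016, 0.781]
[[246.63166993 166.26584253]
 [303.85416823 165.72103541]
 [295.87313876 248.82731632]
 [253.70681565 248.49629068]]
```

View pics/w24.png

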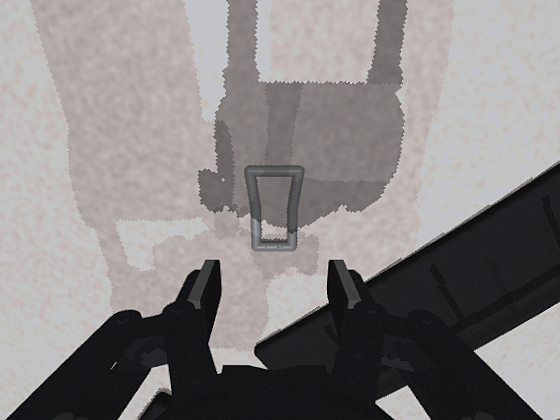

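>>> move_arm(series="0 0 0 0 .02 .15 .3; 0 0 0 0 .02 .3 .3; 0 0 0 0 .02 .45 .3; 0 0 0 0 .02 .6 .3; 0 0 0 0 .02 .7 .3; 0 0 0 0 .02 .76 .3; 0 0 0 0 .02 .77 .3; 0 0 0 0 .02 .77 .3")

```text
time: 44.75
tool_pos: [0.4318, -0.2982, 0.0276]
tcp_rot: [2.817, 1.389, 0.003]
wrist_force: [0.6, 0.4, -0.5]
width: 0.647
```

>>> move_arm(series="0 0 0 0 0 0 0; 0 0 0 0 0 0 -.4; 0 0 0 0 0 0 -.6; 0 0 0 0 0 0 -.6; 0 0 0 0 0 0 -.6; 0 0 0 0 0 0 -.6; 0 0 0 0 0 0 -.6; 0 0 0 0 0 0 -.6")

```text
time: 45.55
tool_pos: [0.4335, -0.2998, 0.0301]
tcp_rot: [2.813, 1.387, 0.006]
wrist_force: [-1.5, -0.9, 8.7]
width: 0.202
```

Run:
```python
from flip import *
s=bot.read_state();print(s["tool_pos"],s["wrist_force"],s["width"]*85)
snap("wrist","w25")
```

```text
[ 0.43352258 -0.29983813  0.03007529] [-1.5214301  -0.85920305  8.6918974 ] 17.190152685340156
```

View pics/w25.png

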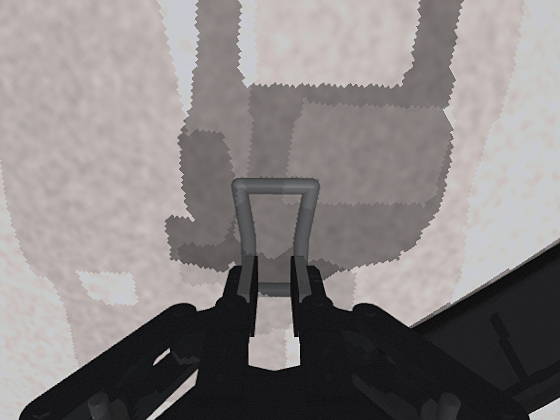

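>>> move_arm(series="0 0 0 0 0 -.05 -.4; 0 0 0 0 0 -.2 0; 0 0 0 0 0 -.4 .3; 0 0 0 0 0 -.5 .3; 0 0 0 0 0 -.5 .3; 0 0 0 0 0 -.5 .3; 0 0 0 0 0 -.5 .3; 0 0 0 0 0 -.5 .3")

```text
time: 46.4
tool_pos: [0.4307, -0.2976, 0.0764]
tcp_rot: [-2.817, -1.389, -0.001]
wrist_force: [-0.1, -0.4, -0.4]
width: 0.649
```

Run:
```python
from flip import *
s=bot.read_state();print(s["tool_pos"],s["wrist_force"],s["width"]*85)
c=snap("wrist","w26");print(proj(c,[[.3835,-.2859,.004],[.4084,-.2526,.004],[.4588,-.2964,.004],[.4382,-.3229,.004]]))
crop(c,200,130,360,300,4,"w26a")
rows([((.43,-.2956,.0205),rot(.915))])
```

```text
[ 0.43073562 -0.29755517  0.07638303] [-0.08921417 -0.43037726 -0.36457448] 55.168985066557596
[[244.17224501 168.54786782]
 [308.85381203 167.86367174]
 [299.51937545 260.41089491]
 [252.45958181 260.10036559]]
at [ 0.4308 -0.2976  0.0764] t 46.45
[0.0, -0.001, 0.0] [0.01, -0.019, 0.559]
```

View pics/w26a.png

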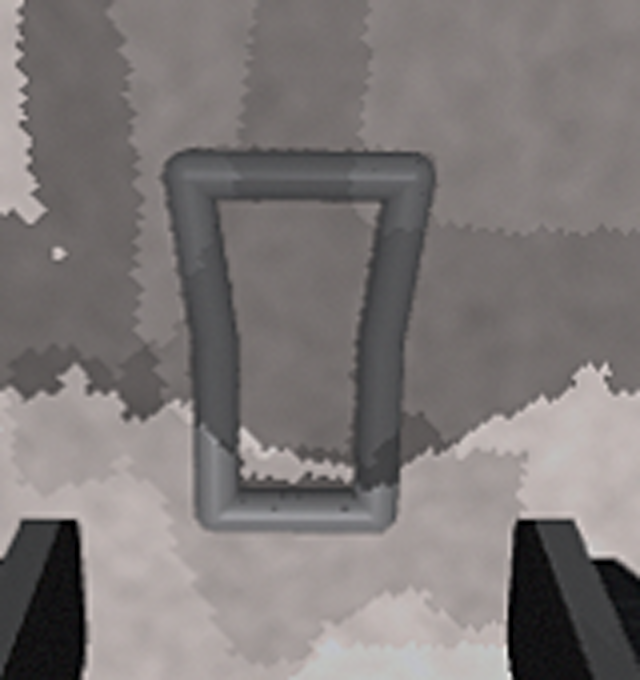

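>>> move_arm(series="0 0 0 .01 -.02 .1 .2; 0 0 0 .01 -.02 .25 .2; 0 0 0 .01 -.02 .4 .2; 0 0 0 .01 -.02 .5 .2; 0 0 0 .01 -.02 .56 .2; 0 0 0 .01 -.02 .565 .2; 0 0 0 .01 -.02 .565 .2; 0 0 0 .01 -.02 .565 .2")

```text
time: 47.25
tool_pos: [0.4311, -0.2965, 0.0215]
tcp_rot: [2.816, 1.388, 0.004]
wrist_force: [0.8, -0.1, 0.8]
width: 0.597
```

Run:
```python
from flip import *
s=bot.read_state();print(s["tool_pos"],s["wrist_force"],s["width"]*85)
rows([((.43,-.2956,.0195),rot(.915))])
```

```text
[ 0.4310765  -0.29648339  0.02153981] [ 0.77159052 -0.06330759  0.81776578] 50.76932283356233
at [ 0.4311 -0.2965  0.0215] t 47.25
[0.001, -0.001, 0.0] [0.0, -0.014, 0.02]
```

>>> move_arm(series="0 0 0 0 -.01 .02 .1; 0 0 0 0 -.01 .02 0; 0 0 0 0 -.01 .02 -.2; 0 0 0 0 -.01 .02 -.5; 0 0 0 0 -.01 .02 -.6; 0 0 0 0 -.01 .02 -.6; 0 0 0 0 -.01 .02 -.6; 0 0 0 0 -.01 .02 -.6", squeeze=40)

```text
time: 48.05
tool_pos: [0.4312, -0.2969, 0.0213]
tcp_rot: [2.813, 1.387, 0.005]
wrist_force: [-1.4, -0.4, 11.0]
width: 0.401
```

Run:
```python
from flip import *
s=bot.read_state();print(s["tool_pos"],s["wrist_force"],s["width"]*85)
snap("wrist","w27")
```

```text
[ 0.43118658 -0.2969437   0.02129087] [-1.42775963 -0.43908251 11.00030994] 34.0889770990719
```

View pics/w27.png

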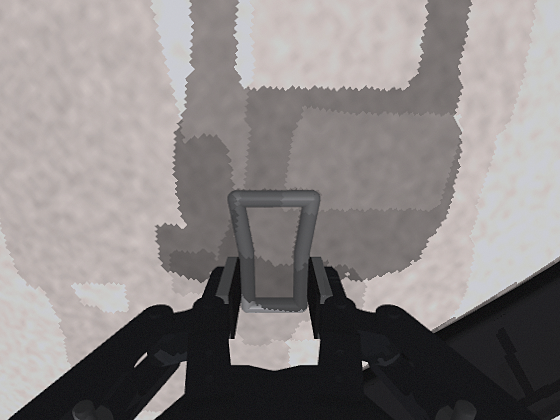

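>>> move_arm(series="0 0 0 0 0 -.1 -.6; 0 0 0 0 0 -.25 -.6; 0 0 0 0 0 -.45 -.6; 0 0 0 0 0 -.65 -.6; 0 0 0 0 0 -.85 -.6; 0 0 0 0 0 -1 -.6; 0 0 0 0 0 -1 -.6; 0 0 0 0 0 -1 -.6")

```text
time: 48.9
tool_pos: [0.4295, -0.2954, 0.1189]
tcp_rot: [2.817, 1.389, 0.003]
wrist_force: [0.5, 0.7, -0.0]
width: 0.397
```

Run:
```python
from flip import *
s=bot.read_state();print(s["tool_pos"],s["wrist_force"],s["width"]*85)
snap("wrist","w28")
Q=rot(np.pi/2+CY)
rows([((.43,-.2,.2),Q),(C(-.038,.104,.2),Q)])
```

```text
[ 0.42949616 -0.29537513  0.11891932] [ 0.46598928  0.73924262 -0.04254366] 33.786803040120034
at [ 0.429  -0.295   0.1181] t 48.95
[0.0, 0.0, -0.327] [0.761, -0.57, -0.818]
[0.0, 0.0, -0.327] [5.395, -3.299, -0.813]
```

View pics/w28.png

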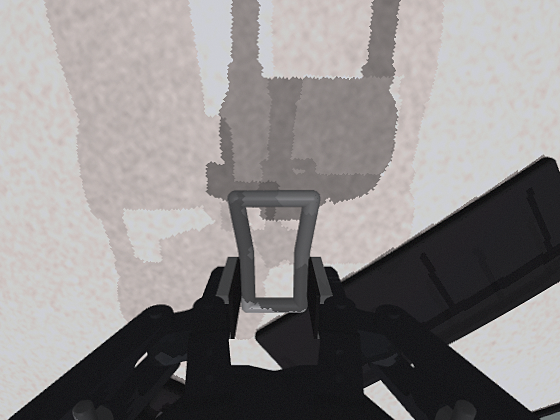

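>>> move_arm(series="0 0 -.04 .1 -.07 -.15 -.6; 0 0 -.08 .2 -.15 -.3 -.6; 0 0 -.12 .35 -.25 -.45 -.6; 0 0 -.17 .45 -.35 -.6 -.6; 0 0 -.22 .6 -.45 -.75 -.6; 0 0 -.27 .76 -.57 -.82 -.6; 0 0 -.327 .76 -.57 -.82 -.6; 0 0 -.327 .76 -.57 -.82 -.6")

```text
time: 49.75
tool_pos: [0.4299, -0.1996, 0.1998]
tcp_rot: [-2.186, -2.256, -0.001]
wrist_force: [-0.0, 0.5, -1.1]
width: 0.401
```

Run:
```python
from flip import *
Q=rot(np.pi/2+CY)
print(bot.read_state()["width"]*85)
rows([(C(-.038,.104,.2),Q)])
```

```text
34.07059425141535
at [ 0.4299 -0.1996  0.1998] t 49.75
[0.0, 0.0, 0.0] [5.311, 0.827, 0.002]
```

>>> move_arm(series="0 0 0 .15 0 0 -.6; 0 0 0 .35 .02 0 -.6; 0 0 0 .55 .03 0 -.6; 0 0 0 .75 .04 0 -.6; 0 0 0 .9 .06 0 -.6; 0 0 0 1 .06 0 -.6; 0 0 0 1 .06 0 -.6; 0 0 0 1 .06 0 -.6")

```text
time: 50.55
tool_pos: [0.4332, -0.1003, 0.2005]
tcp_rot: [2.187, 2.254, 0.001]
wrist_force: [-0.2, 0.5, -0.7]
width: 0.398
```

>>> move_arm(series="0 0 0 .15 0 0 -.6; 0 0 0 .35 .02 0 -.6; 0 0 0 .55 .03 0 -.6; 0 0 0 .75 .04 0 -.6; 0 0 0 .9 .06 0 -.6; 0 0 0 1 .06 0 -.6; 0 0 0 1 .06 0 -.6; 0 0 0 1 .06 0 -.6")

```text
time: 51.35
tool_pos: [0.4364, -0.0007, 0.2008]
tcp_rot: [2.187, 2.253, 0.001]
wrist_force: [-0.7, -0.1, -0.3]
width: 0.398
```

>>> move_arm(series="0 0 0 .15 .04 0 -.6; 0 0 0 .35 .08 0 -.6; 0 0 0 .55 .12 0 -.6; 0 0 0 .75 .16 0 -.6; 0 0 0 .9 .2 0 -.6; 0 0 0 1 .23 0 -.6; 0 0 0 1 .23 0 -.6; 0 0 0 1 .23 0 -.6")

```text
time: 52.15
tool_pos: [0.4564, 0.0999, 0.2008]
tcp_rot: [2.187, 2.254, 0.001]
wrist_force: [-0.4, -0.1, -1.1]
width: 0.402
```

>>> move_arm(series="0 0 0 .15 .04 0 -.6; 0 0 0 .35 .08 0 -.6; 0 0 0 .55 .12 0 -.6; 0 0 0 .75 .16 0 -.6; 0 0 0 .9 .2 0 -.6; 0 0 0 1 .23 0 -.6; 0 0 0 1 .23 0 -.6; 0 0 0 1 .23 0 -.6")

```text
time: 52.95
tool_pos: [0.4763, 0.2006, 0.2008]
tcp_rot: [2.186, 2.254, 0.001]
wrist_force: [0.1, -0.1, -0.1]
width: 0.4
```

>>> move_arm(series="0 0 0 .15 .04 0 -.6; 0 0 0 .35 .08 0 -.6; 0 0 0 .55 .12 0 -.6; 0 0 0 .75 .16 0 -.6; 0 0 0 .9 .2 0 -.6; 0 0 0 1 .23 0 -.6; 0 0 0 1 .23 0 -.6; 0 0 0 1 .23 0 -.6")

```text
time: 53.75
tool_pos: [0.4962, 0.3016, 0.2007]
tcp_rot: [2.186, 2.254, 0.0]
wrist_force: [-0.2, 0.3, -0.9]
width: 0.4
```

Run:
```python
from flip import *
Q=rot(np.pi/2+CY)
print(bot.read_state()["width"]*85)
rows([(C(-.038,.104,.11),Q)])
```

```text
34.03368376142466
at [0.4962 0.3016 0.2007] t 53.75
[0.001, 0.0, 0.0] [0.322, 0.004, 0.907]
```

>>> move_arm(series="0 0 0 .15 0 .1 -.6; 0 0 0 .32 0 .2 -.6; 0 0 0 .32 0 .35 -.6; 0 0 0 .32 0 .5 -.6; 0 0 0 .32 0 .65 -.6; 0 0 0 .32 0 .8 -.6; 0 0 0 .32 0 .9 -.6; 0 0 0 .32 0 .9 -.6")

```text
time: 54.55
tool_pos: [0.4942, 0.3326, 0.1084]
tcp_rot: [2.188, 2.254, -0.005]
wrist_force: [-0.4, 0.1, 0.4]
width: 0.398
```

Run:
```python
from flip import *
Q=rot(np.pi/2+CY)
print(bot.read_state()["width"]*85)
rows([(C(-.038,.104,.034),Q)])
snap("wrist","w29")
```

```text
33.80238653436475
at [0.4942 0.3326 0.1084] t 54.55
[-0.001, 0.001, -0.001] [0.013, 0.018, 0.744]
```

View pics/w29.png

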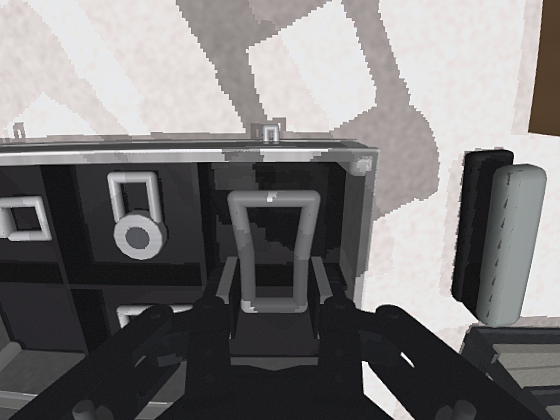

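>>> move_arm(series="0 0 0 .01 .02 .1 -.6; 0 0 0 .01 .02 .25 -.6; 0 0 0 .01 .02 .4 -.6; 0 0 0 .01 .02 .5 -.6; 0 0 0 .01 .02 .6 -.6; 0 0 0 .01 .02 .7 -.6; 0 0 0 .01 .02 .74 -.6; 0 0 0 .01 .02 .75 -.6")

```text
time: 55.4
tool_pos: [0.4973, 0.3346, 0.0352]
tcp_rot: [2.187, 2.254, 0.0]
wrist_force: [-0.4, 0.1, -0.4]
width: 0.397
```

>>> move_arm(series="0 0 0 0 0 0 -.6; 0 0 0 0 0 .01 -.6; 0 0 0 0 0 .01 -.2; 0 0 0 0 0 .01 .1; 0 0 0 0 0 .01 .15; 0 0 0 0 0 .01 .15; 0 0 0 0 0 .01 .15; 0 0 0 0 0 .01 .15")

```text
time: 56.2
tool_pos: [0.4979, 0.3349, 0.0352]
tcp_rot: [2.187, 2.254, 0.003]
wrist_force: [1.0, 0.3, 1.7]
width: 0.572
```

>>> move_arm(series="0 0 0 0 0 -.1 .15; 0 0 0 0 0 -.25 .15; 0 0 0 0 0 -.45 .15; 0 0 0 0 0 -.65 .15; 0 0 0 0 0 -.85 .15; 0 0 0 -.15 0 -1 .3; 0 0 0 -.3 0 -1 .5; 0 0 0 -.5 0 -1 .5")

```text
time: 57.0
tool_pos: [0.4995, 0.2846, 0.1364]
tcp_rot: [2.185, 2.254, 0.006]
wrist_force: [-1.1, 0.2, -0.6]
width: 0.747
```

Run:
```python
from flip import *
s=bot.read_state();print(s["tool_pos"],s["wrist_force"])
snap("wrist","w30");c=snap("side");crop(c,160,90,320,250,4,"s10")
```

```text
[0.49951619 0.28464225 0.13637713] [-1.07939393  0.18491356 -0.6496514 ]
```

View pics/w30.png

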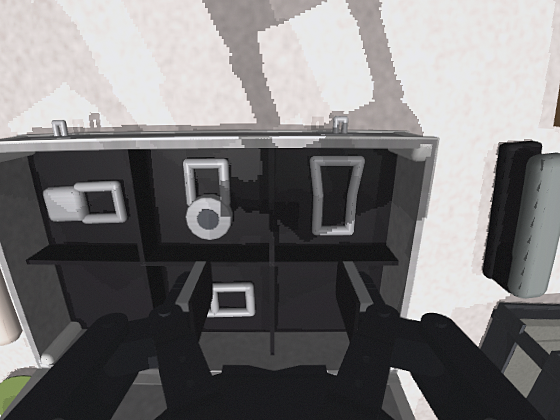

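View pics/s10.png

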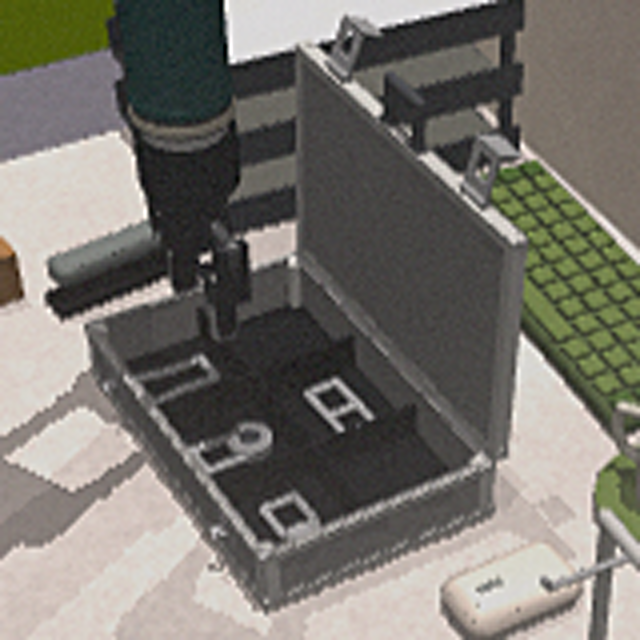

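Run:
```python
from flip import *
Q=rot(np.pi/2+CY)
rows([((.53,.245,.23),Q),((.54,.236,.33),Q),((.6557,.2355,.37),Q),((.6557,.2355,.2832),Q)])
```

```text
at [0.4985 0.2824 0.1349] t 57.1
[0.0, 0.001, -0.001] [-0.384, 0.305, -0.951]
[0.0, 0.001, -0.001] [-0.478, 0.404, -1.95]
[0.0, 0.001, -0.001] [-0.516, 1.56, -2.349]
[0.0, 0.001, -0.001] [-0.515, 1.559, -1.481]
```

>>> move_arm(series="0 0 0 -.05 0 -.1 1; 0 0 0 -.1 0 -.3 1; 0 0 0 -.2 .05 -.5 1; 0 0 0 -.3 .1 -.7 1; 0 0 0 -.4 .15 -.9 1; 0 0 0 -.4 .2 -1 1; 0 0 0 -.4 .2 -1 1; 0 0 0 -.4 .2 -1 1")

```text
time: 57.9
tool_pos: [0.5197, 0.2459, 0.2345]
tcp_rot: [2.187, 2.254, 0.001]
wrist_force: [-0.3, 0.2, 0.5]
width: 1.002
```

>>> move_arm(series="0 0 0 0 0 -.15 1; 0 0 0 -.02 .05 -.35 1; 0 0 0 -.05 .1 -.55 1; 0 0 0 -.08 .2 -.75 1; 0 0 0 -.1 .3 -.9 1; 0 0 0 -.1 .4 -1 1; 0 0 0 -.1 .4 -1 1; 0 0 0 -.1 .4 -1 1")

```text
time: 58.7
tool_pos: [0.5596, 0.2369, 0.3346]
tcp_rot: [2.187, 2.255, 0.0]
wrist_force: [0.1, 0.4, 0.1]
width: 1.001
```

Run:
```python
from flip import *
Q=rot(np.pi/2+CY)
rows([((.6557,.2355,.37),Q)])
c=snap("wrist","w31")
for th in (1.54,1.58,1.62,1.66):
    cc,ss=np.cos(th),np.sin(th)
    f=lambda r,h:C(.1-r*cc+h*ss,0,.06+r*ss+h*cc)
    print(th,proj(c,f(.237,.006)).round(1),proj(c,f(.2,.0)).round(1),f(.227,.006).round(3))
```

```text
at [0.5596 0.2369 0.3346] t 58.7
[0.0, 0.0, 0.0] [-0.043, 0.96, -0.354]
1.54 [[266.7 357.3]] [[267.7 315.8]] [0.636 0.234 0.287]
1.58 [[266.8 367.7]] [[267.8 324.2]] [0.645 0.234 0.287]
1.62 [[267.  377.2]] [[267.8 332.1]] [0.654 0.235 0.286]
1.66 [[267.1 385.8]] [[267.9 339.5]] [0.663 0.235 0.286]
```

View pics/w31.png

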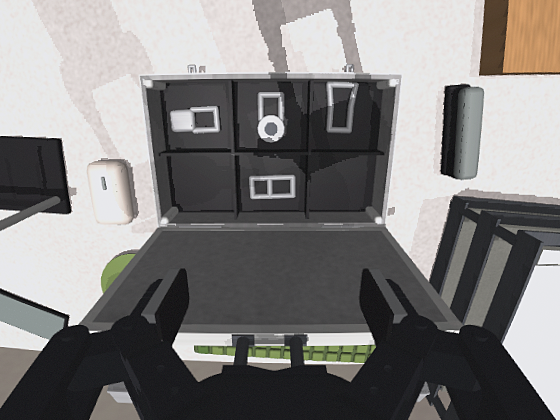

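>>> move_arm(series="0 0 0 0 .05 -.2 1; 0 0 0 0 .1 -.36 1; 0 0 0 -.02 .3 -.36 1; 0 0 0 -.04 .5 -.36 1; 0 0 0 -.04 .7 -.36 1; 0 0 0 -.04 .88 -.36 1; 0 0 0 -.04 .95 -.36 1; 0 0 0 -.04 .95 -.36 1")

```text
time: 59.55
tool_pos: [0.6549, 0.2355, 0.3697]
tcp_rot: [2.188, 2.254, -0.002]
wrist_force: [0.0, -0.6, 0.5]
width: 1.002
```

>>> move_arm(series="0 0 0 0 0 .15 1; 0 0 0 0 0 .3 1; 0 0 0 0 0 .5 1; 0 0 0 0 0 .7 1; 0 0 0 0 0 .83 1; 0 0 0 0 0 .88 1; 0 0 0 0 0 .88 1; 0 0 0 0 0 .88 1")

```text
time: 60.35
tool_pos: [0.6556, 0.2357, 0.2841]
tcp_rot: [2.186, 2.253, 0.004]
wrist_force: [0.6, -0.1, 0.0]
width: 1.0
```

Run:
```python
from flip import *
Q=rot(np.pi/2+CY)
s=bot.read_state();print(s["wrist_force"])
rows([((.6557,.2355,.283),Q)])
c=snap("wrist","w32")
```

```text
[ 0.60229855 -0.08643799  0.01010708]
at [0.6556 0.2357 0.2841] t 60.35
[0.001, 0.0, 0.0] [-0.002, 0.001, 0.011]
```

View pics/w32.png

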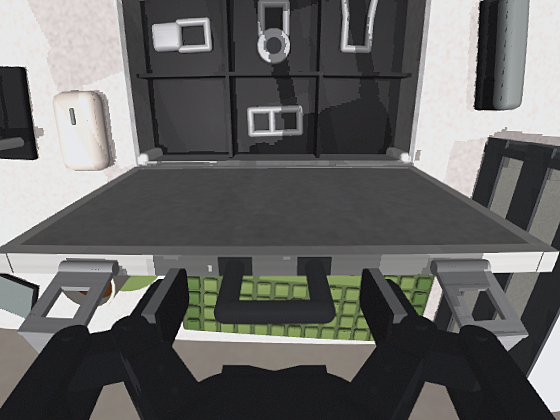

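>>> move_arm(series="0 0 0 0 0 0 .5; 0 0 0 0 0 0 0; 0 0 0 0 0 0 -.4; 0 0 0 0 0 0 -.7; 0 0 0 0 0 0 -.7; 0 0 0 0 0 0 -.7; 0 0 0 0 0 0 -.7; 0 0 0 0 0 0 -.7", squeeze=60)

```text
time: 61.2
tool_pos: [0.6558, 0.2359, 0.2846]
tcp_rot: [2.186, 2.253, 0.005]
wrist_force: [-0.7, 1.0, 5.5]
width: 0.593
```

```bash
cat >> h.py <<'E'
def lidrows(t0,ts):
    p0=np.array([-227,6])
    def P(t):
        c,s=np.cos(t),np.sin(t);return np.array([c*p0[0]+s*p0[1],-s*p0[0]+c*p0[1]])
    for t in ts:
        p=P(t)-P(t0);print(round(t,2),"tool y",round(p[0]/100,3),"z",round(-p[1]/100,3))
E
python3 - <<'E'
from h import *
s=bot.read_state();print(s["tool_pos"],s["wrist_force"],s["width"]*85)
lidrows(1.62,[1.56,1.5,1.44,1.38,1.32,1.26,1.2,1.14])
lidrows(1.2,[1.14,1.08,1.02,.96,.9,.84,.78,.72])
lidrows(.72,[.66,.6,.54,.48,.42,.36,.3,.24])
lidrows(.24,[.2,.16,.12,.08,.04,.02,0,-.02])
E
```

```text
[0.65575391 0.23590222 0.28456877] [-0.70977459  0.99534579  5.48082151] 50.43760916651729
1.56 tool y -0.136 z -0.006
1.5 tool y -0.272 z -0.004
1.44 tool y -0.408 z 0.006
1.38 tool y -0.543 z 0.024
1.32 tool y -0.677 z 0.05
1.26 tool y -0.809 z 0.085
1.2 tool y -0.938 z 0.127
1.14 tool y -1.065 z 0.177
1.14 tool y -0.127 z 0.05
1.08 tool y -0.25 z 0.107
1.02 tool y -0.37 z 0.172
0.96 tool y -0.486 z 0.243
0.9 tool y -0.597 z 0.322
0.84 tool y -0.704 z 0.407
0.78 tool y -0.805 z 0.498
0.72 tool y -0.9 z 0.596
0.66 tool y -0.089 z 0.103
0.6 tool y -0.173 z 0.211
0.54 tool y -0.249 z 0.323
0.48 tool y -0.319 z 0.44
0.42 tool y -0.381 z 0.562
0.36 tool y -0.436 z 0.686
0.3 tool y -0.484 z 0.814
0.24 tool y -0.524 z 0.944
0.2 tool y -0.022 z 0.088
0.16 tool y -0.041 z 0.177
0.12 tool y -0.056 z 0.267
0.08 tool y -0.067 z 0.357
0.04 tool y -0.075 z 0.447
0.02 tool y -0.078 z 0.492
0 tool y -0.079 z 0.538
-0.02 tool y -0.08 z 0.583
```

>>> move_arm(series="0 0 0 0 -.136 -.006 -.7; 0 0 0 0 -.27 -.004 -.7; 0 0 0 0 -.41 .006 -.7; 0 0 0 0 -.54 .024 -.7; 0 0 0 0 -.68 .05 -.7; 0 0 0 0 -.81 .085 -.7; 0 0 0 0 -.94 .127 -.7; 0 0 0 0 -.94 .127 -.7")

```text
time: 62.0
tool_pos: [0.5597, 0.2327, 0.2715]
tcp_rot: [2.187, 2.254, 0.002]
wrist_force: [-4.3, 0.3, 8.0]
width: 0.589
```

```bash
cat >> h.py <<'E'
def lidchk():
    s=bot.read_state();print(s["tool_pos"],s["wrist_force"],s["width"]*85)
    d=s["tool_pos"]-[0,0,.003]-C(.1,0,.06); print(np.hypot(np.hypot(d[0],d[1]),d[2]),np.arctan2(d[2],-d[0])-.0264)
E
python3 - <<'E'
from h import *
lidchk();snap("wrist","w33")
E
```

```text
[0.55966377 0.23274649 0.27153523] [-4.28527457  0.26302128  7.97250724] 50.06696742868784
0.22240107208567259 1.189467584440848
```

View pics/w33.png

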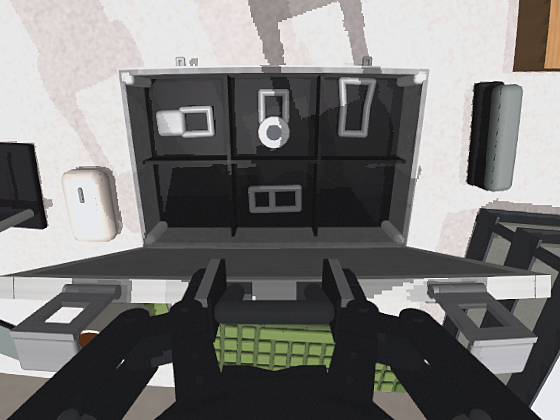

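>>> move_arm(series="0 0 0 0 -.125 .05 -.7; 0 0 0 0 -.245 .105 -.7; 0 0 0 0 -.36 .17 -.7; 0 0 0 0 -.476 .24 -.7; 0 0 0 0 -.585 .317 -.7; 0 0 0 0 -.69 .4 -.7; 0 0 0 0 -.79 .49 -.7; 0 0 0 0 -.88 .585 -.7")

```text
time: 62.85
tool_pos: [0.472, 0.2299, 0.2127]
tcp_rot: [2.187, 2.255, 0.0]
wrist_force: [-2.3, -1.4, 7.1]
width: 0.592
```

Run:
```python
from h import *
lidchk();snap("wrist","w34")
```

```text
[0.47199487 0.2298503  0.21266425] [-2.26980729 -1.36836684  7.08191366] 50.318938646461525
0.22277406109281453 0.710429303217882
```

View pics/w34.png

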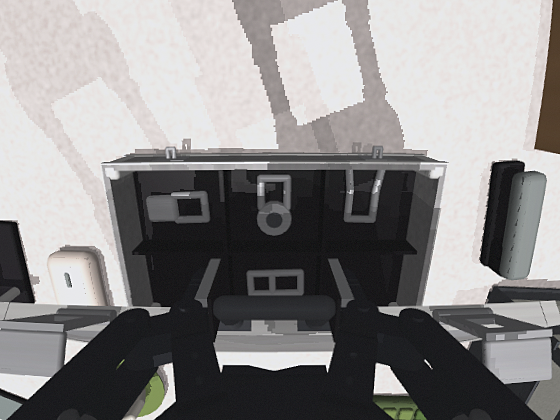

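>>> move_arm(series="0 0 0 0 -.087 .1 -.7; 0 0 0 0 -.17 .207 -.7; 0 0 0 0 -.245 .317 -.7; 0 0 0 0 -.313 .43 -.7; 0 0 0 0 -.373 .55 -.7; 0 0 0 0 -.427 .67 -.7; 0 0 0 0 -.474 .8 -.7; 0 0 0 0 -.515 .925 -.7")

```text
time: 63.7
tool_pos: [0.4205, 0.2281, 0.1179]
tcp_rot: [2.188, 2.254, -0.002]
wrist_force: [-2.4, 0.8, 4.0]
width: 0.595
```

Run:
```python
from h import *
lidchk();snap("wrist","w35")
```

```text
[0.4204686  0.22813836 0.11786152] [-2.40859062  0.82445623  3.96414963] 50.54829553669069
0.22340627791443135 0.22179620380527146
```

View pics/w35.png

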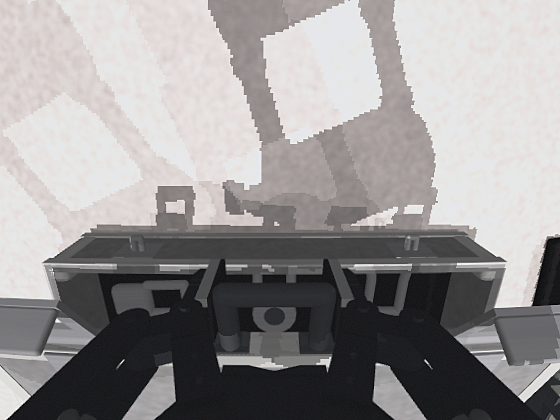

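>>> move_arm(series="0 0 0 0 -.02 .08 -.7; 0 0 0 0 -.035 .16 -.7; 0 0 0 0 -.05 .24 -.7; 0 0 0 0 -.06 .32 -.7; 0 0 0 0 -.065 .4 -.7; 0 0 0 0 -.07 .46 -.7; 0 0 0 0 -.07 .5 -.7; 0 0 0 0 -.07 .5 -.7")

```text
time: 64.55
tool_pos: [0.4147, 0.2279, 0.068]
tcp_rot: [2.185, 2.255, -0.0]
wrist_force: [-3.0, 0.6, -3.9]
width: 0.588
```

Run:
```python
from h import *
lidchk()
```

```text
[0.41474537 0.22792732 0.06803668] [-2.98641387  0.55074755 -3.92072434] 49.941861696386546
0.2223493385606091 -0.0037372216073090735
```

>>> move_arm(series="0 0 0 0 0 .02 -.7; 0 0 0 0 0 .03 -.7; 0 0 0 0 0 .03 -.7; 0 0 0 0 0 .03 -.7; 0 0 0 0 0 .03 -.7; 0 0 0 0 0 .03 -.7; 0 0 0 0 0 .03 -.7; 0 0 0 0 0 .03 -.7")

```text
time: 65.35
tool_pos: [0.415, 0.228, 0.066]
tcp_rot: [2.188, 2.253, 0.001]
wrist_force: [-3.8, -1.7, 0.6]
width: 0.588
```

Run:
```python
from h import *
lidchk();c=snap("side");crop(c,160,90,320,250,4,"s11");snap("wrist","w36")
```

```text
[0.41500402 0.22798318 0.06595746] [-3.7844672  -1.69132078  0.60698745] 49.95529153051056
0.22205189339082804 -0.013075763350593671
```

View pics/s11.png

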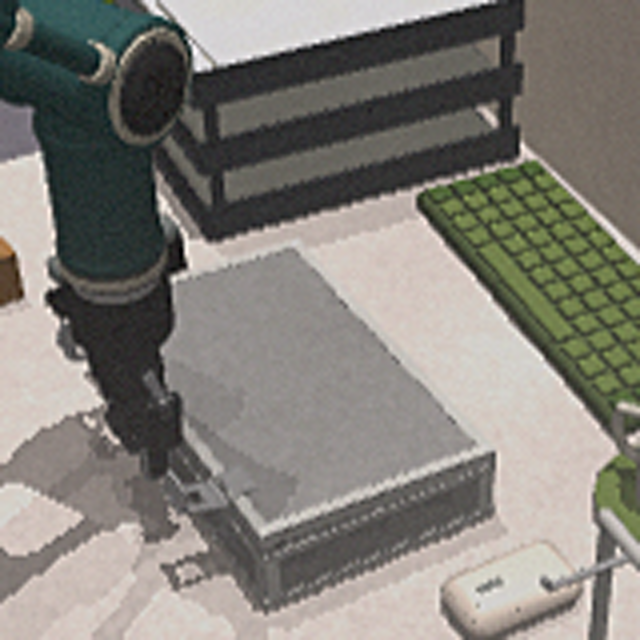

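View pics/w36.png

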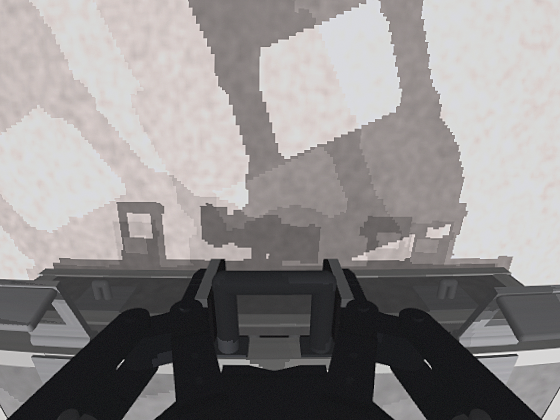

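>>> move_arm(series="0 0 0 0 0 0 0; 0 0 0 0 0 0 1; 0 0 0 0 0 0 1; 0 0 0 0 0 0 1; 0 0 0 0 -.03 -.3 1; 0 0 0 0 -.05 -.6 1; 0 0 0 0 -.1 -.9 1; 0 0 0 0 -.1 -1 1")

```text
time: 66.25
tool_pos: [0.4072, 0.2292, 0.1699]
tcp_rot: [2.184, 2.253, 0.012]
wrist_force: [0.6, -1.0, 0.4]
width: 1.003
```

Run:
```python
from h import *
Q=rot(np.pi/2+CY)
rows([((.4009,.1274,.16),Q),((.4009,.1274,.1001),Q)])
c=snap("wrist","w37")
print(proj(c,[C(-.102-.024,-.1,.066+.031),C(-.102-.024,.1,.066+.031)]))
```

```text
at [0.4072 0.2292 0.1699] t 66.25
[0.004, -0.001, 0.0] [-1.016, -0.095, 0.095]
[0.004, -0.001, 0.0] [-1.018, -0.1, 0.694]
[[129.11065264 236.50348044]
 [412.67122072 236.62828725]]
```

View pics/w37.png

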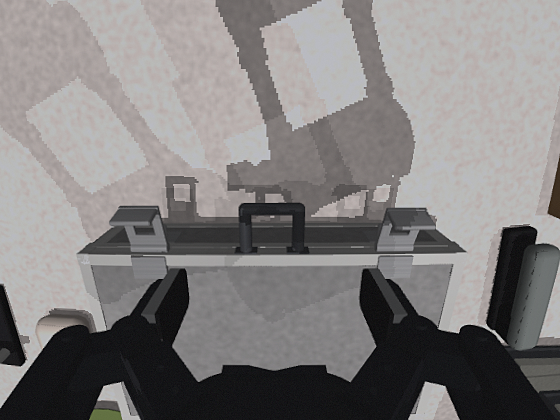

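Run:
```python
from h import *
c=snap("wrist");crop(c,90,190,190,290,6,"w37a")
for t in (1.5,1.6,1.7,1.8,1.9,2.0):
    f=lambda a,b:(-b*np.sin(t)-a*np.cos(t),-b*np.cos(t)+a*np.sin(t))
    o=[]
    for a,b in ((2,38),(11,38),(20,38)):
        x,z=f(a/1000,b/1000);o+=[proj(c,C(-.102+x,-.115,.066+z))[0].round(0).tolist(),proj(c,C(-.102+x,-.085,.066+z))[0].round(0).tolist()]
    print(t,o)
```

```text
1.5 [[125.0, 203.0], [163.0, 203.0], [120.0, 206.0], [159.0, 206.0], [114.0, 209.0], [154.0, 209.0]]
1.6 [[123.0, 205.0], [161.0, 205.0], [118.0, 209.0], [157.0, 209.0], [112.0, 213.0], [152.0, 213.0]]
1.7 [[121.0, 207.0], [159.0, 207.0], [116.0, 212.0], [155.0, 212.0], [110.0, 218.0], [151.0, 218.0]]
1.8 [[119.0, 209.0], [158.0, 209.0], [114.0, 216.0], [154.0, 216.0], [108.0, 223.0], [150.0, 223.0]]
1.9 [[117.0, 213.0], [156.0, 213.0], [112.0, 220.0], [153.0, 220.0], [107.0, 229.0], [149.0, 229.0]]
2.0 [[115.0, 216.0], [155.0, 216.0], [111.0, 225.0], [151.0, 225.0], [106.0, 235.0], [148.0, 235.0]]
```

View pics/w37a.png

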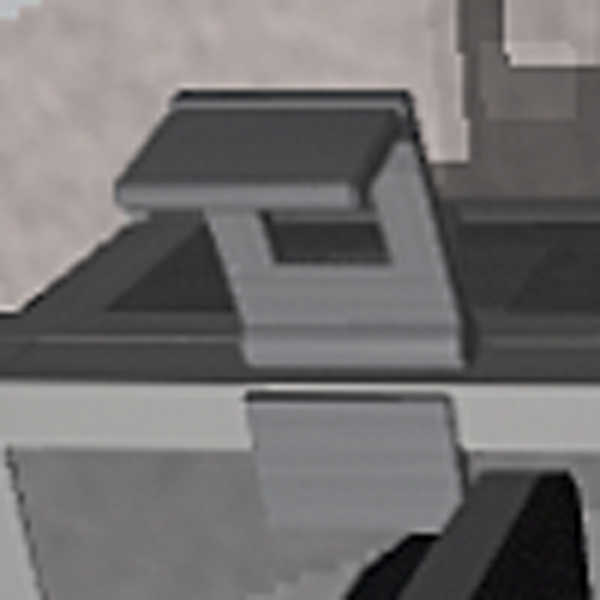

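Run:
```python
from h import *
Q=rot(np.pi/2+CY)
rows([(C(-.139,-.1,.094),Q),(C(-.139,.1,.094),Q)])
f=lambda t:np.array([-38*np.sin(t)-11*np.cos(t),-38*np.cos(t)+11*np.sin(t)])
for t in [1.55,1.35,1.15,.95,.75,.55,.35,.15,0,-.08]:
    d=(f(t)-f(1.75))/100; print(t,"y",d[0].round(3),"z",-d[1].round(3))
```

```text
at [0.4069 0.2289 0.1683] t 66.35
[0.003, -0.001, 0.0] [-1.021, -0.094, 0.74]
[0.003, -0.001, 0.0] [0.979, -0.095, 0.744]
1.55 y -0.028 z 0.074
1.35 y -0.041 z 0.152
1.15 y -0.037 z 0.231
0.95 y -0.019 z 0.308
0.75 y 0.015 z 0.379
0.55 y 0.062 z 0.442
0.35 y 0.121 z 0.495
0.15 y 0.189 z 0.535
0 y 0.244 z 0.556
-0.08 y 0.275 z 0.564
```

>>> move_arm(series="0 0 0 -.2 -.02 0 1; 0 0 0 -.45 -.05 0 1; 0 0 0 -.7 -.09 0 1; 0 0 0 -.9 -.09 0 1; 0 0 0 -1 -.09 .1 1; 0 0 0 -1 -.09 .25 1; 0 0 0 -1 -.09 .4 1; 0 0 0 -1 -.09 .5 1")

```text
time: 67.15
tool_pos: [0.3978, 0.1274, 0.1134]
tcp_rot: [-2.188, -2.254, 0.003]
wrist_force: [0.4, 0.3, -0.7]
width: 1.001
```

Run:
```python
from h import *
Q=rot(np.pi/2+CY)
rows([(C(-.139,-.1,.094),Q)])
snap("wrist","w38")
```

```text
at [0.3978 0.1274 0.1134] t 67.15
[-0.001, 0.0, -0.001] [-0.008, 0.033, 0.194]
```

View pics/w38.png

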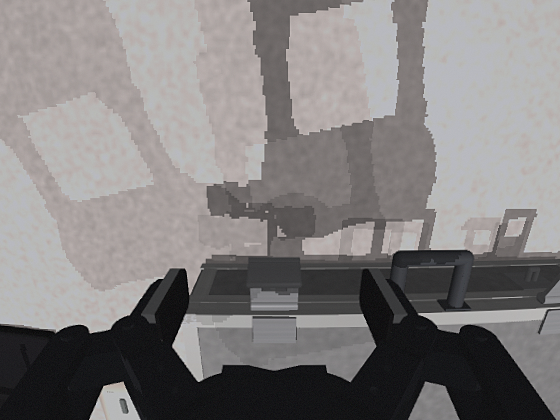

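>>> move_arm(series="0 0 0 0 .02 .1 1; 0 0 0 0 .03 .19 1; 0 0 0 0 .03 .2 .5; 0 0 0 0 .03 .2 0; 0 0 0 0 .03 .2 -.5; 0 0 0 0 .03 .2 -.6; 0 0 0 0 .03 .2 -.6; 0 0 0 0 .03 .2 -.6", squeeze=25)

```text
time: 68.0
tool_pos: [0.4025, 0.1276, 0.0966]
tcp_rot: [2.186, 2.253, 0.002]
wrist_force: [0.1, -3.0, 1.9]
width: 0.332
```

Run:
```python
from h import *
s=bot.read_state();print(s["tool_pos"],s["wrist_force"],s["width"]*85)
snap("wrist","w39")
```

```text
[0.40253869 0.12764375 0.09658482] [ 0.09232162 -2.95158006  1.94568916] 28.25373886575735
```

View pics/w39.png

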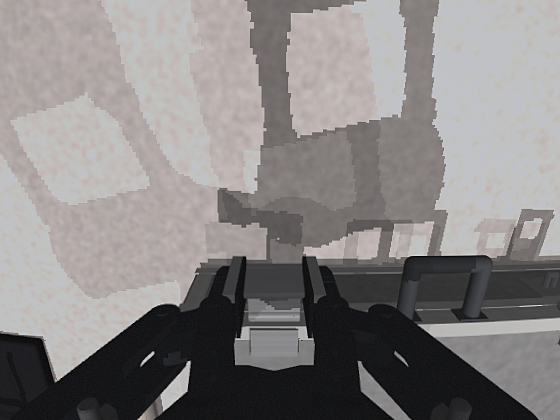

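>>> move_arm(series="0 0 0 0 -.03 .075 -.6; 0 0 0 0 -.042 .155 -.6; 0 0 0 0 -.04 .235 -.6; 0 0 0 0 -.02 .315 -.6; 0 0 0 0 .01 .39 -.6; 0 0 0 0 .055 .46 -.6; 0 0 0 0 .11 .52 -.6; 0 0 0 0 .175 .56 -.6")

```text
time: 68.85
tool_pos: [0.4211, 0.1283, 0.0414]
tcp_rot: [2.186, 2.253, 0.003]
wrist_force: [-5.0, -4.0, 16.1]
width: 0.341
```

>>> move_arm(series="0 0 0 0 .03 .015 -.6; 0 0 0 0 .05 .02 -.6; 0 0 0 0 .07 .025 -.6; 0 0 0 0 .08 .025 -.6; 0 0 0 0 .08 .025 -.6; 0 0 0 0 .08 .025 -.6; 0 0 0 0 .08 .025 -.6; 0 0 0 0 .08 .025 -.6")

```text
time: 69.65
tool_pos: [0.4261, 0.1284, 0.0387]
tcp_rot: [-2.187, -2.254, 0.003]
wrist_force: [-11.1, -3.0, 18.6]
width: 0.337
```

Run:
```python
from h import *
s=bot.read_state();print(s["tool_pos"],s["wrist_force"],s["width"]*85)
snap("wrist","w40")
```

```text
[0.42613452 0.12835706 0.03867796] [-11.07329646  -2.97292574  18.58491108] 28.671577923516498
```

View pics/w40.png

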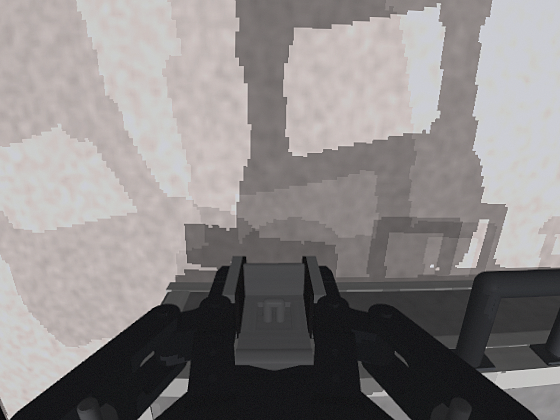

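>>> move_arm(series="0 0 0 0 0 -.02 0; 0 0 0 0 -.01 -.02 1; 0 0 0 0 -.03 -.02 1; 0 0 0 0 -.05 -.02 1; 0 0 0 0 -.07 -.3 1; 0 0 0 0 -.1 -.6 1; 0 0 0 .1 -.15 -.9 1; 0 0 0 .3 -.2 -1 1")

```text
time: 70.5
tool_pos: [0.4087, 0.1583, 0.1408]
tcp_rot: [2.187, 2.25, 0.009]
wrist_force: [1.2, -0.2, 0.6]
width: 1.003
```

Run:
```python
from h import *
Q=rot(np.pi/2+CY)
rows([(C(-.139,.1,.15),Q),(C(-.139,.1,.094),Q)])
c=snap("wrist","w41")
```

```text
at [0.4087 0.1583 0.1408] t 70.5
[0.003, -0.001, -0.001] [1.687, -0.089, -0.091]
[0.003, -0.001, -0.001] [1.686, -0.093, 0.469]
```

View pics/w41.png

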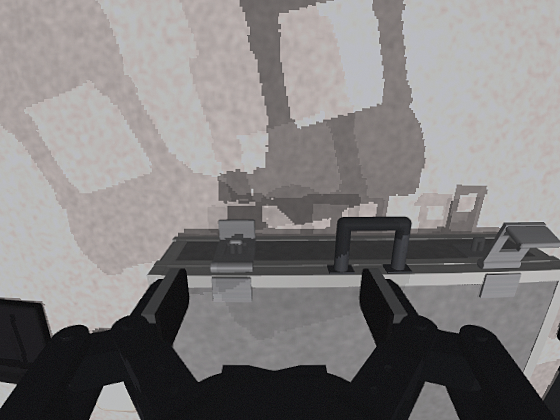

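>>> move_arm(series="0 0 0 .1 0 -.1 1; 0 0 0 .25 0 -.15 1; 0 0 0 .45 -.03 -.15 1; 0 0 0 .65 -.06 -.15 1; 0 0 0 .85 -.09 -.15 1; 0 0 0 1 -.09 -.15 1; 0 0 0 1 -.09 -.15 1; 0 0 0 1 -.09 -.15 1")

```text
time: 71.35
tool_pos: [0.3946, 0.2575, 0.1521]
tcp_rot: [2.186, 2.255, -0.0]
wrist_force: [0.5, 0.0, -0.1]
width: 1.003
```

>>> move_arm(series="0 0 0 .2 0 0 1; 0 0 0 .4 0 0 1; 0 0 0 .6 0 0 1; 0 0 0 .69 0 0 1; 0 0 0 .69 0 .15 1; 0 0 0 .69 0 .3 1; 0 0 0 .69 0 .4 1; 0 0 0 .69 0 .4 1")

```text
time: 72.15
tool_pos: [0.3916, 0.3251, 0.1107]
tcp_rot: [2.188, 2.253, -0.004]
wrist_force: [0.6, 0.4, 0.1]
width: 1.0
```

Run:
```python
from h import *
Q=rot(np.pi/2+CY)
rows([(C(-.139,.1,.094),Q)])
c=snap("wrist","w42")
```

```text
at [0.3916 0.3251 0.1107] t 72.15
[-0.001, 0.001, -0.001] [0.015, 0.034, 0.167]
```

View pics/w42.png

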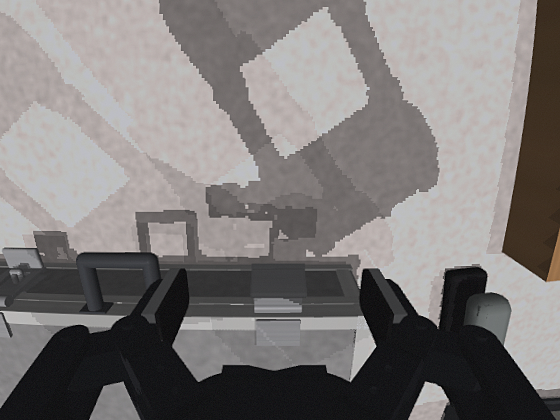

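>>> move_arm(series="0 0 0 .01 .03 .1 1; 0 0 0 .01 .03 .16 1; 0 0 0 .01 .03 .17 .5; 0 0 0 .01 .03 .17 0; 0 0 0 .01 .03 .17 -.5; 0 0 0 .01 .03 .17 -.6; 0 0 0 .01 .03 .17 -.6; 0 0 0 .01 .03 .17 -.6")

```text
time: 73.0
tool_pos: [0.3957, 0.3276, 0.0959]
tcp_rot: [2.186, 2.254, 0.002]
wrist_force: [-1.4, -2.6, 2.0]
width: 0.341
```

Run:
```python
from h import *
s=bot.read_state();print(s["tool_pos"],s["wrist_force"],s["width"]*85)
```

```text
[0.39573932 0.32755146 0.09590919] [-1.35509036 -2.55748337  2.03780019] 28.963938003198564
```

>>> move_arm(series="0 0 0 0 -.03 .075 -.6; 0 0 0 0 -.042 .155 -.6; 0 0 0 0 -.04 .235 -.6; 0 0 0 0 -.02 .315 -.6; 0 0 0 0 .01 .39 -.6; 0 0 0 0 .055 .46 -.6; 0 0 0 0 .11 .51 -.6; 0 0 0 0 .175 .545 -.6")

```text
time: 73.8
tool_pos: [0.4123, 0.328, 0.0412]
tcp_rot: [2.188, 2.254, -0.002]
wrist_force: [-6.9, -1.8, 9.1]
width: 0.337
```

>>> move_arm(series="0 0 0 0 .03 .015 -.6; 0 0 0 0 .05 .02 -.6; 0 0 0 0 .07 .025 -.6; 0 0 0 0 .08 .025 -.6; 0 0 0 0 .08 .025 -.6; 0 0 0 0 .08 .025 -.6; 0 0 0 0 .08 .025 -.6; 0 0 0 0 .08 .025 -.6")

```text
time: 74.6
tool_pos: [0.418, 0.3281, 0.0385]
tcp_rot: [-2.187, -2.252, 0.007]
wrist_force: [-13.0, -2.3, 8.7]
width: 0.341
```

>>> move_arm(series="0 0 0 0 0 -.02 0; 0 0 0 0 -.01 -.02 1; 0 0 0 0 -.03 -.02 1; 0 0 0 0 -.05 -.02 1; 0 0 0 0 -.07 -.3 1; 0 0 0 0 -.1 -.6 1; 0 0 0 -.1 -.15 -.9 1; 0 0 0 -.3 -.2 -1 1")

```text
time: 75.4
tool_pos: [0.4042, 0.2998, 0.1424]
tcp_rot: [2.185, 2.254, 0.013]
wrist_force: [1.0, -0.6, 0.1]
width: 0.997
```

>>> move_arm(series="0 0 0 -.2 -.05 -.1 1; 0 0 0 -.4 -.1 -.3 1; 0 0 0 -.6 -.2 -.5 1; 0 0 0 -.7 -.3 -.7 1; 0 0 0 -.7 -.3 -.8 1; 0 0 0 -.7 -.3 -.8 1; 0 0 0 -.7 -.3 -.8 1; 0 0 0 -.7 -.3 -.8 1")

```text
time: 76.2
tool_pos: [0.3737, 0.2272, 0.2174]
tcp_rot: [2.187, 2.255, -0.001]
wrist_force: [0.3, 0.0, 0.2]
width: 1.0
```

Run:
```python
from h import *
s=bot.read_state();print(s["tool_pos"],s["wrist_force"],s["time"])
c=snap("wrist","w43");crop(c,100,190,420,300,2.4,"w43a")
c=snap("side","s12");c=snap("top","t12")
```

```text
[0.37374871 0.22720715 0.21735348] [0.25846149 0.03250592 0.23105808] 76.2
```

View pics/w43a.png

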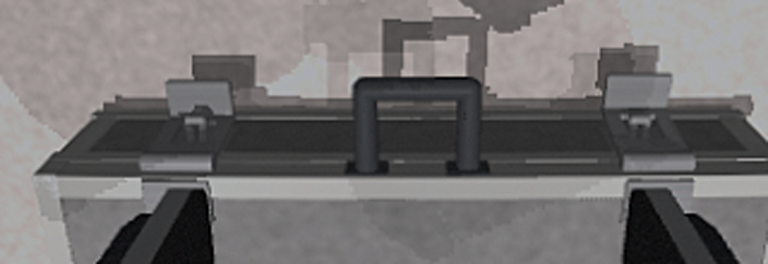

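View pics/s12.png

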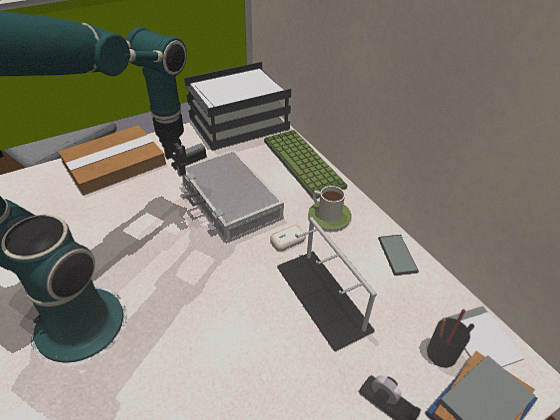

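View pics/t12.png

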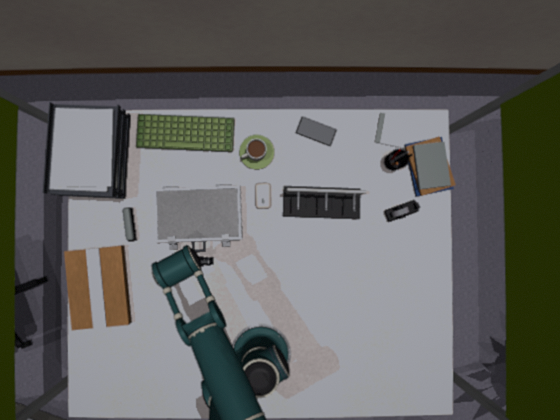

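Run:
```python
from h import *
c=snap("wrist");crop(c,150,205,220,265,10,"w44a");crop(c,340,205,410,265,10,"w44b")
for y0 in (-.1,.1):
  for t in (0,.1,.2):
    o=[]
    for a,b in ((2,40),(20,40)):
        x,z=-b*np.sin(t)-a*np.cos(t),-b*np.cos(t)+a*np.sin(t)
        for y in (-.015,.015): o.append(((proj(c,C(-.102+x/1000,y0+y,.066+z/1000))[0]-[150 if y0<0 else 340,205])*10).round(0).tolist())
    print(y0,t,o)
```

```text
-0.1 0 [[217.0, 344.0], [479.0, 346.0], [199.0, 196.0], [466.0, 197.0]]
-0.1 0.1 [[212.0, 313.0], [476.0, 315.0], [189.0, 171.0], [459.0, 172.0]]
-0.1 0.2 [[206.0, 284.0], [471.0, 285.0], [178.0, 148.0], [450.0, 149.0]]
0.1 0 [[87.0, 348.0], [350.0, 348.0], [100.0, 200.0], [368.0, 200.0]]
0.1 0.1 [[91.0, 317.0], [355.0, 317.0], [108.0, 174.0], [378.0, 174.0]]
0.1 0.2 [[95.0, 288.0], [361.0, 288.0], [117.0, 152.0], [389.0, 152.0]]
```

View pics/w44a.png

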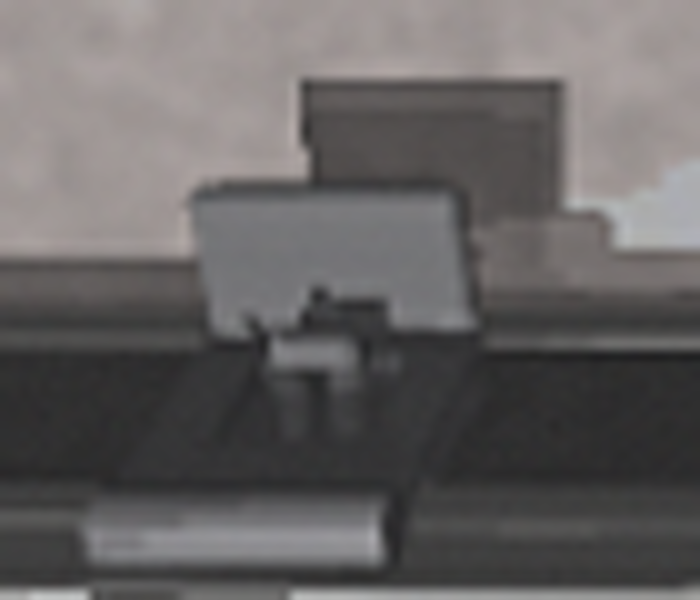

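View pics/w44b.png

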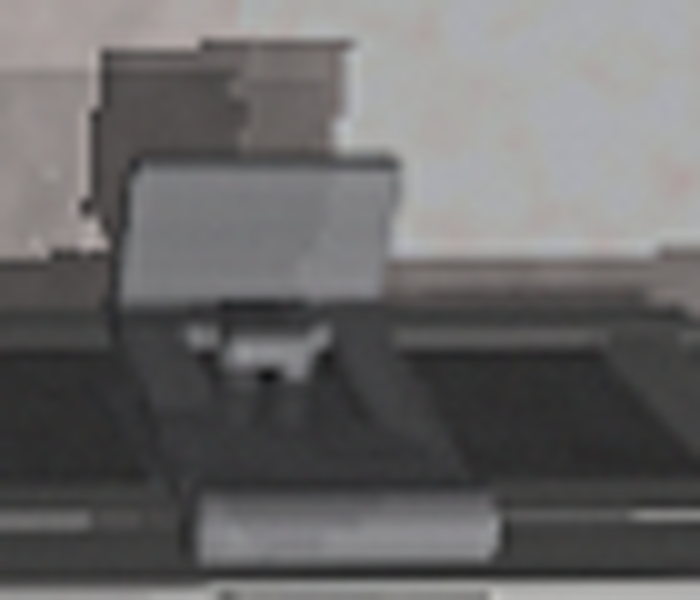

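Run:
```python
from h import *
Q=rot(np.pi/2+CY)
rows([(C(-.165,.1,.12),Q),(C(-.165,.1,.042),Q)])
```

```text
at [0.3738 0.2271 0.2176] t 76.4
[0.0, 0.0, 0.0] [0.989, -0.018, 0.975]
[0.0, 0.0, 0.0] [0.99, -0.018, 1.755]
```

>>> move_arm(series="0 0 0 .2 0 .1 -1; 0 0 0 .4 0 .25 -1; 0 0 0 .6 -.01 .45 -1; 0 0 0 .8 -.02 .65 -1; 0 0 0 .99 -.02 .85 -1; 0 0 0 .99 -.02 .97 -1; 0 0 0 .99 -.02 .97 -1; 0 0 0 .99 -.02 .97 -1")

```text
time: 77.2
tool_pos: [0.3691, 0.3253, 0.1214]
tcp_rot: [2.187, 2.253, 0.0]
wrist_force: [-1.0, -0.7, 2.0]
width: -0.001
```

>>> move_arm(series="0 0 0 0 0 .2 -1; 0 0 0 0 0 .4 -1; 0 0 0 0 0 .6 -1; 0 0 0 0 0 .75 -1; 0 0 0 0 .05 .78 -1; 0 0 0 0 .1 .78 -1; 0 0 0 0 .15 .78 -1; 0 0 0 0 .2 .78 -1")

```text
time: 78.0
tool_pos: [0.3911, 0.3272, 0.0451]
tcp_rot: [2.187, 2.253, 0.006]
wrist_force: [-0.3, -0.3, -0.3]
width: 0.0
```

Run:
```python
from h import *
s=bot.read_state();print(s["tool_pos"],s["wrist_force"],s["width"])
rows([(C(-.133,.1,.042),rot(np.pi/2+CY))])
snap("wrist","w45")
```

```text
[0.39106471 0.3272167  0.04506107] [-0.30034337 -0.28002247 -0.33504672] 0.00038827360295094234
at [0.3911 0.3272 0.0451] t 78.0
[0.002, -0.001, -0.001] [-0.007, 0.099, 0.031]
```

View pics/w45.png

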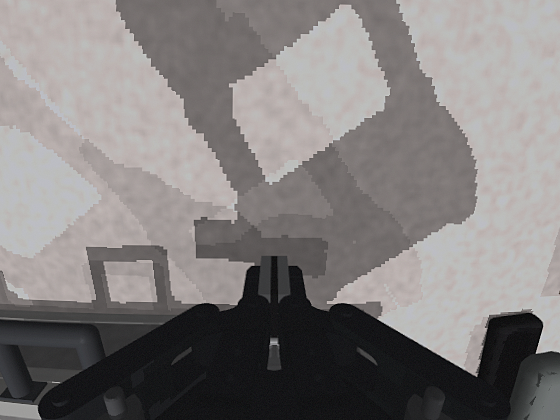

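Push in toward the wall slowly, watching force.

>>> move_arm(series="0 0 0 0 .03 .03 -1; 0 0 0 0 .05 .03 -1; 0 0 0 0 .07 .03 -1; 0 0 0 0 .09 .03 -1; 0 0 0 0 .1 .03 -1; 0 0 0 0 .11 .03 -1; 0 0 0 0 .11 .03 -1; 0 0 0 0 .11 .03 -1")

```text
time: 78.85
tool_pos: [0.4, 0.3267, 0.0404]
tcp_rot: [2.187, 2.254, 0.001]
wrist_force: [-0.7, 0.3, -1.4]
width: 0.003
```

>>> move_arm(series="0 0 0 0 .01 0 -1; 0 0 0 0 .02 0 -1; 0 0 0 0 .03 0 -1; 0 0 0 0 .03 0 -1; 0 0 0 0 .03 0 -1; 0 0 0 0 .03 0 -1; 0 0 0 0 .03 0 -1; 0 0 0 0 .03 0 -1")

```text
time: 79.65
tool_pos: [0.4007, 0.3266, 0.0402]
tcp_rot: [-2.187, -2.253, 0.005]
wrist_force: [-9.2, 1.6, 3.9]
width: 0.002
```

>>> move_arm(series="0 0 0 0 -.1 0 -1; 0 0 0 0 -.25 0 -1; 0 0 0 0 -.35 -.2 -1; 0 0 0 -.1 -.35 -.4 -1; 0 0 0 -.3 -.35 -.6 -1; 0 0 0 -.5 -.35 -.8 -1; 0 0 0 -.7 -.35 -1 0; 0 0 0 -.9 -.35 -1 1")

```text
time: 80.45
tool_pos: [0.3727, 0.2365, 0.1439]
tcp_rot: [2.184, 2.252, 0.013]
wrist_force: [0.8, -0.1, 0.2]
width: 0.329
```

>>> move_arm(series="0 0 0 0 0 -.2 1; 0 0 0 0 0 -.4 1; 0 0 0 0 0 -.6 1; 0 0 0 0 0 -.75 1; 0 0 0 0 0 -.75 1; 0 0 0 0 0 -.75 1; 0 0 0 0 0 -.75 1; 0 0 0 0 0 -.75 1")

```text
time: 81.25
tool_pos: [0.37, 0.2356, 0.2143]
tcp_rot: [2.187, 2.254, -0.001]
wrist_force: [0.5, -0.7, 0.6]
width: 0.999
```

Run:
```python
from h import *
s=bot.read_state();print(s["tool_pos"],s["wrist_force"])
c=snap("wrist","w46")
for y0 in (-.1,.1):
  u=proj(c,C(-.12,y0,.03))[0].astype(int)
  x0,y1=u[0]-40,u[1]-40
  crop(c,x0,y1,x0+80,y1+80,7,"w46"+("a" if y0<0 else "b"))
  for t in (0,.1,.2):
    o=[]
    for a,b in ((2,40),(20,40)):
        x,z=-b*np.sin(t)-a*np.cos(t),-b*np.cos(t)+a*np.sin(t)
        for y in (-.015,.015): o.append(((proj(c,C(-.102+x/1000,y0+y,.066+z/1000))[0]-[x0,y1])*7).round(0).tolist())
    print(y0,t,o)
```

```text
[0.37000748 0.23557688 0.2142742 ] [ 0.48242417 -0.704338    0.56886573]
-0.1 0 [[208.0, 366.0], [392.0, 367.0], [194.0, 263.0], [382.0, 263.0]]
-0.1 0.1 [[204.0, 345.0], [389.0, 346.0], [187.0, 245.0], [376.0, 246.0]]
-0.1 0.2 [[199.0, 324.0], [385.0, 325.0], [178.0, 229.0], [369.0, 230.0]]
0.1 0 [[172.0, 369.0], [357.0, 369.0], [180.0, 265.0], [369.0, 265.0]]
0.1 0.1 [[174.0, 348.0], [360.0, 347.0], [185.0, 248.0], [376.0, 247.0]]
0.1 0.2 [[177.0, 327.0], [365.0, 327.0], [191.0, 232.0], [383.0, 232.0]]
```

View pics/w46a.png

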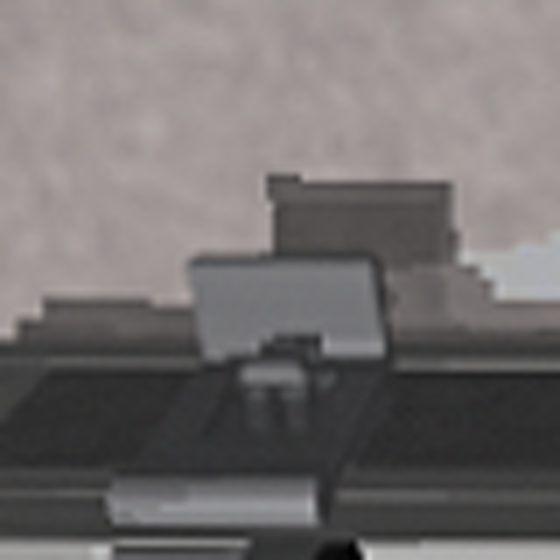

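View pics/w46b.png

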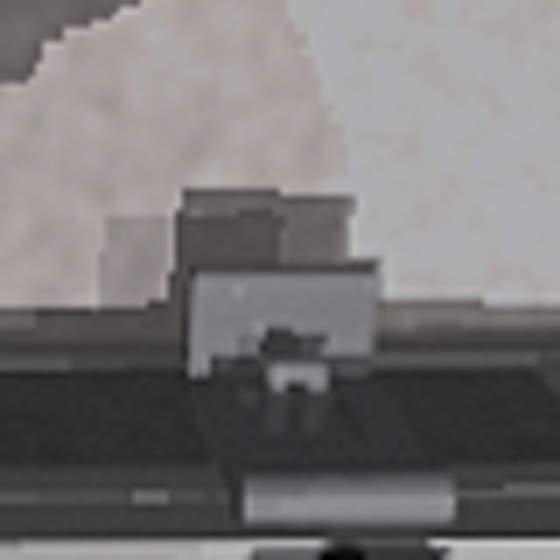

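Run:
```python
from h import *
Q=rot(np.pi/2+CY)
rows([(C(-.165,-.1,.12),Q),(C(-.145,-.1,.042),Q)])
```

```text
at [0.3701 0.2356 0.2144] t 81.3
[0.0, 0.001, 0.0] [-1.097, 0.017, 0.945]
[0.0, 0.001, 0.0] [-1.096, 0.217, 1.725]
```

>>> move_arm(series="0 0 0 -.2 0 .1 -1; 0 0 0 -.4 0 .2 -1; 0 0 0 -.6 .01 .35 -1; 0 0 0 -.8 .02 .5 -1; 0 0 0 -1 .02 .65 -1; 0 0 0 -1 .02 .8 -1; 0 0 0 -1 .02 .8 -1; 0 0 0 -1 .02 .8 -1")

```text
time: 82.1
tool_pos: [0.3756, 0.136, 0.1352]
tcp_rot: [2.188, 2.254, 0.0]
wrist_force: [0.2, 0.3, -0.8]
width: -0.001
```

>>> move_arm(series="0 0 0 -.1 0 .2 -1; 0 0 0 -.1 0 .4 -1; 0 0 0 -.1 0 .6 -1; 0 0 0 -.1 0 .8 -1; 0 0 0 -.1 .05 .92 -1; 0 0 0 -.1 .1 .93 -1; 0 0 0 -.1 .15 .93 -1; 0 0 0 -.1 .2 .93 -1")

```text
time: 82.9
tool_pos: [0.3981, 0.1272, 0.0439]
tcp_rot: [2.185, 2.253, 0.005]
wrist_force: [-0.7, -0.0, 1.0]
width: -0.0
```

Run:
```python
from h import *
s=bot.read_state();print(s["tool_pos"],s["wrist_force"],s["width"])
rows([(C(-.132,-.1,.042),rot(np.pi/2+CY))])
```

```text
[0.39812829 0.12723411 0.04387702] [-0.68299001 -0.00948238  0.98613176] -7.058417277113326e-05
at [0.3981 0.1272 0.0439] t 82.9
[0.002, 0.0, 0.0] [-0.006, 0.1, 0.019]
```

>>> move_arm(series="0 0 0 0 .03 .02 -1; 0 0 0 0 .06 .02 -1; 0 0 0 0 .08 .02 -1; 0 0 0 0 .1 .02 -1; 0 0 0 0 .11 .02 -1; 0 0 0 0 .115 .02 -1; 0 0 0 0 .115 .02 -1; 0 0 0 0 .115 .02 -1")

```text
time: 83.7
tool_pos: [0.4069, 0.1269, 0.0403]
tcp_rot: [2.188, 2.255, -0.001]
wrist_force: [-5.3, -1.3, 2.1]
width: -0.004
```

Run:
```python
from h import *
s=bot.read_state();print(s["tool_pos"],s["wrist_force"])
```

```text
[0.40688988 0.12685233 0.0403485 ] [-5.32714366 -1.34179494  2.10529805]
```

Contact at the wall stop (about 5 N). Retreat, look once more.

>>> move_arm(series="0 0 0 0 -.1 0 -1; 0 0 0 0 -.25 0 -1; 0 0 0 0 -.3 -.2 -1; 0 0 0 .1 -.3 -.4 -1; 0 0 0 .3 -.3 -.6 -1; 0 0 0 .5 -.3 -.8 -1; 0 0 0 .7 -.3 -1 0; 0 0 0 .9 -.3 -1 1")

```text
time: 84.5
tool_pos: [0.3765, 0.2178, 0.1439]
tcp_rot: [2.185, 2.252, 0.013]
wrist_force: [0.3, 0.3, 1.3]
width: 0.336
```

>>> move_arm(series="0 0 0 0 -.1 -.2 1; 0 0 0 0 -.1 -.4 1; 0 0 0 0 -.1 -.6 1; 0 0 0 0 -.1 -.8 1; 0 0 0 0 -.1 -.8 1; 0 0 0 0 -.1 -.8 1; 0 0 0 0 -.1 -.8 1; 0 0 0 0 -.1 -.8 1")

```text
time: 85.3
tool_pos: [0.364, 0.2153, 0.2191]
tcp_rot: [2.187, 2.254, -0.001]
wrist_force: [0.3, 0.2, -0.9]
width: 0.998
```

Run:
```python
from h import *
s=bot.read_state();print(s["tool_pos"],s["wrist_force"])
c=snap("wrist","w47");c=snap("side","s13")
```

```text
[0.36396527 0.21530756 0.21912823] [ 0.30964294  0.19499178 -0.87872921]
```

View pics/w47.png

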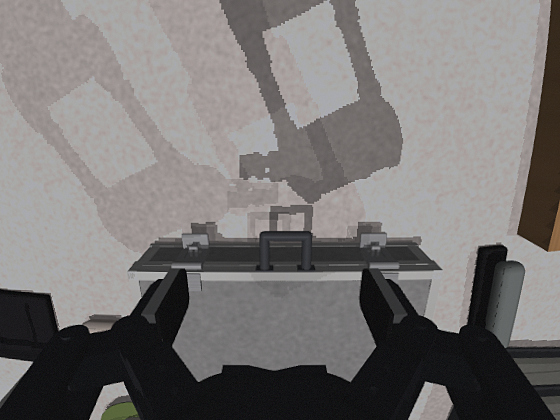

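View pics/s13.png

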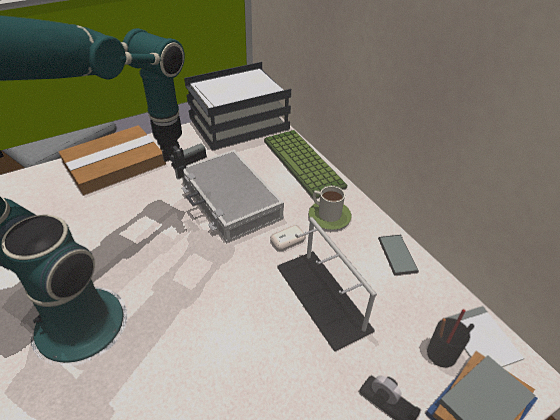

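The lid is shut, both hasps hang over their catches at pixels (195,240) and (373,240), the hooks and desk are empty, and the other things look unmoved.

Run:
```python
from workcell import bot
print(bot.finish_job())
```

```text
the job is handed in; nothing more can be done
None
```

The job is done and handed in at about 85 s, with the lid shut and both hasps back down over their catches.

- **Opening:** I swung both hasps off and raised the lid upright, to about 1.62 rad. The handle slipped from the grip twice on the way up, so I gripped it again each time.
- **Packing:** Only the disc puzzle (`puzzle_a`) was on the stand, on the right-hand hook. I laid it flat in the front-middle compartment. The wedge frame from the desk (`puzzle_d`) went flat into the front-left one. My first pinch on the wedge closed over the top of it without moving it, and the second held.
- **Already packed:** The two pieces already in the case kept their own compartments, so nothing lies on anything else.
- **Closing:** I shut the lid and swung both hasps down. The left one then measured about 0.14 rad, just under the 0.15 limit, so I pressed both against the wall. The left now reads about 0. The right read about 0.04 just before I pressed it, and I only checked it by eye afterwards.

The last pictures show the case latched, no puzzles left on the hooks or desk, and the mouse, mug, saucer, stapler and tape looking unmoved. I could not see inside once the lid was shut, so my last look at the puzzles was while the lid was being lowered.

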